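# Square up a frame corner and hang the square on the free hanger

### The job

The side rail of the timber frame corner on the sloping easel leans slightly inwards. Take the aluminium assembly square off its hanger by the black grip, lay it flat on the sloping board inside the corner and press it fully home against the back rail and the side rail, so that the rail is pushed out square and both faces sit flush against the square without gaps, and keep pressing for about two seconds. Then hang the square on the other, empty hanger and let go, without ever setting it down on the bench, and leave the glue bottle, the bin and the screwdriver where they are.

Things in the scene. Friction and masses are not known exactly. Their poses are not given: they have to be found in the camera images.
- square: Aluminium assembly square, 0.2-0.33 kg: an L of two 12 mm thick, 28 mm wide legs, webbed between. Origin on the underside below the stem (about its centre of mass), z the plate's normal. Its straight outer edges are the planes x=+40 and y=+40 mm; from that corner (cut back 8 mm) the legs run to x=-80 and y=-80 mm. At the start it hangs level on hanger_a, axes parallel to the hanger's.
- square_corner (a point): Where the lines of the square's two outer edges meet on its underside: x=+40, y=+40, z=0 mm in the square's frame (the metal is cut back there). Axes as the square's.
- square_grip (a point): Middle of the square's black grip bar, 57 mm above its underside, axes as the square's. The bar is 40 mm long (x), 18 mm wide (y: grip it across this), 34 mm high (z 40 to 74 mm of the square). Below it: flange 46 x 46 x 4 mm (z 36 to 40 mm), then a round stem 14 mm in diameter (z 12 to 36 mm) down to the plate.
- hanger_a: Fixed dark steel fork stand that holds the square at the start. Origin on the bench below the hanging point. Two level prongs, 8 mm square, at y=+-17 mm (gap 26 mm), tops at z=120 mm, run from a post (50 mm wide, x=+74 to +88 mm, no higher than the prongs) to tips at x=-35 mm, each with a lip 5 mm high and long. Open end to -x (robot side). Foot x -15 to +105, 110 mm wide.
- hanger_a_rest (a point): Hanging point of hanger_a: between the prongs, level with their tops (120 mm up), axes as the hanger's. Stem in the gap, flange on the prongs, plate below (square's origin 36 mm under this point). To take it off, lift 6 to 14 mm (best 10): the flange clears the lips and the plate stays under the prongs; then draw it 70 mm or more to -x.
- hanger_b: The other hanger, empty at the start: same shape, size and axes as hanger_a. Either stand may be the left one.
- hanger_b_rest (a point): Hanging point of hanger_b, 120 mm above its origin, axes as the hanger's. Properly hung, the square's stem is near this point, the flange lies on the prongs behind the lips, and the square's origin is 36 mm below. To hang: come in towards +x with the flange about 10 mm above the prongs, then lower.
- board: Plywood board of the fixed easel, sloping 25 degrees, rising away from the robot and somewhat to its left. Origin on its surface at the inside corner of the frame; x up the slope, y left along the back rail, z its outward normal. Board x -200 to +35, y -190 to +40 mm. With the square home its corner is at this origin, axes parallel to these (square's origin at x=-40, y=-40, z=0 mm).
- back_rail: Fixed light wood rail across the top of the board, 30 mm wide, 22 mm high. Origin and axes as the board's: its face towards the corner is the plane x=0, from y=-180 to +33 mm.
- side_rail: Light wood rail running down the slope on the left, 30 mm wide, 22 mm high. Origin at the inside corner on its pivot pin; it runs from its own x=-2 to -188 mm, inner face its own plane y=0.
- pivot (a joint): Angle of the side rail (rad): 0 is square to the back rail, a hard stop; at positive angles (start 0.05 to 0.11) its low end leans inwards. The pin is stiff: it stays where left; about 2 N at 110 mm from the pin moves it.
- glue: White bottle, 54 mm in diameter, 130 mm high, loose; origin under its centre. Bystander.
- bin: Open grey plastic bin 130 x 100 x 60 mm, loose; origin under its centre. Bystander.
- driver: Screwdriver lying on the bench, loose. Bystander.
Mind the look-alikes: they are no part of the job. What is shaped like the square but orange or pink is not meant.

How it is judged:
By the outcome, as a careful person would: the job done as asked, in the order asked, and still so for the second after the job is handed in, with the robot touching nothing.
It also fails if it takes over 59 s, if anything falls off the work surface, if the arm or the gripper's body presses on something with over 40 N, if the wrist force passes 120 N, or if a joint passes its speed limit or range.

### The arm

A 6-joint arm with a two-finger parallel gripper is mounted at the origin on the work surface. World frame = base frame: x ahead of the robot, y to its left, z up, the work surface at z = 0. Lengths are in m, angles in rad, forces in N, time in s.
With the tool pointing down it reaches from about 0.4 to 0.825 m from the base axis. Payload 7 kg.
Tool frame: the origin (TCP) lies between the finger pads; the fingertips stand 11 mm ahead of it and the grasp point (between the pads) lies 8 mm behind it; z points along the fingers, y is the direction in which the jaws open and shut (so a half turn about z gives the same grasp; the last joint's range is limited). The gripper opens to 88 mm and grips with 3 to 60 N. Pads are 19 mm wide; open, the fingers measure 130 mm over their backs; the gripper's body (78 mm by 193 mm) begins 47 mm behind the grasp point.
Start: joints at [1.402, 0.359, 0.012, 0, -1.224, -0.288], TCP at [0.298, 0.606, 0.204] pointing down, gripper open.
Joint ranges: [-3.07, 3.07], [-1.43, 2.12], [-1.02, 1.25], [-3.03, 1.67], [-3.05, -0], [-3.03, 3.03]. Speed limits (rad/s): [2.39, 2.39, 3.01, 3.14, 3.14, 3.14].

### API

Orientations are given as [roll, pitch, yaw] about the fixed x, y, z axes, in that order (R = Rz(yaw) Ry(pitch) Rx(roll)).
In Python, from bench import * gives the robot as it stands.
- The arm moves only by the shell command python3 -m inch 'ROWS' [FORCE]. ROWS is a JSON object of lists of equal length, an entry for each row: "delta_pos": the shift along the tool's x, y, z in mm, a list of three; "roll": the turn about the tool's z in rad; "jaw": the gripper's target within -1 to 1 (fully open at 1, half-way at 0, shut at -1). In form: {"delta_pos": [[dx, dy, dz], ...], "roll": [roll, ...], "jaw": [jaw, ...]}. A call has 1 to 12 rows; each row shifts and turns the pose as measured when the row begins, along the tool's axes as they then stand; what a row does not reach is not made up. A row lasts 1/10 s, in which the tool goes at most 50 mm and 8.59 degrees, less where a joint would pass 70% of its speed; a pose out of reach is approached as far as the arm can. A call with a gripper value outside its range is refused whole. The fingers move at their own pace and stop on an object; FORCE is the grip in N (left out, the last holds). Time passes only in rows, so rows that do not move let the fingers close. It gives the time, the measured TCP pose, the force and the opening at its end, in the units of the state.
- state(): the state, without advancing time (a new reading comes with each control period).
- read_camera(name): name is "side" or "top" or "wrist"; returns the picture (420x560x3 uint8, red, green, blue); there is no depth.
- camera_params(name): a dict with "fx", "fy", "cx", "cy" (pixels), "world_from_camera" (4x4, takes a point from camera to world coordinates). Camera axes: x right, y down, z forward; pixel columns grow to the right and rows downward; lengths in m; the calibration is good to about 2 mm. A picture is of the moment at which its call begins: read the wrist's pose just before it. camera_params takes no time and is no camera call; for the wrist camera it gives the pose at the moment of the call.
- hand_in(): hands the job in, once; it reports no verdict.
The state is a dict: "clock": time; "joint_positions": joint angles; "qd": joint speeds; "effort": joint torques, N m; "tcp_pos": TCP position; "tcp_rot": TCP orientation; "ft_force": force on the tool from outside, world axes, zero at the start; "moment": the same for the moment, N m; "grip_width": finger opening in m.
Only numpy, scipy, OpenCV 4.12 (cv2) and the standard library are available. Lean on these libraries where they do the work, as an engineer would, in place of code of your own. Each camera call takes 0.05 s, during which the arm holds its last target.

## Working session

There is one attempt and no reset: what is moved stays moved. The work goes in short steps, Python scripts to look and compute and a shell command to move; the robot and the scene stay as the last step left them, time stands still between calls to the robot, and variables do not carry over. Pictures are saved under pics/ and viewed, and the job is handed in when it is done.

```bash
ls; mkdir -p pics; python3 - <<'E'
from bench import *
import cv2
print(state())
for n in ["side","top","wrist"]:
    p=camera_params(n); print(n,p)
    cv2.imwrite(f"pics/{n}0.png",read_camera(n)[:,:,::-1])
E
```

```text
pics
{'clock': 0.0, 'joint_positions': array([ 1.40208918e+00,  3.59397467e-01,  1.10278193e-02, -3.87005392e-04,
       -1.22410926e+00, -2.88114231e-01]), 'qd': array([-0.00032513, -0.00079171, -0.00050642,  0.00054819, -0.00107815,
        0.00104374]), 'effort': array([-5.39185075e-04, -5.82718170e+01,  2.93048036e+01,  6.99754804e+00,
        7.03870930e-03, -1.48589302e-04]), 'tcp_pos': array([0.29750935, 0.60528023, 0.20289574]), 'tcp_rot': array([ 3.13987604e+00, -1.29338101e-04, -4.56953068e-01]), 'ft_force': array([ 1.38714377, -0.78860487,  0.28346107]), 'moment': array([-0.03356575,  0.01835034,  0.02114842]), 'grip_width': 0.08773794620858899}
side {'fx': 489.78486172008115, 'fy': 489.78486172008115, 'cx': 279.9520863519696, 'cy': 219.86755127269748, 'world_from_camera': array([[ 0.78288079, -0.34909974,  0.51500198, -0.20041047],
       [-0.62212331, -0.44956722,  0.6409773 , -1.0124969 ],
       [ 0.007763  , -0.82220355, -0.56914063,  0.88381592],
       [ 0.        ,  0.        ,  0.        ,  1.        ]])}
top {'fx': 508.8818008562898, 'fy': 508.8818008562898, 'cx': 275.70413498778333, 'cy': 215.39464922037254, 'world_from_camera': array([[-0.05612869, -0.97719069,  0.20481193,  0.26748281],
       [-0.99841891,  0.05555972, -0.00853225, -0.11525763],
       [-0.00304166, -0.20496701, -0.97876416,  1.34970563],
       [ 0.        ,  0.        ,  0.        ,  1.        ]])}
wrist {'fx': 305.4956425538951, 'fy': 305.4956425538951, 'cx': 282.88118737388925, 'cy': 211.30476027506808, 'world_from_camera': array([[-0.44218534, -0.85750667, -0.2629723 ,  0.36946357],
       [-0.89692104,  0.42346553,  0.12731687,  0.57061341],
       [ 0.00218464,  0.29216305, -0.95636603,  0.38407628],
       [ 0.        ,  0.        ,  0.        ,  1.        ]])}
```

View pics/side0.png

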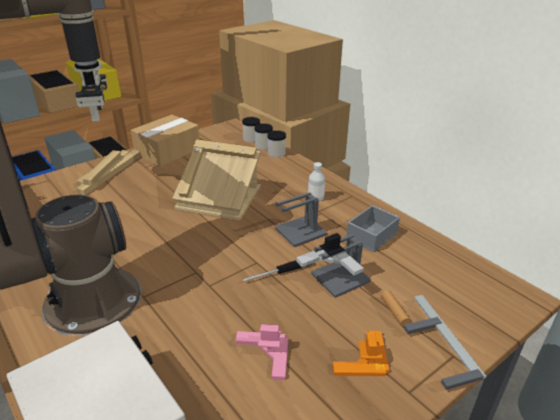

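View pics/top0.png

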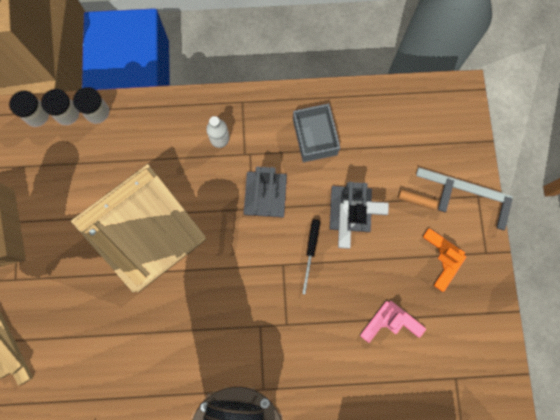

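View pics/wrist0.png

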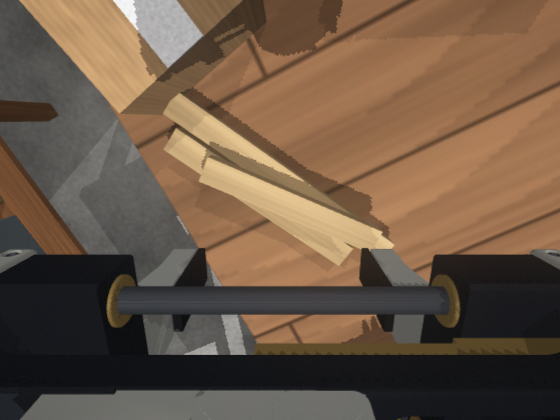

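The top view shows the aluminium square with its black grip at about (355,212), hanging on the right-hand stand, which makes that hanger_a. The empty stand at (266,192) is hanger_b, and the board is at (140,230). The look-alikes are pink at (393,320) and orange at (445,258), so neither is meant. Next I'll enlarge the crops.

```bash
python3 - <<'E'
import cv2, numpy as np
t=cv2.imread("pics/top0.png"); s=cv2.imread("pics/side0.png")
a=cv2.resize(t[150:260,230:410],None,fx=4.4,fy=4.4,interpolation=cv2.INTER_CUBIC)
b=cv2.resize(t[155:300,65:215],None,fx=4,fy=4,interpolation=cv2.INTER_CUBIC)
c=cv2.resize(s[180:300,270:410],None,fx=4.5,fy=4.5,interpolation=cv2.INTER_CUBIC)
for n,i in zip("abc",(a,b,c)): cv2.imwrite(f"pics/crop_{n}.png",i)
E
```

```text
(no output)
```

View pics/crop_a.png

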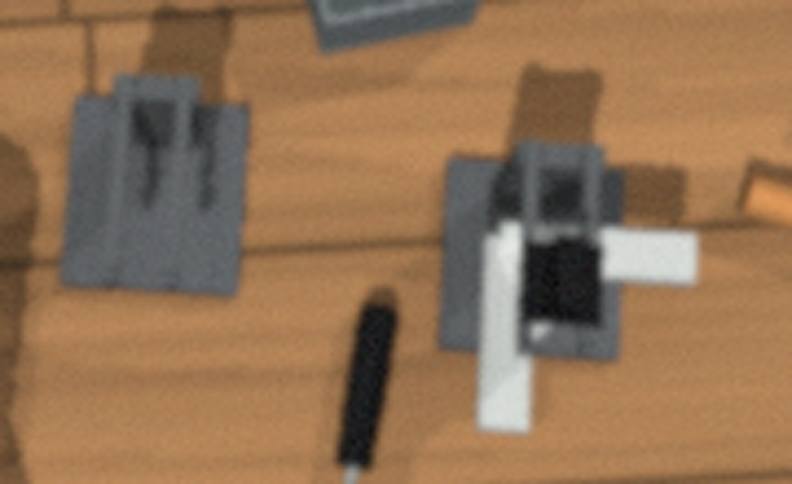

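View pics/crop_b.png

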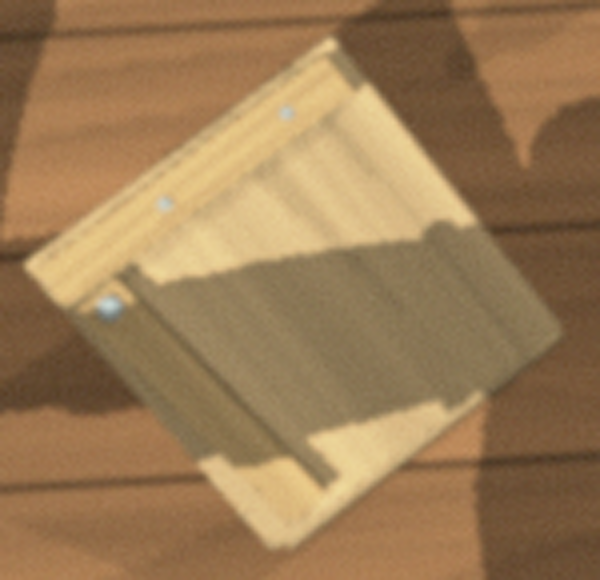

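View pics/crop_c.png

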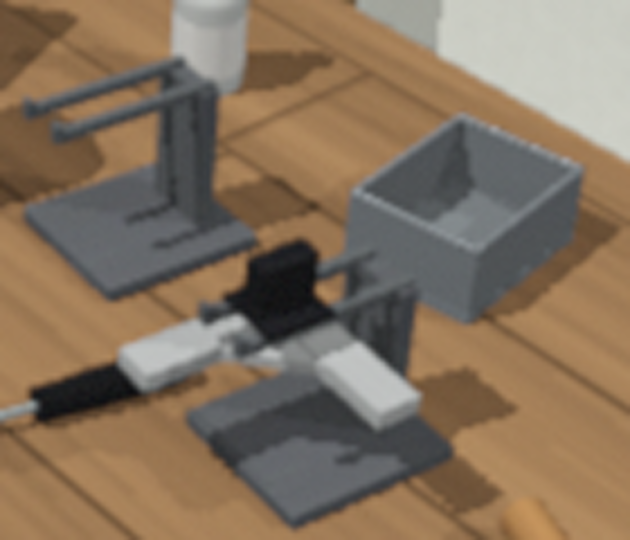

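```bash
cat > h.py <<'E'
from bench import *
import numpy as np, cv2
def ray(p,uv):
    T=p["world_from_camera"]; d=np.array([(uv[0]-p["cx"])/p["fx"],(uv[1]-p["cy"])/p["fy"],1.])
    return T[:3,3],T[:3,:3]@d
def onz(p,uv,z):
    o,d=ray(p,uv); return o+d*(z-o[2])/d[2]
def tri(*prs):
    A=np.zeros((3,3));b=np.zeros(3)
    for p,uv in prs:
        o,d=ray(p,uv); d=d/np.linalg.norm(d); M=np.eye(3)-np.outer(d,d); A+=M;b+=M@o
    X=np.linalg.solve(A,b)
    return X,[round(1000*np.linalg.norm(np.cross(X-ray(p,uv)[0],ray(p,uv)[1]/np.linalg.norm(ray(p,uv)[1]))),1) for p,uv in prs]
def proj(p,X):
    T=np.linalg.inv(p["world_from_camera"]); c=T[:3,:3]@X+T[:3,3]
    return np.array([p["fx"]*c[0]/c[2]+p["cx"],p["fy"]*c[1]/c[2]+p["cy"]])
def snap(n,name):
    p=camera_params(n); im=read_camera(n)[:,:,::-1].copy(); cv2.imwrite(f"pics/{name}.png",im); np.save(f"pics/{name}.npy",p,allow_pickle=True); return p,im
def load(name): return np.load(f"pics/{name}.npy",allow_pickle=True).item()
E
python3 - <<'E'
from h import *
np.set_printoptions(precision=4,suppress=True)
p=camera_params("top"); s=camera_params("side")
f=lambda c:(c[0]/4.4+230-.4,c[1]/4.4+150-.4)
for n,cs in dict(b=[(80,97),(248,103),(236,296),(62,284)],a=[(450,157),(624,168),(618,358),(440,348)]).items():
    P=[onz(p,f(c),.008) for c in cs]; 
    print(n,np.array(P)); m=np.mean(P,0); e=P[0]-P[3]+P[1]-P[2]; print("ctr",m,"yaw",np.arctan2(e[1],e[0]), np.arctan2(P[0][1]-P[3][1],P[0][0]-P[3][0]))
    y=np.arctan2(e[1],e[0]); print("origin",m-[.045*np.cos(y),.045*np.sin(y),0])
g=lambda c:(c[0]/4.5+270-.4,c[1]/4.5+180-.4)
print("grip top", onz(p,f((563,262)),.158))
# board bits
fb=lambda c:(c[0]/4+65-.4,c[1]/4+155-.4)
for c in [(135,265),(110,306),(330,40),(275,548),(562,330),(25,265)]: print(c,onz(p,fb(c),.12))
E
```

```text
b [[ 0.675  -0.0574  0.008 ]
 [ 0.6652 -0.1617  0.008 ]
 [ 0.543  -0.147   0.008 ]
 [ 0.5566 -0.041   0.008 ]]
ctr [ 0.61   -0.1018  0.008 ] yaw -0.12851201859843167 -0.13727091771287198
origin [ 0.5653 -0.096   0.008 ]
a [[ 0.6233 -0.2846  0.008 ]
 [ 0.6102 -0.3915  0.008 ]
 [ 0.4914 -0.3766  0.008 ]
 [ 0.5037 -0.269   0.008 ]]
ctr [ 0.5572 -0.3304  0.008 ] yaw -0.12718890142171846 -0.12924047917841527
origin [ 0.5125 -0.3247  0.008 ]
grip top [ 0.521  -0.3224  0.158 ]
(135, 265) [0.5359 0.3115 0.12  ]
(110, 306) [0.5111 0.3264 0.12  ]
(330, 40) [0.674  0.1907 0.12  ]
(275, 548) [0.3579 0.225  0.12  ]
(562, 330) [0.4804 0.0496 0.12  ]
(25, 265) [0.5398 0.3792 0.12  ]
```

```bash
python3 - <<'E'
import cv2
s=cv2.imread("pics/side0.png")
cv2.imwrite("pics/crop_d.png",cv2.resize(s[130:225,165:270],None,fx=6,fy=6,interpolation=cv2.INTER_CUBIC))
E
```

```text
(no output)
```

View pics/crop_d.png

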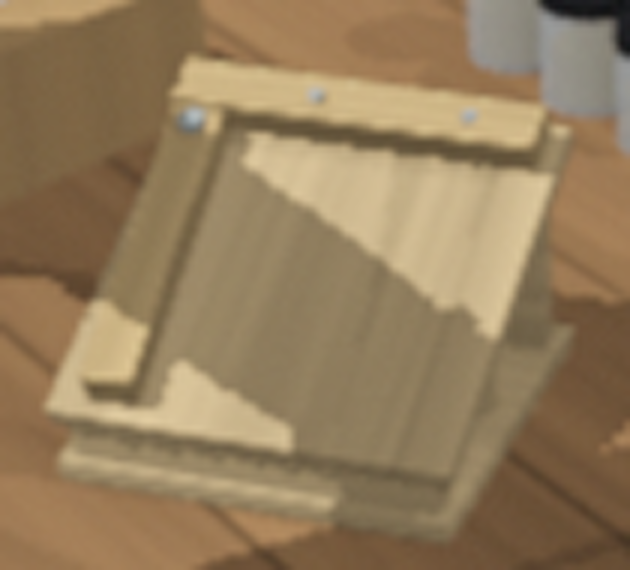

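```bash
python3 -m inch '{"delta_pos":[[0,0,-17],[0,0,-17],[0,0,-17],[0,0,-17],[0,0,-17],[0,0,-17],[0,0,-17],[0,0,-17]],"roll":[-0.134,-0.134,-0.134,-0.134,-0.134,-0.134,-0.134,-0.134],"jaw":[1,1,1,1,1,1,1,1]}' && python3 -m inch '{"delta_pos":[[-6,45,0],[-6,45,0],[-6,45,0],[-6,45,0],[-6,45,0],[-6,45,0],[-6,45,0],[-6,45,0],[-6,45,0],[-6,45,0],[0,0,0]],"roll":[0,0,0,0,0,0,0,0,0,0,0],"jaw":[0,0,0,0,0,0,0,0,0,0,0]}'
python3 - <<'E'
from h import *
print(state()["tcp_pos"],state()["tcp_rot"],state()["joint_positions"])
snap("wrist","w1"); snap("side","s1")
E
```

```text
clock: 0.95
tcp_pos: [0.2965, 0.6032, 0.3371]
tcp_rot: [3.134, 0.012, 0.655]
ft_force: [-0.2, 0.7, -1.0]
grip_width: 0.0875
clock: 2.05
tcp_pos: [0.5309, 0.1974, 0.3399]
tcp_rot: [3.134, 0.014, 0.665]
ft_force: [0.4, 0.0, -0.6]
grip_width: 0.0439
[0.53088129 0.19742524 0.33987536] [3.13412009 0.01351358 0.66532434] [ 0.70668342  0.12855754  0.00705591  0.00694769 -1.46310825  1.52869329]
```

View pics/w1.png

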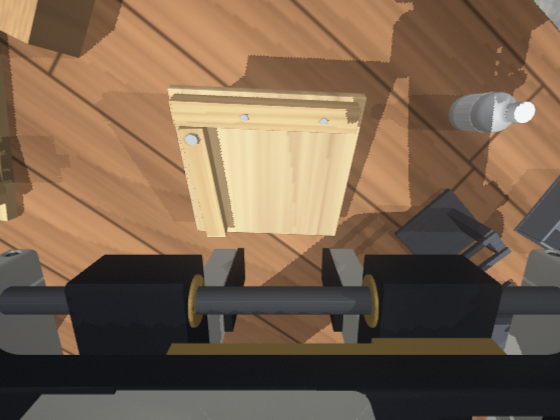

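```bash
python3 - <<'E'
import cv2
s=cv2.imread("pics/w1.png")
cv2.imwrite("pics/crop_e.png",cv2.resize(s[80:242,160:372],None,fx=3.7,fy=3.7,interpolation=cv2.INTER_CUBIC))
E
```

```text
(no output)
```

View pics/crop_e.png

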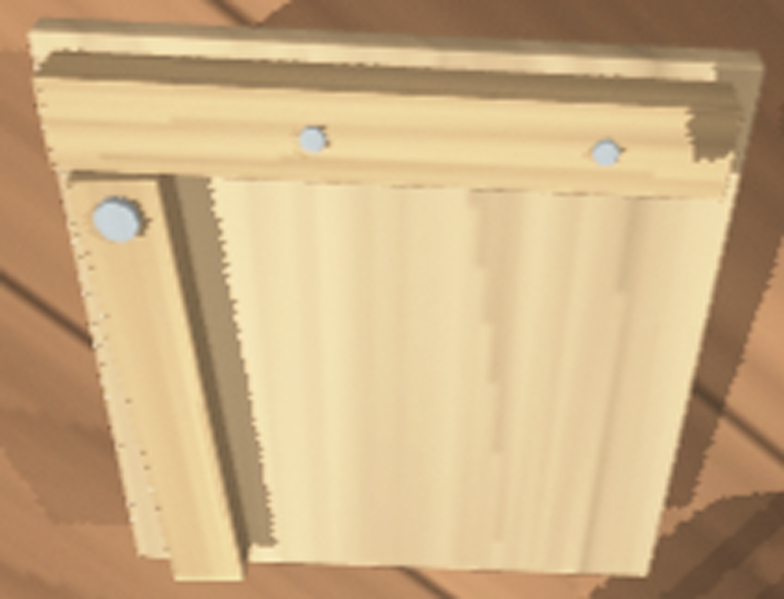

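```bash
cat > fitb.py <<'E'
from h import *
from scipy.optimize import least_squares
def R(yaw,t=np.deg2rad(25)):
    c,s=np.cos(t),np.sin(t); Ry=np.array([[c,0,-s],[0,1,0],[s,0,c]]); cy,sy=np.cos(yaw),np.sin(yaw)
    return np.array([[cy,-sy,0],[sy,cy,0],[0,0,1]])@Ry
def fit(obs,x0=(.56,.28,.15,.62)):
    def f(v,full=False):
        return np.concatenate([(proj(p,R(v[3])@(np.array(X)/1000)+v[:3])-uv)*w for p,X,uv,w in obs])
    r=least_squares(f,x0,loss="soft_l1"); return r.x,f(r.x).reshape(-1,2)
E
python3 - <<'E'
from fitb import *
np.set_printoptions(precision=3,suppress=True)
w=load("w1"); t=camera_params("top"); s=camera_params("side")
e=lambda c:np.array([c[0]/3.7+160-.4,c[1]/3.7+80-.4])
b=lambda c:np.array([c[0]/4+65-.4,c[1]/4+155-.4])
d=lambda c:np.array([c[0]/6+165-.4,c[1]/6+130-.4])
W=[(w,(-200,40,0),e((137,553)),1),(w,(-200,-190,0),e((648,575)),1),(w,(0,-180,22),e((727,197)),1),(w,(0,33,22),e((53,170)),1),(w,(30,33,22),e((37,77)),1),(w,(30,-180,22),e((741,104)),1)]
T=[(t,(-200,40,0),b((272,548)),1),(t,(-200,-190,0),b((562,330)),1),(t,(30,33,22),b((25,265)),1),(t,(0,33,22),b((68,308)),1),(t,(0,-180,22),b((365,88)),1),(t,(30,-180,22),b((330,52)),1)]
S=[(s,(-200,40,0),d((48,408)),1),(s,(-200,-190,0),d((450,475)),1),(s,(30,33,22),d((188,60)),1),(s,(30,-180,22),d((546,107)),1),(s,(0,-180,22),d((532,148)),1),(s,(0,33,22),d((172,95)),1)]
for n,o in [("w",W),("t",T),("s",S),("all",W+T+S),("w+s",W+S)]:
    x,r=fit(o); print(n,x,"rms",np.sqrt((r**2).mean())); 
    if n=="all": print(r)
    # side rail angle from wrist: top inner edge z=22 plane
    bs=R(x[3])
    if n in("all","w"):
        for c in [(158,185),(243,575)]:
            o,dd=ray(w,e(c)); n_=bs[:,2]; k=((x[:3]+n_*.022-o)@n_)/(dd@n_); print(bs.T@(o+k*dd-x[:3])*1000)
E
```

```text
w [0.535 0.317 0.127 0.622] rms 0.6239276798269274
[-4.211  0.826 22.   ]
[-186.838  -10.464   22.   ]
t [0.532 0.316 0.14  0.607] rms 0.8728261685102798
s [0.539 0.325 0.123 0.625] rms 0.2373882207048822
all [0.535 0.318 0.128 0.62 ] rms 0.8744910643239358
[[ 0.448  0.398]
 [-0.283 -0.253]
 [-1.248  0.274]
 [-0.086 -0.684]
 [-1.167 -0.706]
 [ 0.43   1.073]
 [ 1.293 -0.159]
 [ 0.837 -1.486]
 [ 3.417  0.119]
 [ 1.089 -0.943]
 [-1.298  0.528]
 [-0.324 -0.295]
 [-0.552  0.142]
 [-0.119  0.294]
 [ 0.327 -0.635]
 [ 0.219 -0.314]
 [ 0.015 -0.08 ]
 [ 0.012  0.326]]
[-4.438  0.45  22.   ]
[-186.899  -11.259   22.   ]
w+s [0.535 0.317 0.128 0.623] rms 0.49353300302421765
```

```bash
python3 -m inch '{"delta_pos":[[0,0,0],[0,0,0],[0,0,0],[0,0,0],[0,0,0],[0,0,0]],"roll":[0.127,0.127,0.127,0.127,0.127,0.127],"jaw":[0,0,0,0,0,0]}' && python3 -m inch '{"delta_pos":[[-3,44,4],[-3,44,4],[-3,44,4],[-3,44,4],[-3,44,4],[-3,44,4],[-3,44,4],[-3,44,4],[-3,44,4],[0,0,0]],"roll":[0,0,0,0,0,0,0,0,0,0],"jaw":[0,0,0,0,0,0,0,0,0,0]}'
python3 - <<'E'
from h import *
print(state()["tcp_pos"],state()["tcp_rot"],state()["joint_positions"])
snap("wrist","w2")
E
```

```text
clock: 2.75
tcp_pos: [0.5261, 0.2069, 0.3385]
tcp_rot: [3.128, 0.007, -0.115]
ft_force: [-0.3, 0.6, 0.8]
grip_width: 0.0437
clock: 3.75
tcp_pos: [0.4504, -0.1826, 0.3051]
tcp_rot: [3.129, 0.008, -0.097]
ft_force: [-0.3, -0.2, -1.0]
grip_width: 0.0435
[ 0.45042459 -0.18261171  0.30510206] [ 3.12863466  0.00780105 -0.09714464] [ 0.03111525 -0.00925278 -0.21970284  0.01209741 -1.36975502  1.44011546]
```

View pics/w2.png

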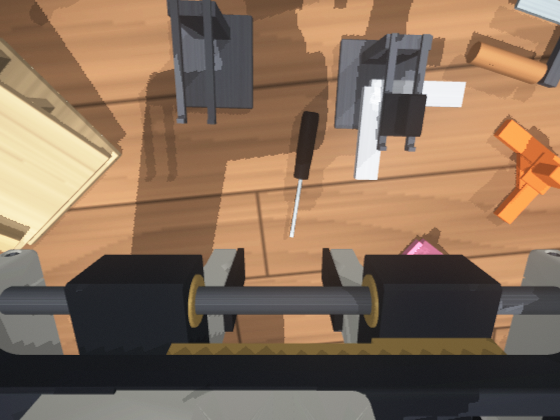

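```bash
python3 - <<'E'
import cv2
s=cv2.imread("pics/w2.png")
cv2.imwrite("pics/crop_f.png",cv2.resize(s[0:130,150:270],None,fx=4.6,fy=4.6,interpolation=cv2.INTER_CUBIC))
cv2.imwrite("pics/crop_g.png",cv2.resize(s[25:190,330:475],None,fx=3.6,fy=3.6,interpolation=cv2.INTER_CUBIC))
E
```

```text
(no output)
```

View pics/crop_f.png

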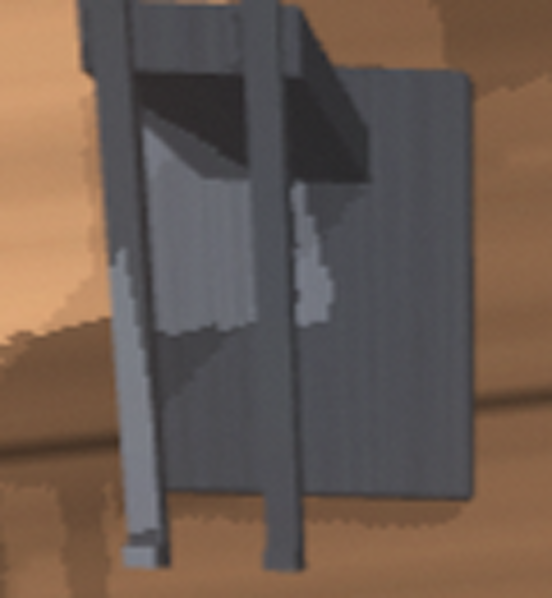

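View pics/crop_g.png

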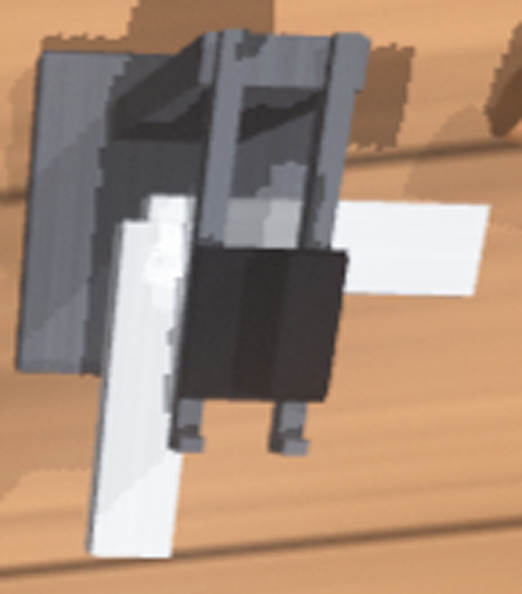

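```bash
python3 - <<'E'
from h import *
np.set_printoptions(precision=4,suppress=True)
w=load("w2")
f=lambda c:(c[0]/4.6+150-.4,c[1]/4.6-.4)
g=lambda c:(c[0]/3.6+330-.4,c[1]/3.6+25-.4)
def rep(n,k,tl,tr,pl,pr):
    L,Rr=onz(w,k(tl),.125),onz(w,k(tr),.125)
    P=[[onz(w,k(c),.12) for c in q] for q in (pl,pr)]
    ys=[np.arctan2(*(q[1]-q[0])[[1,0]]) for q in P]
    m=(L+Rr)/2; y=np.mean(ys); print(n,"tips",L,Rr,np.linalg.norm(L-Rr),"yaws",ys,np.arctan2((L-Rr)[0],-(L-Rr)[1])*-1, "origin",m[:2]+.035*np.array([np.cos(y),np.sin(y)]))
# prong right/left edges
rep("b",f,(140,567),(283,570),[(122,520),(97,80)],[(265,530),(245,60)])
rep("a",g,(186,450),(290,454),[(172,420),(219,40)],[(302,420),(366,50)])
rep("a2",g,(186,450),(290,454),[(190,240),(219,40)],[(331,240),(362,70)])
# grip bar: ridge edges crop_g (240..272) top at z=.158
for c in [(242,252),(274,252),(236,398),(272,398)]: print(onz(w,g(c),.158))
for c in [(195,248),(348,252),(180,400),(330,402)]: print("flange",onz(w,g(c),.124))
E
python3 - <<'E'
import cv2
s=cv2.imread("pics/w2.png")[90:142,370:432]
s=cv2.convertScaleAbs(s,alpha=3,beta=-60)
cv2.imwrite("pics/crop_h.png",cv2.resize(s,None,fx=10,fy=10,interpolation=cv2.INTER_CUBIC))
E
```

```text
b tips [ 0.5344 -0.0767  0.125 ] [ 0.5302 -0.1114  0.125 ] 0.034950447140219054 yaws [np.float64(-0.14309844288114357), np.float64(-0.12778417299040706)] -3.0227905285492405 origin [ 0.567  -0.0987]
a tips [ 0.4818 -0.3037  0.125 ] [ 0.4771 -0.3375  0.125 ] 0.03413291741213109 yaws [np.float64(-0.13204983734211503), np.float64(-0.14711747555863902)] -3.0043585223783382 origin [ 0.5141 -0.3255]
a2 tips [ 0.4818 -0.3037  0.125 ] [ 0.4771 -0.3375  0.125 ] 0.03413291741213109 yaws [np.float64(-0.1561055246146267), np.float64(-0.15778222865099156)] -3.0043585223783382 origin [ 0.514  -0.3261]
[ 0.5397 -0.3089  0.158 ]
[ 0.5388 -0.3178  0.158 ]
[ 0.4999 -0.3077  0.158 ]
[ 0.4988 -0.3182  0.158 ]
flange [ 0.5431 -0.3069  0.124 ]
flange [ 0.5373 -0.3542  0.124 ]
flange [ 0.4977 -0.3021  0.124 ]
flange [ 0.4923 -0.3504  0.124 ]
```

View pics/crop_h.png

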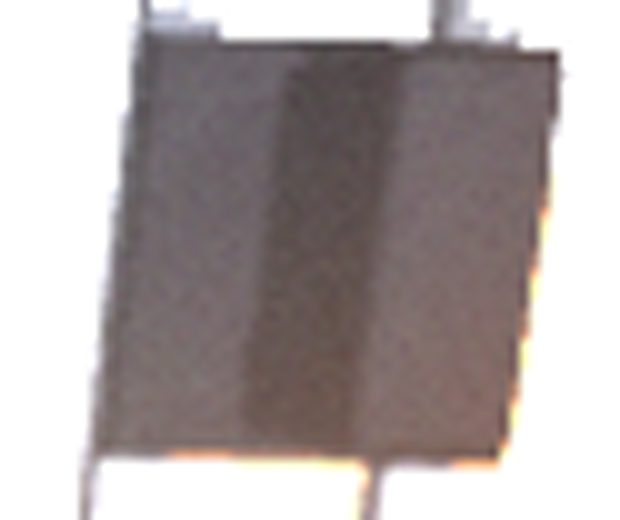

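```bash
python3 -m inch '{"delta_pos":[[0,0,0],[21,34,0],[21,34,0],[21,34,20],[21,34,40],[0,0,30],[0,0,0]],"roll":[0.043,0,0,0,0,0,0],"jaw":[0,0,0,0,0,0,0]}' 12
python3 - <<'E'
from h import *
s=state();print(s["tcp_pos"],s["tcp_rot"])
snap("wrist","w3"); snap("side","s3")
E
```

```text
clock: 4.5
tcp_pos: [0.5232, -0.3182, 0.2192]
tcp_rot: [3.131, 0.0, -0.126]
ft_force: [-0.2, 1.4, -0.4]
grip_width: 0.0444
[ 0.52315568 -0.31824612  0.2192281 ] [ 3.13086091e+00  1.27392145e-04 -1.26064781e-01]
```

View pics/w3.png

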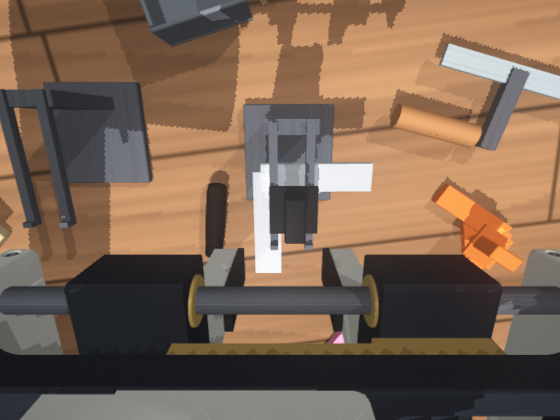

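```bash
python3 - <<'E'
import cv2
s=cv2.imread("pics/w3.png")[100:280,235:385]
s=cv2.convertScaleAbs(s,alpha=1.6,beta=0)
cv2.imwrite("pics/crop_i.png",cv2.resize(s,None,fx=3.3,fy=3.3,interpolation=cv2.INTER_CUBIC))
E
```

```text
(no output)
```

View pics/crop_i.png

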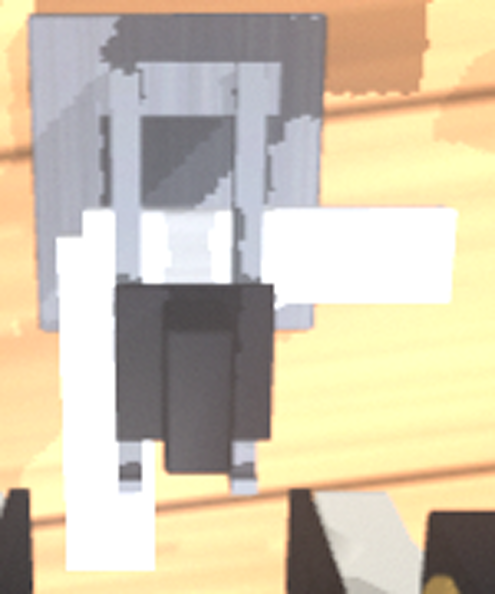

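```bash
python3 - <<'E'
from h import *
np.set_printoptions(precision=4,suppress=True)
w=load("w3"); s=state(); r=s["tcp_rot"]; y=r[2]; tx=np.array([np.cos(y),np.sin(y)]); ty=np.array([np.sin(y),-np.cos(y)])
k=lambda c:(c[0]/3.3+235-.4,c[1]/3.3+100-.4)
def show(n,X):
    d=X[:2]-s["tcp_pos"][:2]; print(n,X,"tool xy mm",d@tx*1000,d@ty*1000)
B=[onz(w,k(c),.158) for c in [(167,332),(233,332),(166,472),(234,472)]]; show("bar",np.mean(B,0)); e=B[0]+B[1]-B[2]-B[3]; print("len",np.linalg.norm(B[0]-B[2]),np.linalg.norm(B[0]-B[1]),"yaw",np.arctan2(e[1],e[0]))
F=[onz(w,k(c),.124) for c in [(117,285),(273,285),(117,440),(271,440)]]; show("fl",np.mean(F,0)); e=F[0]+F[1]-F[2]-F[3]; print("yaw",np.arctan2(e[1],e[0]), np.linalg.norm(F[0]-F[2]))
L=[onz(w,k(c),.125) for c in [(130,492),(245,492)]]; show("tips",np.mean(L,0))
P=[onz(w,k(c),.12) for c in [(141,285),(141,70)]]; Q=[onz(w,k(c),.12) for c in [(264,275),(264,70)]]
print([np.arctan2(*(q[1]-q[0])[[1,0]]) for q in (P,Q)])
E=[onz(w,k(c),.096) for c in [(58,237),(67,570)]]; print("leg",np.arctan2(*(E[0]-E[1])[[1,0]]))
E=[onz(w,k(c),.096) for c in [(275,207),(456,208)]]; d=E[0]-E[1]; print("leg2",np.arctan2(d[1],d[0])-np.pi/2)
E
```

```text
bar [ 0.5183 -0.3287  0.158 ] tool xy mm -5.329143747679701 10.459168345312197
len 0.03757273103828342 0.01642154471515492 yaw -0.11539685538643682
fl [ 0.5184 -0.3289  0.124 ] tool xy mm -5.17485620872783 10.593965955468322
yaw -0.12316086761049441 0.04628698552129325
tips [ 0.4797 -0.3222  0.125 ] tool xy mm -44.43680296018512 8.761639101185192
[np.float64(-0.13253935888566126), np.float64(-0.09681257888813712)]
leg -0.1297514323452741
leg2 -0.13429577219336908
```

```bash
python3 -m inch '{"delta_pos":[[-5,10.5,0],[0,0,20],[0,0,20],[0,0,10],[0,0,0]],"roll":[0,0,0,0,0],"jaw":[0,0,0,0,0]}'
```

```text
clock: 5.1
tcp_pos: [0.5237, -0.329, 0.1854]
tcp_rot: [3.124, -0.023, -0.117]
ft_force: [0.4, -0.5, 0.4]
grip_width: 0.0441
```

```bash
python3 -m inch '{"delta_pos":[[-6,0,0],[-3,0,15],[0,0,12],[0,0,0]],"roll":[0,0,0,0],"jaw":[0,0,0,0]}'; python3 -m inch '{"delta_pos":[[0,0,0]],"roll":[0],"jaw":[0]}'
```

```text
clock: 5.5
tcp_pos: [0.5167, -0.3292, 0.1635]
tcp_rot: [3.122, -0.031, -0.115]
ft_force: [-0.5, 0.3, 0.0]
grip_width: 0.0438
clock: 5.6
tcp_pos: [0.5169, -0.3294, 0.1642]
tcp_rot: [3.121, -0.032, -0.115]
ft_force: [-0.1, -0.3, -0.2]
grip_width: 0.0438
```

```bash
python3 -m inch '{"delta_pos":[[1,0,14],[0,0,12],[0,0,0],[0,0,0]],"roll":[0,0,0,0],"jaw":[0,0,0,0]}'; python3 - <<'E'
from h import *
s=state();print(s["tcp_pos"],s["tcp_rot"])
snap("wrist","w4"); snap("side","s4")
a=cv2.imread("pics/s4.png")[200:330,270:420]
cv2.imwrite("pics/crop_j.png",cv2.resize(a,None,fx=4.5,fy=4.5,interpolation=cv2.INTER_CUBIC))
E
```

```text
clock: 6.0
tcp_pos: [0.5194, -0.3304, 0.1368]
tcp_rot: [3.121, -0.032, -0.115]
ft_force: [-0.4, -0.7, 0.4]
grip_width: 0.0438
[ 0.51939551 -0.3304248   0.13679476] [ 3.12085216 -0.03246257 -0.11467275]
```

View pics/crop_j.png

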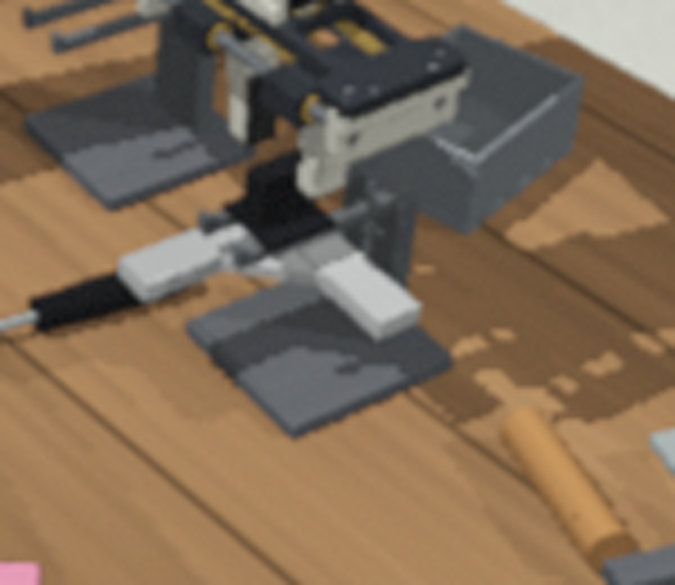

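View pics/w4.png

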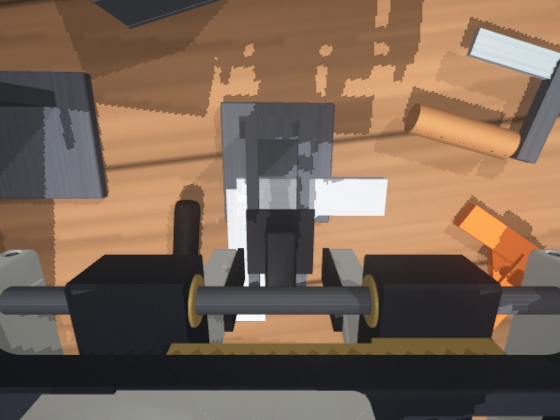

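```bash
python3 -m inch '{"delta_pos":[[0,0,-3],[0,0,0],[0,0,0],[0,0,0],[0,0,0],[0,0,0]],"roll":[0,0,0,0,0,0],"jaw":[0,-1,-1,-1,-1,-1]}' 15
```

```text
clock: 6.7
tcp_pos: [0.5201, -0.3306, 0.1418]
tcp_rot: [3.12, -0.035, -0.115]
ft_force: [0.5, 0.2, -0.8]
grip_width: 0.0094
```

```bash
python3 - <<'E'
from h import *
s=state();print(s["tcp_pos"],s["grip_width"])
snap("wrist","w5"); snap("side","s5")
a=cv2.imread("pics/s5.png")[200:330,270:420]
b=cv2.imread("pics/w5.png")[150:350,180:400]
cv2.imwrite("pics/crop_k.png",np.hstack([cv2.resize(a,(400,347)),cv2.resize(b,(382,347))]))
E
```

```text
[ 0.52009099 -0.330585    0.14177831] 0.009365181293725199
```

View pics/crop_k.png

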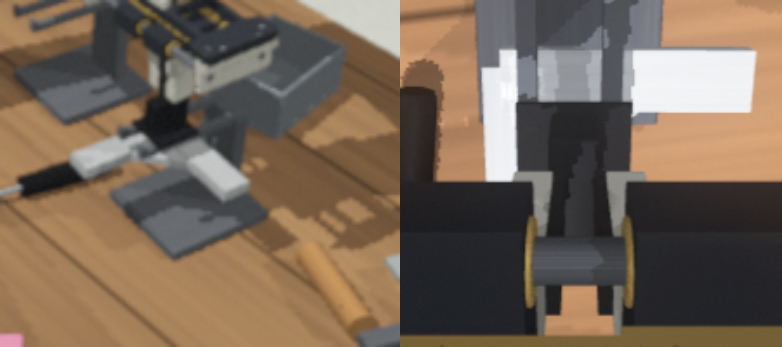

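```bash
python3 -m inch '{"delta_pos":[[0,0,-6],[0,0,0]],"roll":[0,0],"jaw":[-1,-1]}'; python3 - <<'E'
from h import *
s=state();print(s["tcp_pos"],s["tcp_rot"],s["ft_force"],s["grip_width"])
snap("wrist","w6"); snap("side","s6")
a=cv2.imread("pics/s6.png")[210:310,290:400]
b=cv2.imread("pics/w6.png")[150:350,180:400]
cv2.imwrite("pics/crop_l.png",np.hstack([cv2.resize(a,(400,347)),cv2.resize(b,(382,347))]))
E
```

```text
clock: 7.0
tcp_pos: [0.5198, -0.3304, 0.1481]
tcp_rot: [3.12, -0.035, -0.115]
ft_force: [-0.3, -0.7, 0.2]
grip_width: 0.0001
[ 0.51984521 -0.33044411  0.14811295] [ 3.12035938 -0.03467493 -0.11458193] [-0.29305635 -0.65030724  0.16774012] 8.857687439129427e-05
```

View pics/crop_l.png

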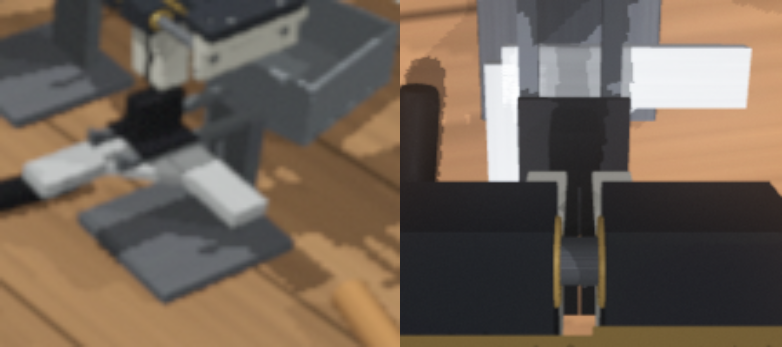

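```bash
python3 - <<'E'
from h import *
np.set_printoptions(precision=4,suppress=True)
s=load("s6"); w=load("w6")
print("tcp in side",proj(s,np.array([.5198,-.3304,.148])), "tip",proj(s,np.array([.5198,-.3304,.137])))
print("bar top in side",proj(s,np.array([.5183,-.3287,.158])),"flange",proj(s,np.array([.5183,-.3287,.124])))
a=cv2.imread("pics/s6.png")[190:310,280:400]
cv2.imwrite("pics/crop_m.png",cv2.resize(a,None,fx=5,fy=5,interpolation=cv2.INTER_CUBIC))
t,im=snap("top","t6"); print("top: tcp",proj(t,np.array([.5198,-.3304,.148])))
cv2.imwrite("pics/crop_n.png",cv2.resize(im[150:270,290:420],None,fx=5,fy=5,interpolation=cv2.INTER_CUBIC))
E
```

```text
tcp in side [333.3571 238.5969] tip [333.052 242.094]
bar top in side [332.7282 235.2862] flange [331.8011 246.0798]
top: tcp [360.2468 210.3438]
```

View pics/crop_m.png

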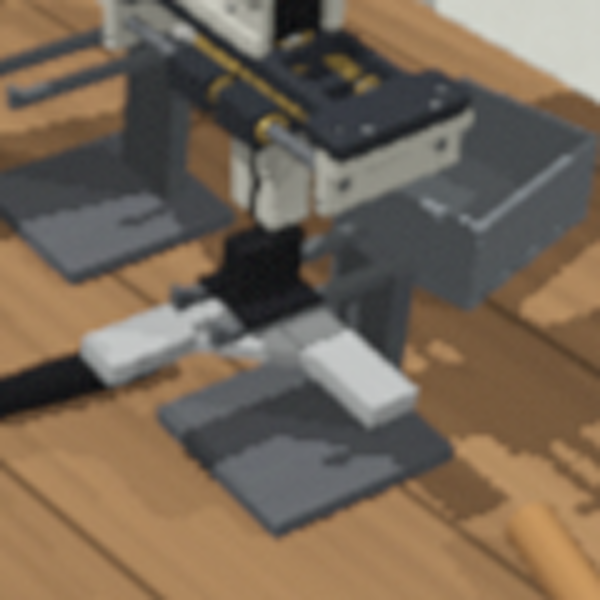

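View pics/crop_n.png

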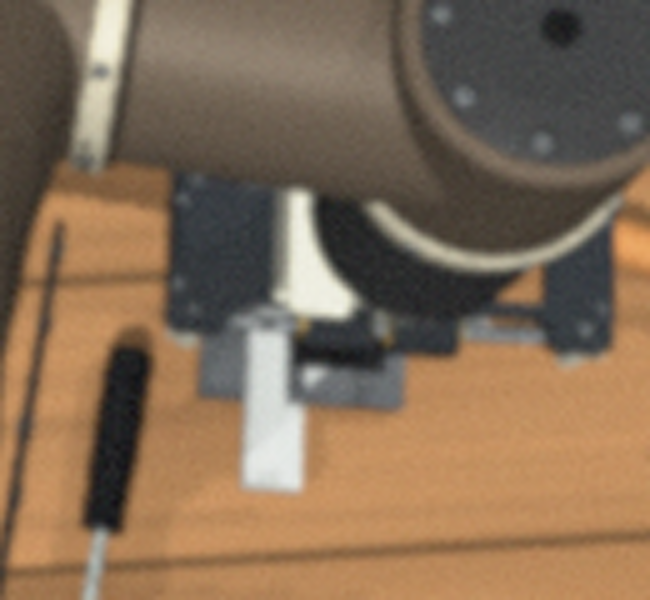

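```bash
python3 - <<'E'
from h import *
from scipy.spatial.transform import Rotation as Ro
np.set_printoptions(precision=1,suppress=True)
w=load("w6"); t=load("t6"); tcp=np.array([.5198,-.3304,.1481]); R=Ro.from_euler("xyz",[3.12,-.035,-.115]).as_matrix()
print("tip w",proj(w,tcp+R@[0,0,.011]),"tcp",proj(w,tcp),"gp",proj(w,tcp+R@[0,0,-.008]))
y=-.125; c=np.array([.5183,-.3287,0]); Rz=np.array([[np.cos(y),-np.sin(y),0],[np.sin(y),np.cos(y),0],[0,0,1]])
for X in [(.02,.009,.158),(.02,-.009,.158),(-.02,.009,.158),(-.02,-.009,.158),(.023,.023,.124),(.023,-.023,.124)]: print(X,proj(w,c+Rz@X))
print("top gripper body", proj(t,tcp+R@[0,0,-.06]))
b=cv2.convertScaleAbs(cv2.imread("pics/w6.png")[180:350,200:370],alpha=2.5,beta=10)
cv2.imwrite("pics/crop_o.png",cv2.resize(b,None,fx=3.5,fy=3.5,interpolation=cv2.INTER_CUBIC))
E
```

```text
tip w [282.8 241.3] tcp [282.8 247.9] gp [282.8 253.2]
(0.02, 0.009, 0.158) [265.8 225.4]
(0.02, -0.009, 0.158) [296.  225.5]
(-0.02, 0.009, 0.158) [266.2 286. ]
(-0.02, -0.009, 0.158) [294.7 285.9]
(0.023, 0.023, 0.124) [247.3 206.5]
(0.023, -0.023, 0.124) [312.9 206.7]
top gripper body [363.8 205.6]
```

View pics/crop_o.png

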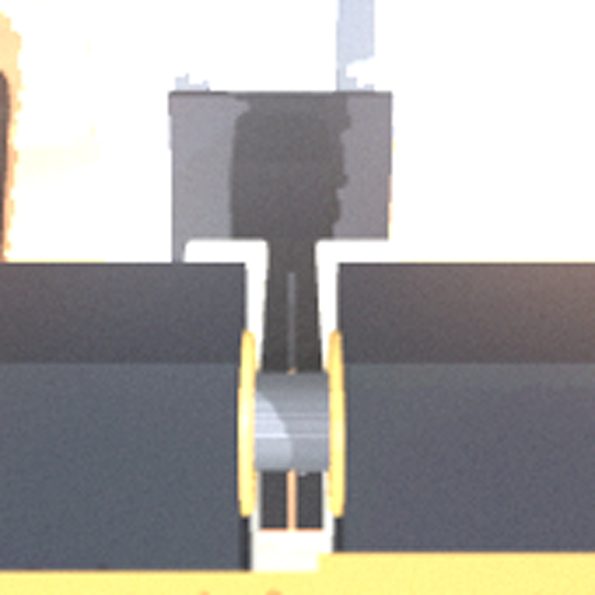

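The flange lands where I projected it (248,206), but the fingers shut above the bar. Both the side and wrist views put the real fingertips about 20–30 mm higher than the stated tool geometry says. I'll open slightly and feel my way down.

```bash
python3 -m inch '{"delta_pos":[[0,0,0],[-1,-1.5,0],[0,0,0],[0,0,6],[0,0,6],[0,0,6],[0,0,4]],"roll":[0,0,0,0,0,0,0],"jaw":[-0.3,-0.3,-0.3,-0.3,-0.3,-0.3,-0.3]}' 12; python3 - <<'E'
from h import *
s=state();print(s["tcp_pos"],s["tcp_rot"],s["ft_force"],s["grip_width"])
snap("wrist","w7"); snap("side","s7")
a=cv2.imread("pics/s7.png")[200:280,290:390]
b=cv2.convertScaleAbs(cv2.imread("pics/w7.png")[170:350,190:370],alpha=2,beta=10)
cv2.imwrite("pics/crop_p.png",np.hstack([cv2.resize(a,(440,350),interpolation=2),cv2.resize(b,(350,350))]))
E
```

```text
clock: 7.85
tcp_pos: [0.519, -0.3289, 0.1231]
tcp_rot: [3.121, -0.033, -0.115]
ft_force: [-0.0, -0.6, -1.1]
grip_width: 0.0307
[ 0.51900873 -0.32885384  0.1230907 ] [ 3.12108885 -0.03342645 -0.11487891] [-0.02417783 -0.55346824 -1.10386817] 0.030668879759364887
```

View pics/crop_p.png

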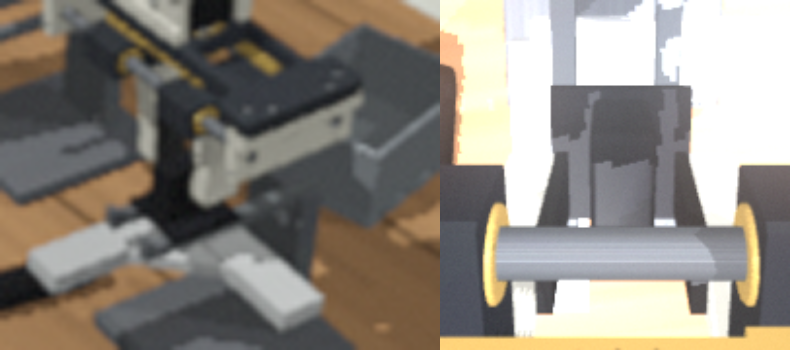

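```bash
python3 -m inch '{"delta_pos":[[0,0,6],[0,0,3],[0,0,0]],"roll":[0,0,0],"jaw":[-0.3,-0.3,-0.3]}'; python3 -m inch '{"delta_pos":[[0,0,3],[0,0,0]],"roll":[0,0],"jaw":[-0.3,-0.3]}'; python3 - <<'E'
from h import *
snap("side","s8")
a=cv2.imread("pics/s8.png")[200:280,290:390]
cv2.imwrite("pics/crop_q.png",cv2.resize(a,None,fx=6,fy=6,interpolation=2))
E
```

```text
clock: 8.25
tcp_pos: [0.5192, -0.3291, 0.1132]
tcp_rot: [3.121, -0.033, -0.115]
ft_force: [0.0, -1.3, 0.6]
grip_width: 0.0306
clock: 8.45
tcp_pos: [0.5194, -0.3292, 0.1101]
tcp_rot: [3.121, -0.033, -0.115]
ft_force: [-0.1, -0.7, 0.1]
grip_width: 0.0306
```

View pics/crop_q.png

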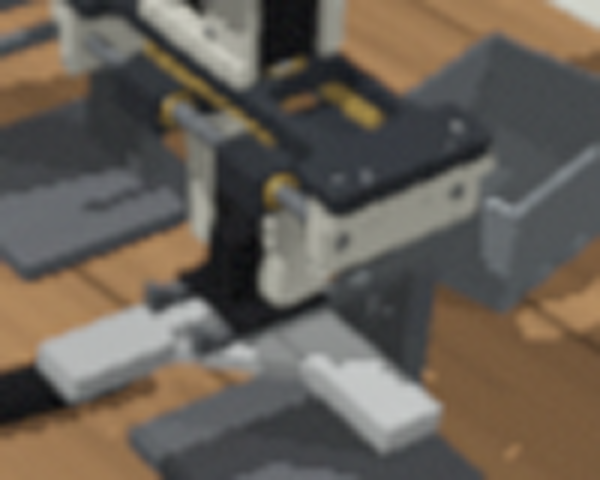

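```bash
python3 -m inch '{"delta_pos":[[0,0,2],[0,0,0]],"roll":[0,0],"jaw":[-0.3,-0.3]}'; python3 -m inch '{"delta_pos":[[0,0,2],[0,0,0]],"roll":[0,0],"jaw":[-0.3,-0.3]}';python3 -m inch '{"delta_pos":[[0,0,2],[0,0,0]],"roll":[0,0],"jaw":[-0.3,-0.3]}'
```

```text
clock: 8.7
tcp_pos: [0.5198, -0.3294, 0.1085]
tcp_rot: [3.121, -0.034, -0.115]
ft_force: [-0.6, 1.3, -0.5]
grip_width: 0.0307
clock: 8.9
tcp_pos: [0.52, -0.3295, 0.1065]
tcp_rot: [3.121, -0.034, -0.115]
ft_force: [0.2, 0.2, -1.1]
grip_width: 0.0308
clock: 9.1
tcp_pos: [0.52, -0.3296, 0.1044]
tcp_rot: [3.121, -0.034, -0.115]
ft_force: [-0.3, 0.6, 0.6]
grip_width: 0.0306
```

```bash
python3 -m inch '{"delta_pos":[[0,0,2],[0,0,0]],"roll":[0,0],"jaw":[-0.3,-0.3]}'; python3 -m inch '{"delta_pos":[[0,0,2],[0,0,0]],"roll":[0,0],"jaw":[-0.3,-0.3]}';python3 - <<'E'
from h import *
snap("side","s9"); snap("wrist","w9")
a=cv2.imread("pics/s9.png")[200:280,290:390]
b=cv2.convertScaleAbs(cv2.imread("pics/w9.png")[170:350,190:370],alpha=2,beta=10)
cv2.imwrite("pics/crop_r.png",np.hstack([cv2.resize(a,(440,350),interpolation=2),cv2.resize(b,(350,350))]))
E
```

```text
clock: 9.3
tcp_pos: [0.5204, -0.3298, 0.1024]
tcp_rot: [3.12, -0.035, -0.115]
ft_force: [1.0, -0.4, -0.2]
grip_width: 0.0305
clock: 9.5
tcp_pos: [0.5206, -0.3299, 0.1024]
tcp_rot: [3.12, -0.035, -0.114]
ft_force: [-0.5, 0.3, -0.0]
grip_width: 0.0306
```

View pics/crop_r.png

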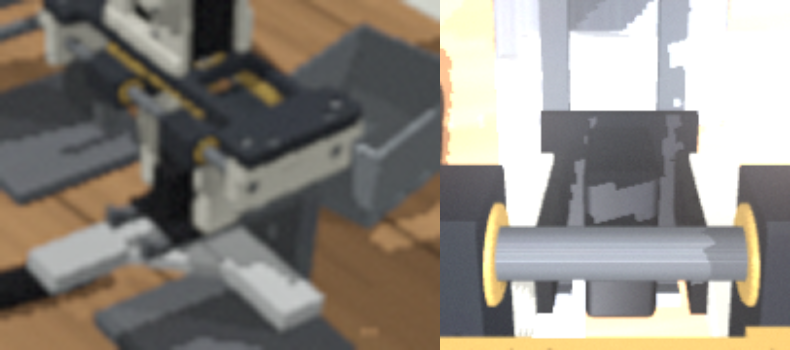

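```bash
python3 -m inch '{"delta_pos":[[-1,0,-5],[0,0,0],[0,0,0],[0,0,0],[0,0,0],[0,0,0]],"roll":[0,0,0,0,0,0],"jaw":[-0.3,-1,-1,-1,-1,-1]}' 15
```

```text
clock: 10.2
tcp_pos: [0.5194, -0.3295, 0.1071]
tcp_rot: [3.12, -0.035, -0.114]
ft_force: [-1.0, 0.7, 1.4]
grip_width: 0.018
```

```bash
python3 -m inch '{"delta_pos":[[0,0,-6],[0,0,-4],[0,0,0]],"roll":[0,0,0],"jaw":[-1,-1,-1]}'; python3 - <<'E'
from h import *
s=state();print(s["tcp_pos"],s["tcp_rot"],s["ft_force"],s["grip_width"])
snap("side","s10")
a=cv2.imread("pics/s10.png")[200:300,280:400]
cv2.imwrite("pics/crop_s.png",cv2.resize(a,None,fx=6,fy=6,interpolation=2))
E
```

```text
clock: 10.5
tcp_pos: [0.5178, -0.3288, 0.1161]
tcp_rot: [3.121, -0.032, -0.115]
ft_force: [0.4, -0.4, -3.2]
grip_width: 0.0183
[ 0.51782408 -0.32879139  0.11614332] [ 3.12117873 -0.03224477 -0.11474504] [ 0.3907212  -0.37735756 -3.15814729] 0.01828316429625482
```

View pics/crop_s.png

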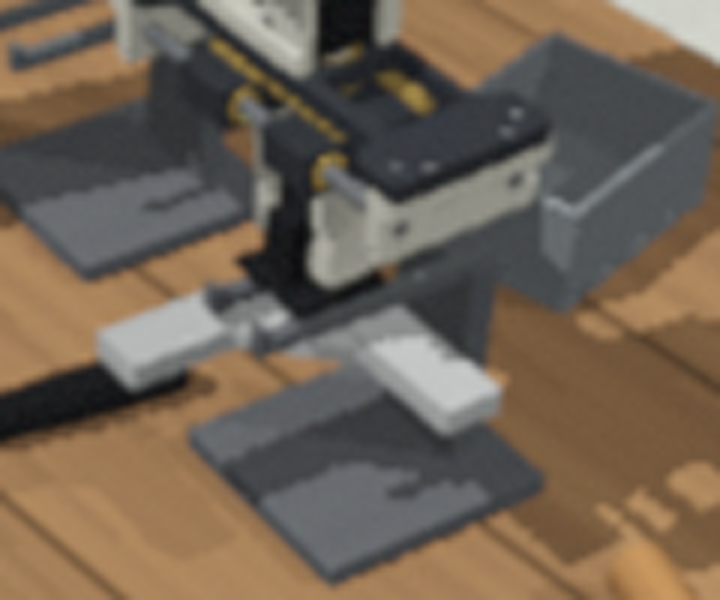

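```bash
python3 -m inch '{"delta_pos":[[-8,0,-1.5],[-16,0,-0.6],[-16,0,-0.6],[-16,0,-0.6]],"roll":[0,0,0,0],"jaw":[-1,-1,-1,-1]}'; python3 -m inch '{"delta_pos":[[-20,0,-0.6],[-20,0,-0.6],[-20,0,-0.6],[0,0,0]],"roll":[0,0,0,0],"jaw":[-1,-1,-1,-1]}';  python3 - <<'E'
from h import *
s=state();print(s["tcp_pos"],s["tcp_rot"],s["ft_force"],s["grip_width"])
snap("side","s11")
a=cv2.imread("pics/s11.png")[190:310,240:400]
cv2.imwrite("pics/crop_t.png",cv2.resize(a,None,fx=4.5,fy=4.5,interpolation=2))
E
```

```text
clock: 10.95
tcp_pos: [0.4595, -0.3216, 0.1159]
tcp_rot: [3.122, -0.03, -0.114]
ft_force: [0.3, -0.1, -3.6]
grip_width: 0.0181
clock: 11.35
tcp_pos: [0.3923, -0.3131, 0.1151]
tcp_rot: [3.123, -0.027, -0.116]
ft_force: [0.5, -0.2, -2.4]
grip_width: 0.0178
[ 0.39233555 -0.3131319   0.11509092] [ 3.12323024 -0.02705172 -0.11576105] [ 0.461874   -0.2469463  -2.40159816] 0.0177668056996744
```

View pics/crop_t.png

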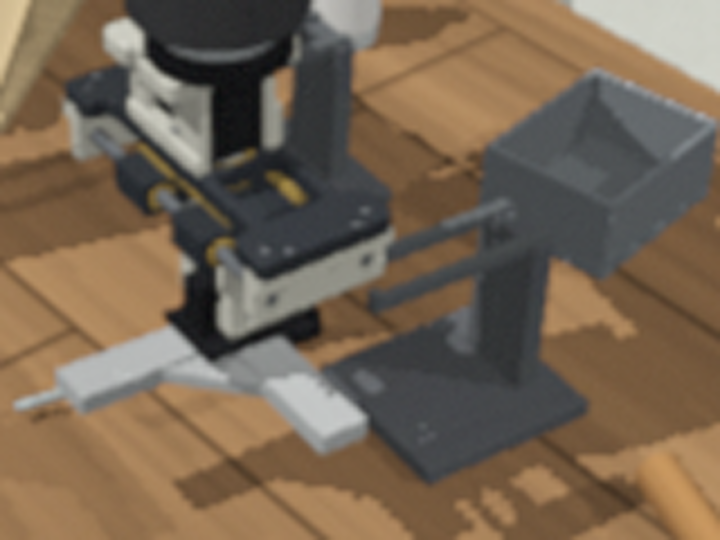

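```bash
python3 -m inch '{"delta_pos":[[0,0,-15],[0,0,-28],[0,0,-28],[0,0,-28],[0,0,-28],[0,0,-15],[0,0,0]],"roll":[0,-0.123,-0.123,-0.123,-0.123,-0.123,-0.123],"jaw":[-1,-1,-1,-1,-1,-1,-1]}' 25; python3 -m inch '{"delta_pos":[[15,-13,0],[30,-26,0],[38,-32,0],[38,-32,0],[38,-32,0],[38,-32,0],[38,-32,0],[38,-32,0],[38,-32,0],[38,-32,0],[30,-26,0],[15,-13,0]],"roll":[0,0,0,0,0,0,0,0,0,0,0,0],"jaw":[-1,-1,-1,-1,-1,-1,-1,-1,-1,-1,-1,-1]}'; python3 -m inch '{"delta_pos":[[0,0,0]],"roll":[0],"jaw":[-1]}'
```

```text
clock: 12.1
tcp_pos: [0.3909, -0.3106, 0.2629]
tcp_rot: [3.108, -0.007, 0.649]
ft_force: [-0.0, -0.2, -3.0]
grip_width: 0.0181
clock: 13.3
tcp_pos: [0.5055, 0.2033, 0.2572]
tcp_rot: [3.104, -0.015, 0.651]
ft_force: [-0.2, -0.4, -4.0]
grip_width: 0.0179
clock: 13.4
tcp_pos: [0.5059, 0.2059, 0.2564]
tcp_rot: [3.104, -0.015, 0.653]
ft_force: [-0.5, -0.2, -3.1]
grip_width: 0.0181
```

```bash
python3 -m inch '{"delta_pos":[[0,0,0],[15,-2,8],[15,-2,12],[0,0,12],[0,0,12],[0,0,12],[0,0,12],[0,0,6],[0,0,0]],"roll":[0.031,0,0,0,0,0,0,0,0],"jaw":[-1,-1,-1,-1,-1,-1,-1,-1,-1]}' 20; python3 - <<'E'
from h import *
s=state();print(s["tcp_pos"],s["tcp_rot"],s["ft_force"],s["grip_width"])
snap("side","s12");snap("wrist","w12")
a=cv2.imread("pics/s12.png")[120:230,160:290]
cv2.imwrite("pics/crop_u.png",cv2.resize(a,None,fx=5.2,fy=5.2,interpolation=2))
E
```

```text
clock: 14.3
tcp_pos: [0.5303, 0.2219, 0.1757]
tcp_rot: [3.104, -0.011, 0.62]
ft_force: [-1.1, -0.3, -3.3]
grip_width: 0.0177
[0.53034224 0.22191686 0.17573472] [ 3.10429817 -0.0114744   0.61962125] [-1.11010899 -0.27068154 -3.25612736] 0.017726245016473186
```

View pics/crop_u.png

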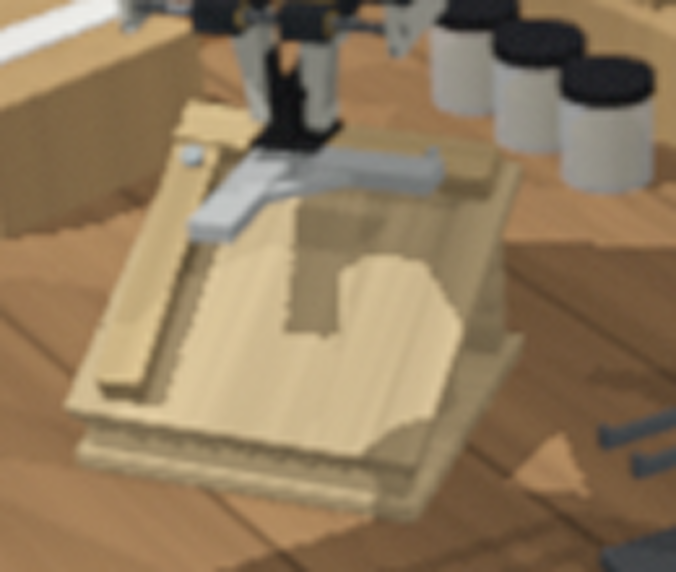

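View pics/w12.png

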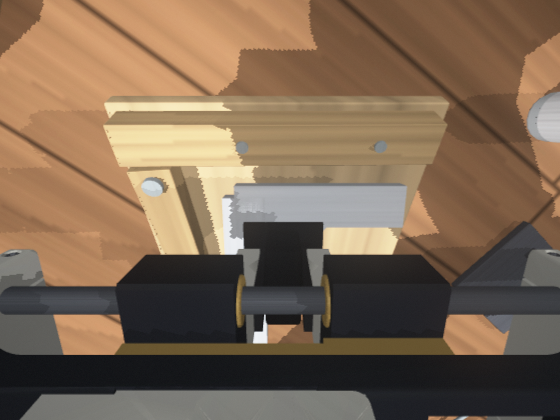

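```bash
python3 - <<'E'
from fitb import *
np.set_printoptions(precision=1,suppress=True)
w=load("w12"); O=np.array([.535,.317,.128]); B=R(.622)
for X in [(0,33,22),(0,-180,22),(30,33,22),(30,-180,22),(0,0,22)]: print(X,proj(w,O+B@np.array(X)/1000))
z=.1757-.023+.012
for uv in [(236,184),(405,184),(223,197),(403,227)]:
    X=onz(w,uv,z); print(uv,X*1000, "board xy", (B.T@(X-O))*1000)
E
```

```text
(0, 33, 22) [120.9 165.6]
(0, -180, 22) [431.5 162.9]
(30, 33, 22) [104.3 123.8]
(30, -180, 22) [447.3 122.3]
(0, 0, 22) [170.5 165.2]
(236, 184) [545.7 268.7 164.7] board xy [ -2.1 -45.5  41.5]
(405, 184) [608.7 178.7 164.7] board xy [  -3.2 -155.4   42. ]
(223, 197) [533.8 270.9 164.7] board xy [ -9.7 -36.8  45. ]
(403, 227) [585.6 159.8 164.7] board xy [ -30.2 -157.3   54.6]
```

```bash
python3 -m inch '{"delta_pos":[[0,0,8],[0,0,8],[0,0,8],[0,0,5],[0,0,0]],"roll":[0,0,0,0,0],"jaw":[-1,-1,-1,-1,-1]}' 12; python3 -m inch '{"delta_pos":[[0,0,4],[0,0,0]],"roll":[0,0],"jaw":[-1,-1]}' ; python3 -m inch '{"delta_pos":[[0,0,4],[0,0,0]],"roll":[0,0],"jaw":[-1,-1]}'
```

```text
clock: 14.9
tcp_pos: [0.5326, 0.2224, 0.147]
tcp_rot: [3.104, -0.016, 0.62]
ft_force: [0.5, -0.0, -3.2]
grip_width: 0.018
clock: 15.1
tcp_pos: [0.5328, 0.2213, 0.1442]
tcp_rot: [3.103, -0.015, 0.621]
ft_force: [-1.6, -0.6, -1.7]
grip_width: 0.018
clock: 15.3
tcp_pos: [0.533, 0.2201, 0.1423]
tcp_rot: [3.101, -0.015, 0.622]
ft_force: [-1.2, 0.8, -1.8]
grip_width: 0.0186
```

```bash
python3 -m inch '{"delta_pos":[[-4,0,2],[-4,0,4],[-4,0,4],[-4,0,4],[0,0,0]],"roll":[0,0,0,0,0],"jaw":[-1,-1,-1,-1,-1]}' 10; python3 - <<'E'
from h import *
snap("side","s13");snap("wrist","w13")
a=cv2.imread("pics/s13.png")[120:230,160:290]; b=cv2.imread("pics/w13.png")[80:360,100:440]
cv2.imwrite("pics/crop_v.png",np.hstack([cv2.resize(a,(413,350),interpolation=2),cv2.resize(b,(380,350))]))
E
```

```text
clock: 15.8
tcp_pos: [0.5205, 0.2104, 0.1282]
tcp_rot: [3.101, -0.019, 0.622]
ft_force: [-1.1, -1.5, -1.9]
grip_width: 0.0182
```

View pics/crop_v.png

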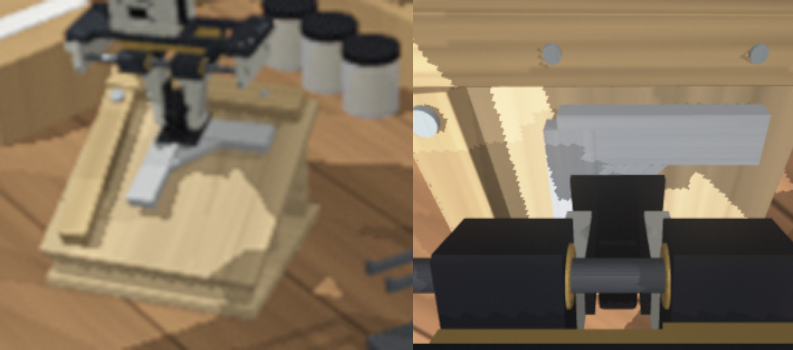

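```bash
python3 -m inch '{"delta_pos":[[-4,0,4],[-3,0,4],[-3,0,4],[0,0,0]],"roll":[0,0,0,0],"jaw":[-1,-1,-1,-1]}' 10;  python3 -m inch '{"delta_pos":[[-1,0,4],[0,0,3],[0,0,0]],"roll":[0,0,0],"jaw":[-1,-1,-1]}'; python3 - <<'E'
from h import *
snap("side","s14");snap("wrist","w14")
a=cv2.imread("pics/s14.png")[120:230,160:290]; b=cv2.imread("pics/w14.png")[80:360,100:440]
cv2.imwrite("pics/crop_w.png",np.hstack([cv2.resize(a,(413,350),interpolation=2),cv2.resize(b,(380,350))]))
E
```

```text
clock: 16.3
tcp_pos: [0.5173, 0.2058, 0.1194]
tcp_rot: [3.098, -0.028, 0.625]
ft_force: [-2.8, -0.5, -0.3]
grip_width: 0.0184
clock: 16.6
tcp_pos: [0.518, 0.206, 0.1192]
tcp_rot: [3.097, -0.034, 0.627]
ft_force: [-2.5, 0.4, -0.9]
grip_width: 0.0184
```

View pics/crop_w.png

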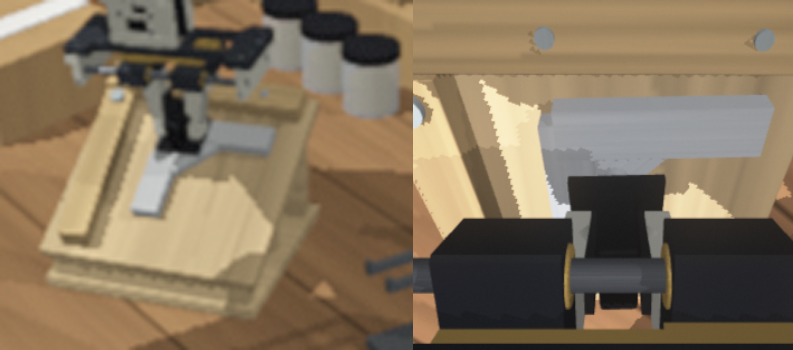

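```bash
python3 -m inch '{"delta_pos":[[0,0,3],[0,0,4]],"roll":[0,0],"jaw":[-1,-1]}' 10; python3 - <<'E'
from h import *
s=state();print(s["tcp_pos"],s["tcp_rot"],s["ft_force"],s["moment"])
E
```

```text
clock: 16.9
tcp_pos: [0.5193, 0.2053, 0.1182]
tcp_rot: [3.094, -0.037, 0.63]
ft_force: [-31.2, -1.0, 53.5]
grip_width: 0.0188
[0.51932287 0.20533184 0.11818373] [ 3.09355462 -0.03670531  0.63000638] [-31.18499102  -1.00142451  53.51209458] [ 0.07283917 10.71840622  0.16456344]
```

```bash
python3 -m inch '{"delta_pos":[[0,0,-0.5],[3,0,-1.2],[3,0,-1.2],[3,0,-1.2],[3,0,-1.2]],"roll":[0.008,0,0,0,0],"jaw":[-1,-1,-1,-1,-1]}' 12; python3 - <<'E'
from h import *
s=state();print(s["tcp_pos"],s["tcp_rot"],s["ft_force"],s["moment"])
E
```

```text
clock: 17.4
tcp_pos: [0.5222, 0.2069, 0.1216]
tcp_rot: [3.093, -0.021, 0.621]
ft_force: [-8.3, -5.0, 6.9]
grip_width: 0.0182
[0.52222183 0.2068575  0.1215575 ] [ 3.09312918 -0.02143806  0.62136396] [-8.28445755 -4.96917782  6.89705299] [-1.75467315  3.50212432  0.18063813]
```

```bash
python3 -m inch '{"delta_pos":[[4,0,-1.8],[4,0,-1.8],[4,0,-1.8],[4,0,-1.8]],"roll":[0,0,0,0],"jaw":[-1,-1,-1,-1]}' 12; python3 - <<'E'
from h import *
s=state();print(s["tcp_pos"],s["tcp_rot"],s["ft_force"],s["moment"])
snap("side","s15");snap("wrist","w15")
a=cv2.imread("pics/s15.png")[120:230,160:290]; b=cv2.imread("pics/w15.png")[80:360,100:440]
cv2.imwrite("pics/crop_x.png",np.hstack([cv2.resize(a,(413,350),interpolation=2),cv2.resize(b,(380,350))]))
E
```

```text
clock: 17.8
tcp_pos: [0.524, 0.2065, 0.1231]
tcp_rot: [3.092, 0.01, 0.619]
ft_force: [-12.3, -6.1, 7.8]
grip_width: 0.0187
[0.52401549 0.20646079 0.1231462 ] [3.09165799 0.00955712 0.61949961] [-12.26733068  -6.08623891   7.8164405 ] [-1.76446372  4.5769921   0.28129328]
```

View pics/crop_x.png

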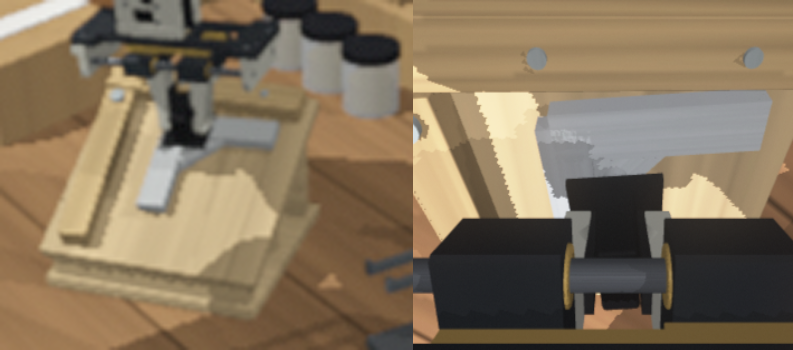

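```bash
cat >> fitb.py <<'E'
O=np.array([.535,.317,.128]); B=R(.622)
def onb(p,uv,zb):
    o,d=ray(p,uv); n=B[:,2]; k=((O+n*zb/1000-o)@n)/(d@n); return (B.T@(o+k*d-O))*1000
E
python3 - <<'E'
from fitb import *
np.set_printoptions(precision=1,suppress=True)
w=load("w15")
b=cv2.imread("pics/w15.png")[130:260,180:430]
cv2.imwrite("pics/crop_y.png",cv2.resize(b,None,fx=3.2,fy=3.2,interpolation=2))
for X in [(0,33,22),(0,-180,22),(0,0,22)]: print(X,proj(w,O+B@np.array(X)/1000))
E
```

```text
(0, 33, 22) [ 44.1 153.4]
(0, -180, 22) [470.4 149.6]
(0, 0, 22) [113.9 152.8]
```

View pics/crop_y.png

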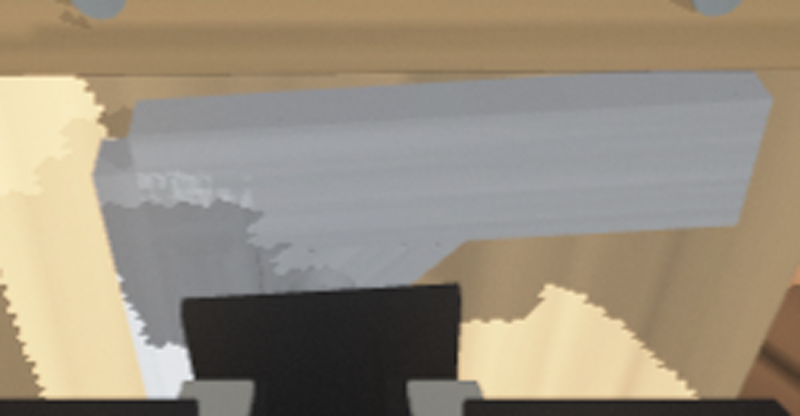

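```bash
python3 - <<'E'
from fitb import *
np.set_printoptions(precision=1,suppress=True)
w=load("w15"); k=lambda c:(c[0]/3.2+180-.3,c[1]/3.2+130-.3)
print("rail", onb(w,k((5,76)),22), onb(w,k((790,68)),22))
for c in [(130,133),(772,98)]: print("top edge",c,onb(w,k(c),12))
for c in [(135,100),(757,72)]: print("bot edge",c,onb(w,k(c),0))
E
```

```text
rail [ -0.7 -32.4  22. ] [  -0.6 -157.    22. ]
top edge (130, 133) [-18.7 -48.4  12. ]
top edge (772, 98) [ -12.8 -162.    12. ]
bot edge (135, 100) [-19.7 -48.   -0. ]
bot edge (757, 72) [ -14.9 -164.5   -0. ]
```

```bash
python3 -m inch '{"delta_pos":[[0,0,-0.5],[0,0,0],[0,0,-3],[0,0,-3],[0,0,0]],"roll":[0,0,0,0,0],"jaw":[-1,-1,-1,-1,-1]}' 35; python3 - <<'E'
from h import *
s=state();print(s["tcp_pos"],s["tcp_rot"],s["ft_force"],s["moment"])
snap("side","s16");snap("wrist","w16")
a=cv2.imread("pics/s16.png")[120:230,160:290]; b=cv2.imread("pics/w16.png")[130:260,180:430]
cv2.imwrite("pics/crop_z.png",np.hstack([cv2.resize(a,(300,254),interpolation=2),cv2.resize(b,(490,254))]))
E
```

```text
clock: 18.4
tcp_pos: [0.5235, 0.2074, 0.1276]
tcp_rot: [3.092, 0.013, 0.621]
ft_force: [0.2, -0.6, -2.7]
grip_width: 0.0177
[0.5235147  0.207374   0.12757676] [3.09241011 0.0129507  0.62055731] [ 0.19855148 -0.6326219  -2.74784886] [0.0883254  0.05861174 0.00570473]
```

View pics/crop_z.png

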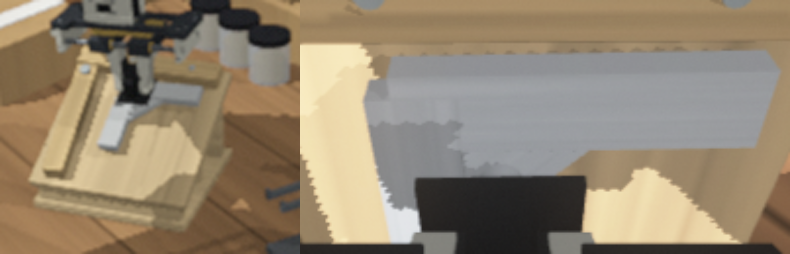

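```bash
python3 -m inch '{"delta_pos":[[0,-6,-0.3],[0,-8,-0.4],[0,-8,-0.4],[4,-8,-2],[5,0,-2.2],[0,0,0]],"roll":[0,0,0,0,0,0],"jaw":[-1,-1,-1,-1,-1,-1]}' 35; python3 - <<'E'
from fitb import *
s=state();print(s["tcp_pos"],s["tcp_rot"],s["ft_force"],s["moment"])
snap("side","s17");w,_=snap("wrist","w17")
a=cv2.imread("pics/s17.png")[120:230,160:290]; b=cv2.imread("pics/w17.png")[110:260,130:430]
cv2.imwrite("pics/crop_A.png",np.hstack([cv2.resize(a,(280,330),interpolation=2)[:,:140] if 0 else cv2.resize(a,(240,203),interpolation=2),cv2.resize(b,(406,203))]))
cv2.imwrite("pics/crop_A.png",cv2.resize(b,None,fx=2.6,fy=2.6,interpolation=2))
E
```

```text
clock: 19.1
tcp_pos: [0.5118, 0.2402, 0.1306]
tcp_rot: [3.092, 0.014, 0.621]
ft_force: [0.5, 0.2, -3.8]
grip_width: 0.0179
[0.51175111 0.24019293 0.13060606] [3.09248162 0.01404938 0.62108324] [ 0.45438897  0.21152926 -3.76499222] [0.10442756 0.08459535 0.00475064]
```

View pics/crop_A.png

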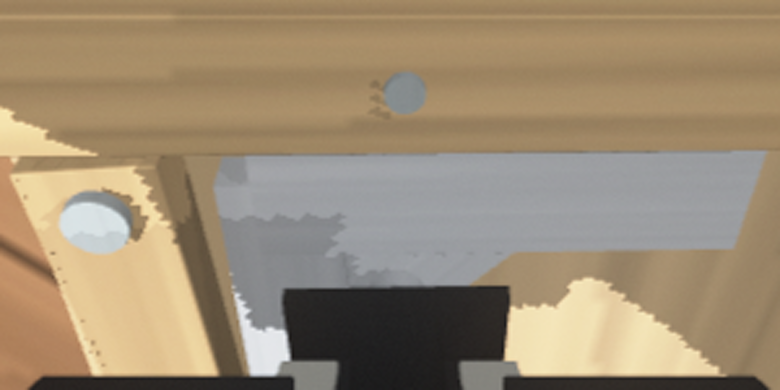

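```bash
python3 -m inch '{"delta_pos":[[0,0,2.5],[0,0,2]],"roll":[0,0],"jaw":[-1,-1]}' 20; python3 -m inch '{"delta_pos":[[0,0,1]],"roll":[0],"jaw":[-1]}';python3 -m inch '{"delta_pos":[[0,0,1]],"roll":[0],"jaw":[-1]}'
```

```text
clock: 19.4
tcp_pos: [0.5115, 0.238, 0.1271]
tcp_rot: [3.091, 0.015, 0.62]
ft_force: [-5.5, -4.8, 10.7]
grip_width: 0.0181
clock: 19.5
tcp_pos: [0.5116, 0.2378, 0.127]
tcp_rot: [3.092, 0.014, 0.621]
ft_force: [-5.4, 2.3, 6.2]
grip_width: 0.0179
clock: 19.6
tcp_pos: [0.5117, 0.2379, 0.127]
tcp_rot: [3.092, 0.013, 0.621]
ft_force: [-5.4, 0.1, 7.4]
grip_width: 0.018
```

```bash
python3 -m inch '{"delta_pos":[[3,0,-1],[3,0,-1],[3,0,-1]],"roll":[0,0,0],"jaw":[-1,-1,-1]}' 25; python3 -m inch '{"delta_pos":[[4,0,-1.6],[4,0,-1.6],[4,0,-1.6]],"roll":[0,0,0],"jaw":[-1,-1,-1]}'; python3 - <<'E'
from fitb import *
w,_=snap("wrist","w18")
b=cv2.imread("pics/w18.png")[110:260,130:430]
cv2.imwrite("pics/crop_B.png",cv2.resize(b,None,fx=2.6,fy=2.6,interpolation=2))
E
```

```text
clock: 19.9
tcp_pos: [0.5147, 0.2392, 0.1295]
tcp_rot: [3.092, 0.022, 0.619]
ft_force: [-8.5, -1.8, 1.1]
grip_width: 0.0179
clock: 20.2
tcp_pos: [0.515, 0.2394, 0.1307]
tcp_rot: [3.094, 0.043, 0.615]
ft_force: [-11.4, -3.1, 4.0]
grip_width: 0.018
```

View pics/crop_B.png

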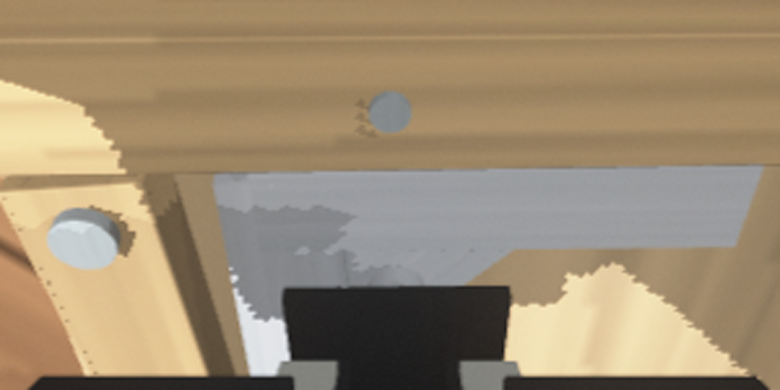

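```bash
python3 - <<'E'
from fitb import *
np.set_printoptions(precision=1,suppress=True)
w=load("w18"); k=lambda c:(c[0]/2.6+130-.3,c[1]/2.6+110-.3)
print("rail", onb(w,k((200,173)),22), onb(w,k((760,166)),22))
for c in [(525,250),(735,247),(762,168)]: print("in edge",c,onb(w,k(c),12))
for c in [(180,180),(243,375)]: print("side rail top",onb(w,k(c),22),onb(w,k(c),0))
for c in [(216,200),(234,290)]: print("leg top left edge",onb(w,k(c),12))
E
```

```text
rail [ -1.  -10.9  22. ] [  -1.6 -127.6   22. ]
in edge (525, 250) [-34.2 -83.5  12. ]
in edge (735, 247) [ -34.7 -136.3   12. ]
in edge (762, 168) [ -10.  -134.7   12. ]
side rail top [-2.8 -6.6 22. ] [-20.1  -0.3   0. ]
side rail top [-67.9 -11.5  22. ] [-96.3  -6.   -0. ]
leg top left edge [-16.5 -10.7  12. ]
leg top left edge [-46. -11.  12.]
```

```bash
python3 -m inch '{"delta_pos":[[0,0,-2],[3,0,-1.3],[3,0,-1.3]],"roll":[0,0,0],"jaw":[-1,-1,-1]}' 35; python3 -m inch '{"delta_pos":[[3,0,-1.3]],"roll":[0],"jaw":[-1]}'; python3 - <<'E'
from fitb import *
print(state()["tcp_rot"])
w,_=snap("wrist","w19")
b=cv2.imread("pics/w19.png")[110:260,130:430]
cv2.imwrite("pics/crop_C.png",cv2.resize(b,None,fx=2.6,fy=2.6,interpolation=2))
E
```

```text
clock: 20.55
tcp_pos: [0.5156, 0.2396, 0.1326]
tcp_rot: [3.095, 0.054, 0.611]
ft_force: [-8.5, -2.3, -3.6]
grip_width: 0.0177
clock: 20.65
tcp_pos: [0.5158, 0.2395, 0.1325]
tcp_rot: [3.096, 0.06, 0.609]
ft_force: [-8.9, -3.3, -0.4]
grip_width: 0.0175
[3.09559339 0.06016607 0.60940707]
```

View pics/crop_C.png

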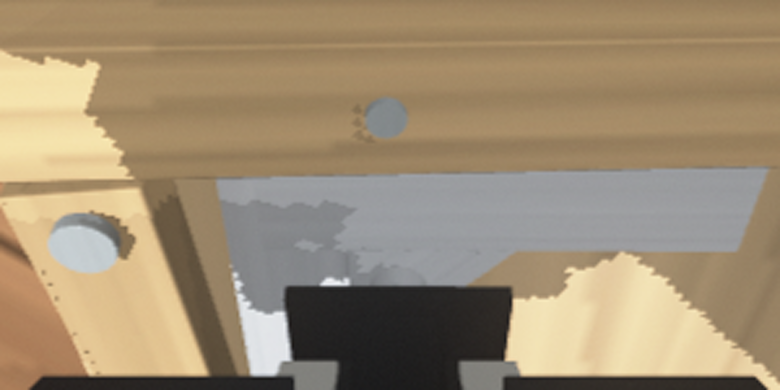

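```bash
python3 -m inch '{"delta_pos":[[0,0,2],[0,0,1.5]],"roll":[0,0],"jaw":[-1,-1]}' 12; python3 -m inch '{"delta_pos":[[0,0,1.5]],"roll":[0],"jaw":[-1]}'; python3 - <<'E'
from fitb import *
print(state()["tcp_rot"])
w,_=snap("wrist","w20"); snap("side","s20")
b=cv2.imread("pics/w20.png")[110:260,130:430]
a=cv2.imread("pics/s20.png")[130:225,165:275]
cv2.imwrite("pics/crop_D.png",cv2.resize(b,None,fx=2.6,fy=2.6,interpolation=2))
cv2.imwrite("pics/crop_E.png",cv2.resize(a,None,fx=6,fy=6,interpolation=2))
E
```

```text
clock: 20.9
tcp_pos: [0.5154, 0.2381, 0.1302]
tcp_rot: [3.095, 0.062, 0.608]
ft_force: [-6.2, -2.9, 7.9]
grip_width: 0.0182
clock: 21.0
tcp_pos: [0.5155, 0.2378, 0.1297]
tcp_rot: [3.095, 0.062, 0.608]
ft_force: [-7.0, -1.1, 7.8]
grip_width: 0.0179
[3.09475706 0.06194843 0.60818933]
```

View pics/crop_D.png

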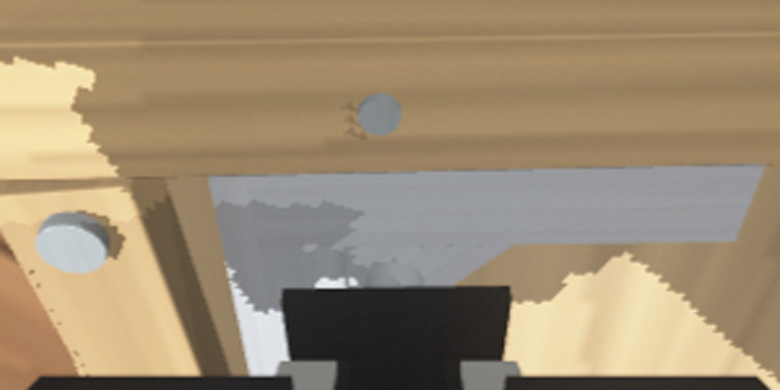

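View pics/crop_E.png

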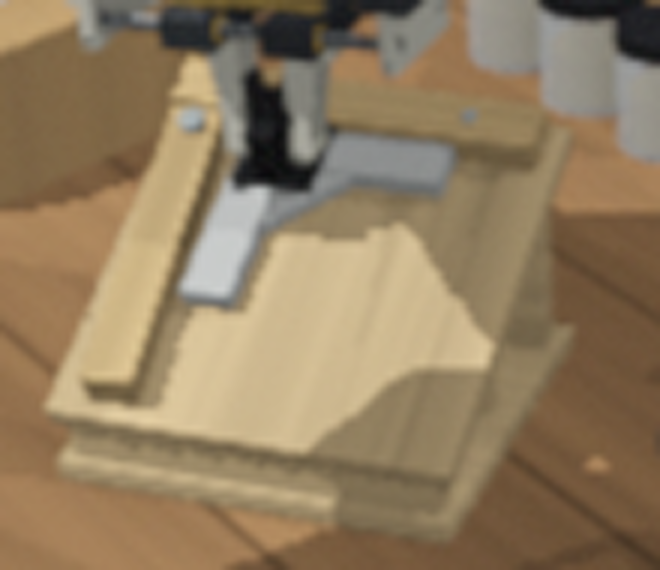

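```bash
python3 - <<'E'
from fitb import *
np.set_printoptions(precision=1,suppress=True)
w=load("w20"); k=lambda c:(c[0]/2.6+130-.3,c[1]/2.6+110-.3)
print("rail", onb(w,k((220,175)),22), onb(w,k((740,166)),22))
for c in [(515,244),(735,241),(762,168)]: print("in edge",c,onb(w,k(c),12))
for c in [(213,200),(236,290)]: print("leg top left edge",onb(w,k(c),12))
E
python3 -m inch '{"delta_pos":[[1,-2,-0.5],[1,-3,-0.5],[1,-3,-0.5]],"roll":[-0.014,0,0],"jaw":[-1,-1,-1]}' 20
```

```text
rail [ -1.  -17.2  22. ] [  -1.8 -124.3   22. ]
in edge (515, 244) [-32.5 -82.2  12. ]
in edge (735, 241) [ -33.5 -136.8   12. ]
in edge (762, 168) [ -10.6 -135.7   12. ]
leg top left edge [-16.1 -12.3  12. ]
leg top left edge [-46.  -13.3  12. ]
clock: 21.4
tcp_pos: [0.5129, 0.242, 0.1315]
tcp_rot: [3.093, 0.067, 0.619]
ft_force: [-1.2, -3.8, -2.9]
grip_width: 0.0179
```

```bash
python3 -m inch '{"delta_pos":[[0,-3,0.3],[0,-3,0.3],[0,-3,0.3]],"roll":[0,0,0],"jaw":[-1,-1,-1]}' 20;python3 -m inch '{"delta_pos":[[0,-3,0],[0,-3,0],[0,-3,0]],"roll":[0,0,0],"jaw":[-1,-1,-1]}' 25; python3 - <<'E'
from fitb import *
print(state()["tcp_rot"])
w,_=snap("wrist","w21"); snap("side","s21")
b=cv2.imread("pics/w21.png")[110:260,130:430]
a=cv2.imread("pics/s21.png")[130:225,165:275]
cv2.imwrite("pics/crop_F.png",cv2.resize(b,None,fx=2.6,fy=2.6,interpolation=2))
cv2.imwrite("pics/crop_G.png",cv2.resize(a,None,fx=6,fy=6,interpolation=2))
E
```

```text
clock: 21.7
tcp_pos: [0.509, 0.2465, 0.1313]
tcp_rot: [3.088, 0.069, 0.618]
ft_force: [1.8, -7.8, 0.6]
grip_width: 0.0181
clock: 22.0
tcp_pos: [0.506, 0.2499, 0.132]
tcp_rot: [3.081, 0.07, 0.617]
ft_force: [6.6, -14.7, -0.0]
grip_width: 0.0179
[3.0807538  0.07024231 0.61665131]
```

View pics/crop_F.png

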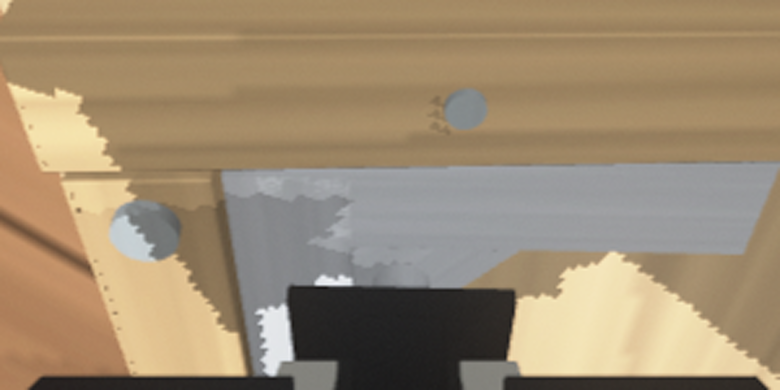

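View pics/crop_G.png

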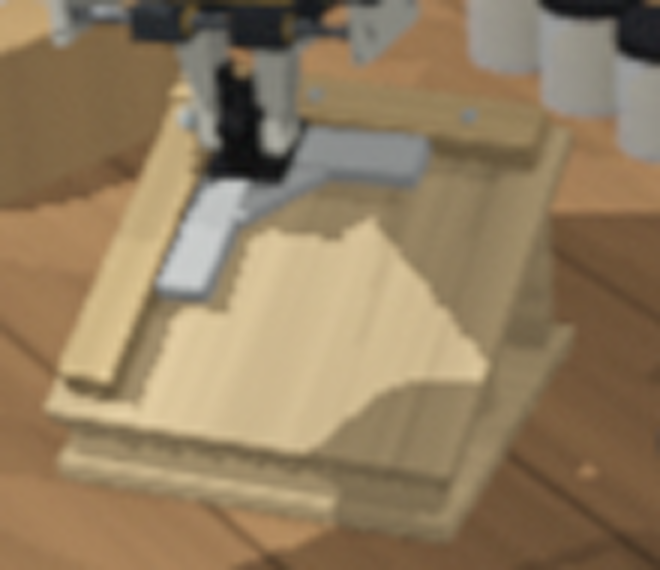

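```bash
python3 -m inch '{"delta_pos":[[0,0,1],[3,-2,-0.3],[3,-3,-0.5]],"roll":[0,-0.005,0],"jaw":[-1,-1,-1]}' 20;python3 -m inch '{"delta_pos":[[3,-3,-0.5],[3,-3,-0.5]],"roll":[0,0],"jaw":[-1,-1]}' 25; python3 - <<'E'
from fitb import *
s=state();print(s["tcp_rot"],s["ft_force"]@B)
w,_=snap("wrist","w22"); snap("side","s22")
b=cv2.imread("pics/w22.png")[110:260,130:430]
a=cv2.imread("pics/s22.png")[130:225,165:275]
cv2.imwrite("pics/crop_H.png",cv2.resize(b,None,fx=2.6,fy=2.6,interpolation=2))
cv2.imwrite("pics/crop_I.png",cv2.resize(a,None,fx=6,fy=6,interpolation=2))
E
```

```text
clock: 22.4
tcp_pos: [0.5065, 0.2496, 0.1323]
tcp_rot: [3.074, 0.081, 0.619]
ft_force: [-2.5, -17.7, 7.1]
grip_width: 0.018
clock: 22.6
tcp_pos: [0.5063, 0.2497, 0.1332]
tcp_rot: [3.065, 0.093, 0.615]
ft_force: [-0.6, -16.8, 4.8]
grip_width: 0.0182
[3.06549568 0.09342878 0.61498521] [ -7.29569938 -13.34225023   8.66850233]
```

View pics/crop_H.png

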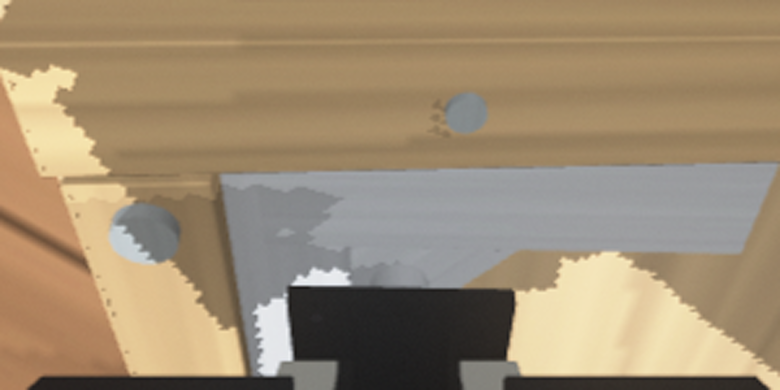

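View pics/crop_I.png

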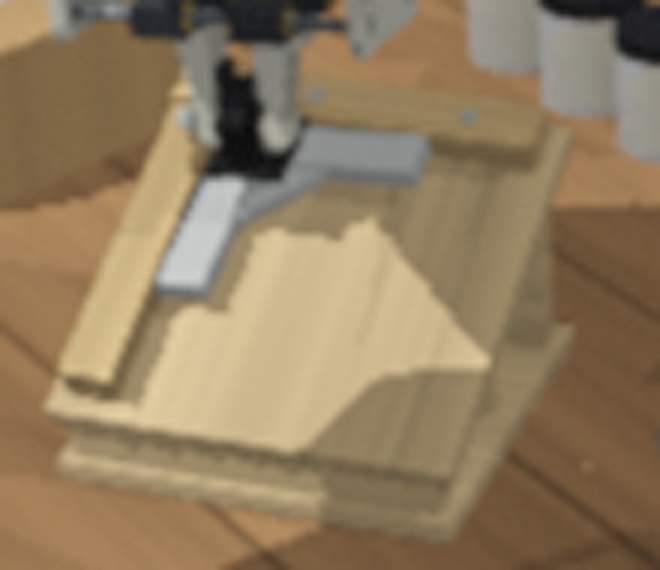

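```bash
python3 - <<'E'
from fitb import *
np.set_printoptions(precision=1,suppress=True)
s=load("s22"); w=load("w22")
f=lambda uv:((uv+.4)-[165,130])*6
for X in [(-120,0,12),(-120,-28,12),(-120,-28,0),(0,-120,12),(-28,-120,12),(-28,-120,0),(-188,0,22),(-188,0,0),(0,-180,22),(-200,40,0),(-200,-190,0)]:
    print(X,f(proj(s,O+B@np.array(X)/1000)), (proj(w,O+B@np.array(X)/1000)+.3-[130,110])*2.6)
E
```

```text
(-120, 0, 12) [159.7 286.9] [268.7 434.6]
(-120, -28, 12) [207.5 294.3] [356.  430.7]
(-120, -28, 0) [213.  307.2] [354.8 399.2]
(0, -120, 12) [433.2 144.1] [769.5 127.3]
(-28, -120, 12) [418.2 183.8] [726.9 218.7]
(-28, -120, 0) [422.3 197.2] [710.6 186.1]
(-188, 0, 22) [111.2 378.8] [283.7 552.2]
(-188, 0, 0) [122.6 401.9] [285.2 497.5]
(0, -180, 22) [533.5 147.1] [1053.7  150.8]
(-200, 40, 0) [ 46.3 409. ] [187.1 516.3]
(-200, -190, 0) [451.4 476.4] [741.  487.9]
```

```bash
python3 -m inch '{"delta_pos":[[0,0,0],[0,0,0],[0,0,0]],"roll":[0,0,0],"jaw":[-1,-1,-1]}' 4; python3 - <<'E'
from fitb import *
s=state();print(s["tcp_rot"],s["ft_force"]@B)
w,_=snap("wrist","w23"); snap("side","s23")
b=cv2.imread("pics/w23.png")[110:260,130:430]
a=cv2.imread("pics/s23.png")[130:225,165:275]
cv2.imwrite("pics/crop_J.png",cv2.resize(b,None,fx=2.6,fy=2.6,interpolation=2))
cv2.imwrite("pics/crop_K.png",cv2.resize(a,None,fx=6,fy=6,interpolation=2))
E
```

```text
clock: 23.0
tcp_pos: [0.5063, 0.249, 0.1332]
tcp_rot: [3.065, 0.094, 0.614]
ft_force: [-1.4, -3.6, -0.5]
grip_width: 0.0182
[3.06512292 0.09422136 0.61445075] [-3.17897645 -2.073578    0.90308633]
```

View pics/crop_J.png

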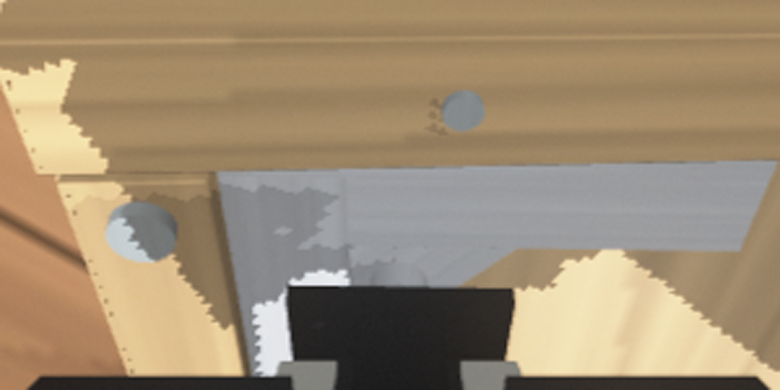

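View pics/crop_K.png

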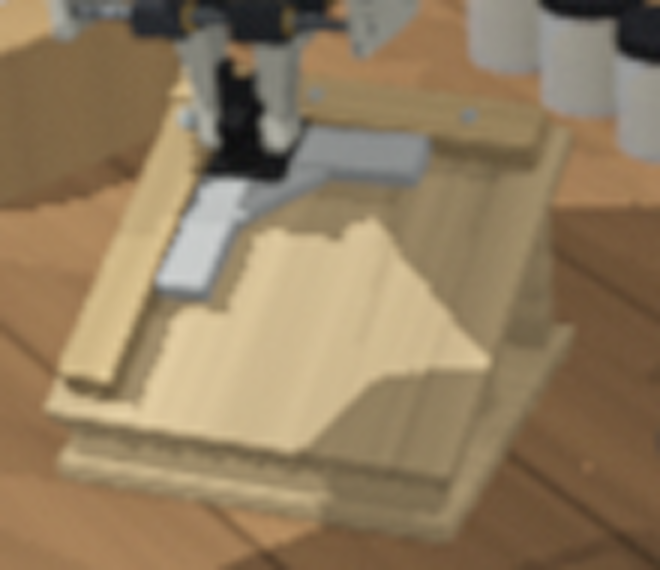

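```bash
python3 - <<'E'
from fitb import *
np.set_printoptions(precision=1,suppress=True)
s=load("s23"); w=load("w23")
fw=lambda X:(proj(w,O+B@np.array(X)/1000)+.3-[130,110])*2.6
for X in [(0,-20,22),(0,-100,22),(0,-120,22)]: print(X,fw(X))
a=cv2.imread("pics/s23.png")[145:185,185:245]
cv2.imwrite("pics/crop_L.png",cv2.resize(cv2.convertScaleAbs(a,alpha=1.2),None,fx=13,fy=13,interpolation=2))
x=tri((s,(420/6+165-.4,178/6+130-.4)),(w,(742/2.6+130-.3,250/2.6+110-.3)))
print(x[1],B.T@(x[0]-O)*1000)
E
```

```text
(0, -20, 22) [310.6 164.6]
(0, -100, 22) [693.4 156.3]
(0, -120, 22) [785.2 154.3]
[np.float64(0.7), np.float64(0.7)] [ -30.6 -122.9   20.6]
```

View pics/crop_L.png

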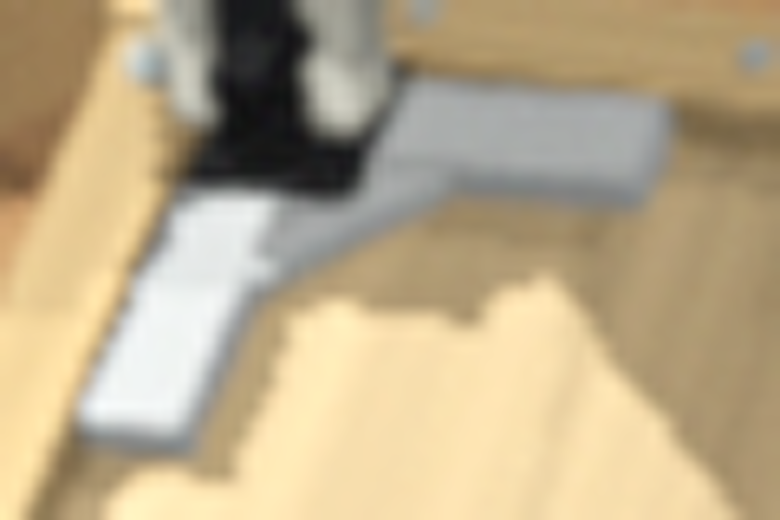

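```bash
python3 -m inch '{"delta_pos":[[0,1,0],[0,0,1.5],[0,0,1.5]],"roll":[0,0,0],"jaw":[-1,-1,-1]}' 30; python3 -m inch '{"delta_pos":[[0,0,1.5],[0,0,1.5]],"roll":[0,0],"jaw":[-1,-1]}'; python3 - <<'E'
from fitb import *
s=state();print(s["tcp_rot"],s["ft_force"]@B,s["moment"])
E
```

```text
clock: 23.4
tcp_pos: [0.5063, 0.2482, 0.1323]
tcp_rot: [3.065, 0.094, 0.615]
ft_force: [-7.5, -4.9, 12.8]
grip_width: 0.0183
clock: 23.6
tcp_pos: [0.5063, 0.2483, 0.1323]
tcp_rot: [3.065, 0.092, 0.615]
ft_force: [-6.7, -4.8, 10.3]
grip_width: 0.0179
[3.06526485 0.09176417 0.61498152] [-3.07826464  0.02362896 12.76726404] [-1.16000107  2.50712418 -0.51536844]
```

```bash
python3 -m inch '{"delta_pos":[[0,1,3.5],[0,1,3.5]],"roll":[0,0],"jaw":[-1,-1]}' 10; python3 - <<'E'
from fitb import *
s=state();print(s["tcp_rot"],s["ft_force"]@B,s["moment"])
w,_=snap("wrist","w24"); snap("side","s24")
b=cv2.imread("pics/w24.png")[110:260,130:430]
a=cv2.imread("pics/s24.png")[145:185,185:245]
cv2.imwrite("pics/crop_M.png",cv2.resize(b,None,fx=2.6,fy=2.6,interpolation=2))
cv2.imwrite("pics/crop_N.png",cv2.resize(cv2.convertScaleAbs(a,alpha=1.2),None,fx=13,fy=13,interpolation=2))
s=state();print(s["tcp_rot"],s["ft_force"]@B)
E
```

```text
clock: 23.8
tcp_pos: [0.5075, 0.2456, 0.1287]
tcp_rot: [3.064, 0.09, 0.616]
ft_force: [-6.2, -6.4, 16.3]
grip_width: 0.0194
[3.06428988 0.09028464 0.61617022] [-0.99035738 -1.58632832 18.5017863 ] [-1.7764715   2.42750923 -0.16796856]
[3.06431393 0.09004917 0.61627898] [-1.82050374 -2.31570577 13.2301313 ]
```

View pics/crop_M.png

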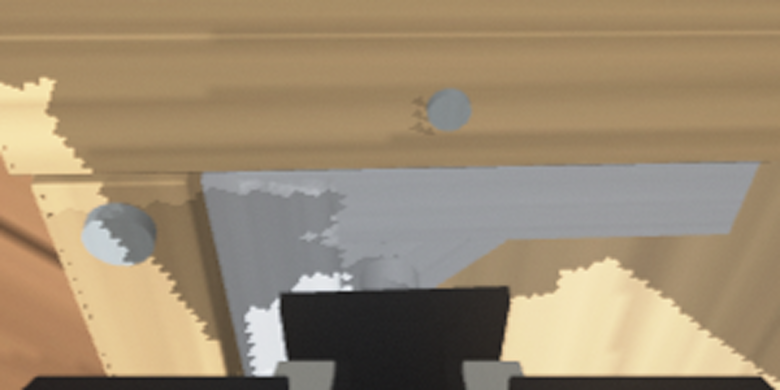

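View pics/crop_N.png

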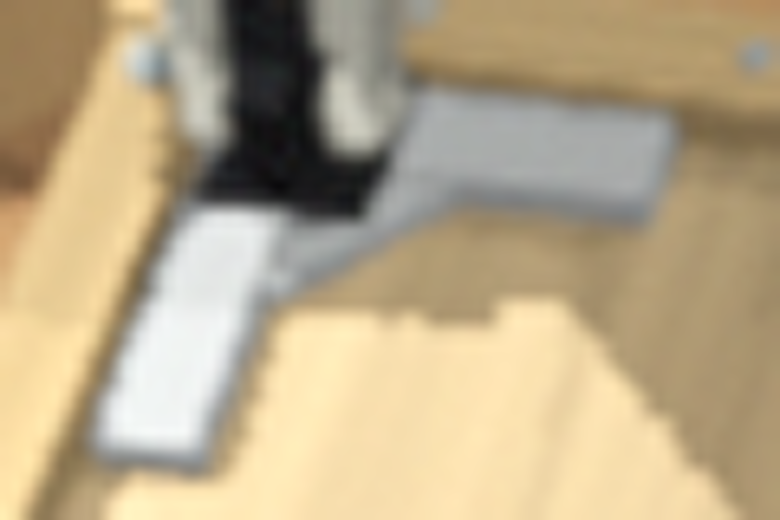

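```bash
python3 - <<'E'
from fitb import *
np.set_printoptions(precision=1,suppress=True)
s=load("s24"); w=load("w24")
kw=lambda c:(c[0]/2.6+130-.3,c[1]/2.6+110-.3); ks=lambda c:(c[0]/13+185-.46,c[1]/13+145-.46)
def T(a,b):
    x=tri((s,ks(a)),(w,kw(b))); return x[1],B.T@(x[0]-O)*1000
print("leg end inner",T((648,205),(730,235)))
print("leg inner at web",T((455,188),(508,241)))
for c in [(730,235),(508,241)]: print(onb(w,kw(c),12))
for c in [(648,205),(455,188),(95,455),(205,462),(680,112)]: print("side",onb(s,ks(c),12))
print("side rail top edge w",[onb(w,kw(c),22) for c in [(190,190),(232,340)]],"leg edge",[onb(w,kw(c),12) for c in [(205,190),(240,340)]])
E
```

```text
leg end inner ([np.float64(0.3), np.float64(0.3)], array([ -30.3, -121.9,   15.1]))
leg inner at web ([np.float64(0.4), np.float64(0.4)], array([-32.3, -69.2,  12.8]))
[ -33.4 -124.4   12. ]
[-33.3 -69.1  12. ]
side [ -28.3 -120.4   12. ]
side [-31.6 -69.2  12. ]
side [-127.7   -5.    12. ]
side [-124.8  -33.6   12. ]
side [   1.9 -119.6   12. ]
side rail top edge w [array([-5.9,  0.9, 22. ]), array([-55.4,  -1.6,  22. ])] leg edge [array([-14.9,   0.1,  12. ]), array([-68.4,  -1.4,  12. ])]
```

```bash
python3 - <<'E'
from fitb import *
np.set_printoptions(precision=1,suppress=True)
s=load("s24"); 
a=cv2.imread("pics/s24.png")[145:203,170:235]
cv2.imwrite("pics/crop_O.png",cv2.resize(cv2.convertScaleAbs(a,alpha=1.1),None,fx=10,fy=10,interpolation=2))
f=lambda X:(proj(s,O+B@np.array(X)/1000)+.46-[170,145])*10
for X in [(-188,0,22),(-188,0,0),(-100,0,22),(-150,0,22),(-150,0,0),(-188,30,22),(-188,-11,22)]: print(X,f(X))
E
```

```text
(-188, 0, 22) [136.  481.9]
(-188, 0, 0) [155.  520.5]
(-100, 0, 22) [229.5 261.5]
(-150, 0, 22) [177.  385.3]
(-150, 0, 0) [195.3 424.5]
(-188, 30, 22) [ 49.5 467.8]
(-188, -11, 22) [167.9 487.1]
```

View pics/crop_O.png

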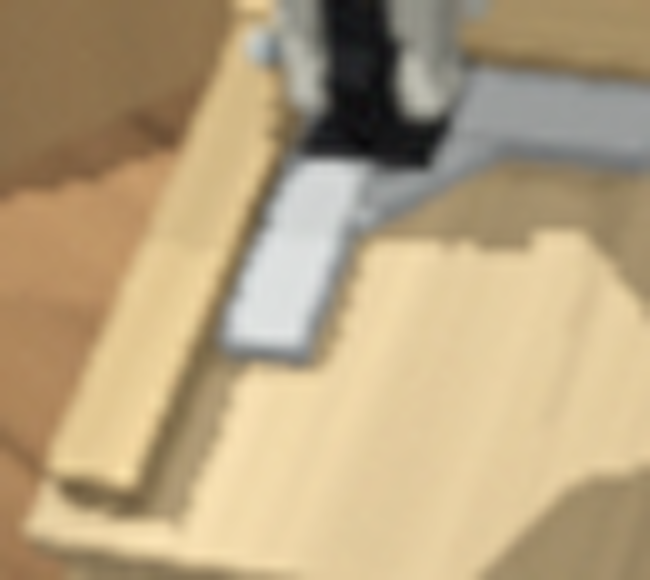

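```bash
python3 -m inch '{"delta_pos":[[0,-2,0.5],[1,-2,0.5]],"roll":[-0.004,-0.004],"jaw":[-1,-1]}' 15; python3 -m inch '{"delta_pos":[[1,-2,0.5],[1.5,-2,0.8]],"roll":[0,0],"jaw":[-1,-1]}'; python3 - <<'E'
from fitb import *
s=state();print(s["tcp_rot"],s["ft_force"]@B,s["moment"])
E
```

```text
clock: 24.1
tcp_pos: [0.5065, 0.2473, 0.1304]
tcp_rot: [3.062, 0.091, 0.625]
ft_force: [-3.0, -11.8, 9.7]
grip_width: 0.0185
clock: 24.3
tcp_pos: [0.5062, 0.2478, 0.131]
tcp_rot: [3.057, 0.095, 0.624]
ft_force: [-2.6, -13.6, 9.7]
grip_width: 0.0182
[3.05671831 0.09501843 0.62436474] [-5.02259149 -9.58359808 13.01099094] [-4.75198116  1.0734057  -0.23217212]
```

```bash
python3 -m inch '{"delta_pos":[[0,3,2],[0,4,2.5],[0,4,2.5]],"roll":[0,0,0],"jaw":[-1,-1,-1]}' 30; python3 - <<'E'
from fitb import *
s=state();print(s["tcp_rot"],s["ft_force"]@B,s["moment"])
E
```

```text
clock: 24.6
tcp_pos: [0.5091, 0.2413, 0.128]
tcp_rot: [3.064, 0.093, 0.625]
ft_force: [-17.7, 3.9, 18.2]
grip_width: 0.0188
[3.06371882 0.09338462 0.62524238] [-3.28228237 13.42600778 21.60497875] [ 2.339568    7.12516185 -0.52677057]
```

```bash
python3 -m inch '{"delta_pos":[[0,5,2.5],[0,5,2.5],[0,5,2.5],[0,5,2.5],[0,5,2.5]],"roll":[0,0,0,0,0],"jaw":[-1,-1,-1,-1,-1]}' 30; python3 - <<'E'
from fitb import *
s=state();print(s["tcp_rot"],s["ft_force"]@B,s["moment"])
E
```

```text
clock: 25.1
tcp_pos: [0.5157, 0.2327, 0.1274]
tcp_rot: [3.083, 0.084, 0.636]
ft_force: [-19.3, 7.2, 19.7]
grip_width: 0.0186
[3.08303012 0.08359452 0.63568023] [-2.13016078 17.06967786 22.72586965] [ 2.38587169  8.06358678 -0.37539794]
```

```bash
python3 -m inch '{"delta_pos":[[0,6,3],[0,6,3],[0,6,3],[0,6,3],[0,6,3],[0,6,3],[0,6,3]],"roll":[0.004,0.004,0.004,0.003,0.003,0.002,0.002],"jaw":[-1,-1,-1,-1,-1,-1,-1]}' 35; python3 - <<'E'
from fitb import *
s=state();print(s["tcp_rot"],s["ft_force"]@B,s["moment"])
E
```

```text
clock: 25.8
tcp_pos: [0.5291, 0.2151, 0.1272]
tcp_rot: [3.105, 0.069, 0.631]
ft_force: [-21.7, 7.5, 25.0]
grip_width: 0.0181
[3.10511049 0.06852167 0.63103406] [-1.44259845 18.77112986 28.22274329] [ 2.45349457  8.86140209 -0.29442032]
```

```bash
python3 -m inch '{"delta_pos":[[0,6,3],[0,6,3],[0,6,3],[0,6,3],[0,6,3]],"roll":[0.003,0.003,0.003,0.003,0.003],"jaw":[-1,-1,-1,-1,-1]}' 35; python3 - <<'E'
from fitb import *
s=state();print(s["tcp_rot"],s["ft_force"]@B,s["moment"])
snap("side","s25"); snap("wrist","w25")
a=cv2.imread("pics/s25.png")[130:225,165:275]
b=cv2.imread("pics/w25.png")[110:260,130:430]
cv2.imwrite("pics/crop_P.png",np.hstack([cv2.resize(a,(380,328),interpolation=2),cv2.resize(b,(400,328))]))
E
```

```text
clock: 26.3
tcp_pos: [0.5386, 0.202, 0.127]
tcp_rot: [3.12, 0.059, 0.627]
ft_force: [-22.2, 7.1, 24.0]
grip_width: 0.018
[3.11972114 0.05897126 0.6272873 ] [-2.45284136 18.72002542 27.60487921] [ 2.38822389  8.63429689 -0.28474699]
```

View pics/crop_P.png

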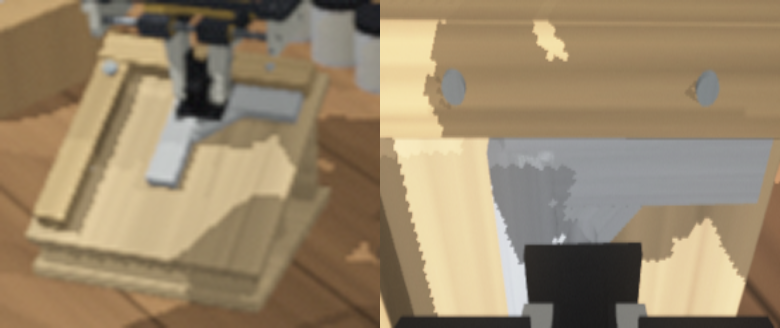

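```bash
python3 -m inch '{"delta_pos":[[0,0,-2],[0,0,-2],[0,-6,-0.2],[0,-9,-0.2],[0,-9,-0.2],[0,-9,-0.2],[0,-9,-0.2],[0,-6,-0.1],[0,0,0]],"roll":[0,0,0,0,0,0,0,0,0],"jaw":[-1,-1,-1,-1,-1,-1,-1,-1,-1]}' 35; python3 - <<'E'
from fitb import *
s=state();print(s["tcp_rot"],s["ft_force"]@B,s["moment"])
print("moved yb",(s["tcp_pos"]-[.5386,.202,.127])@B*1000)
snap("side","s26"); snap("wrist","w26")
a=cv2.imread("pics/s26.png")[130:225,165:275]
b=cv2.imread("pics/w26.png")[110:260,130:430]
cv2.imwrite("pics/crop_Q.png",np.hstack([cv2.resize(a,(380,328),interpolation=2),cv2.resize(b,(400,328))]))
E
```

```text
clock: 27.3
tcp_pos: [0.5082, 0.2465, 0.1302]
tcp_rot: [3.12, 0.058, 0.629]
ft_force: [-0.6, -1.0, -4.1]
grip_width: 0.0174
[3.1204354  0.05759561 0.62860326] [-2.68814825 -0.47829559 -3.25998425] [-0.57627114  0.18472113 -0.18477955]
moved yb [ 2.43295141 53.89739271  2.36373941]
```

View pics/crop_Q.png

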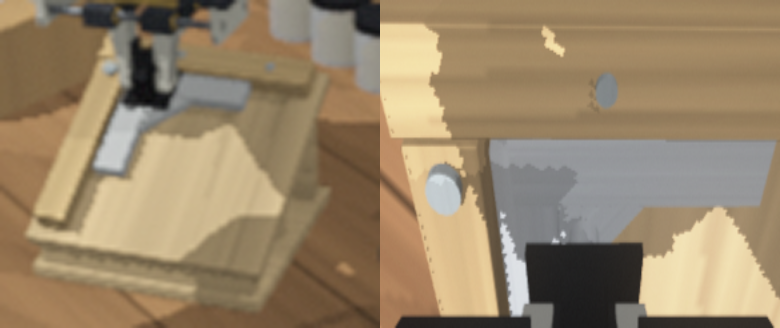

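```bash
python3 -m inch '{"delta_pos":[[2,0,-0.6],[2,0,-0.6]],"roll":[0.003,0.003],"jaw":[-1,-1]}' 35; python3 - <<'E'
from fitb import *
np.set_printoptions(precision=2,suppress=True)
s=state();print(s["tcp_rot"],s["ft_force"]@B,s["moment"])
print("moved yb",(s["tcp_pos"]-[.5386,.202,.127])@B*1000)
E
```

```text
clock: 27.6
tcp_pos: [0.5092, 0.247, 0.1301]
tcp_rot: [3.121, 0.063, 0.62]
ft_force: [-6.6, -2.0, -3.8]
grip_width: 0.018
[3.12 0.06 0.62] [-7.57  2.26 -0.72] [-0.64  2.32 -0.45]
moved yb [ 3.45 53.73  1.86]
```

```bash
python3 -m inch '{"delta_pos":[[-0.5,0,1.5],[0,0,1.5],[0,0,1.5]],"roll":[0,0,0],"jaw":[-1,-1,-1]}' 20; python3 - <<'E'
from fitb import *
np.set_printoptions(precision=2,suppress=True)
s=state();print(s["tcp_rot"],s["ft_force"]@B,s["moment"])
print("moved yb",(s["tcp_pos"]-[.5386,.202,.127])@B*1000)
E
python3 -m inch '{"delta_pos":[[0.5,-2,0.3],[1,-2,0.5]],"roll":[0,0],"jaw":[-1,-1]}' 20; python3 - <<'E'
from fitb import *
np.set_printoptions(precision=2,suppress=True)
s=state();print(s["tcp_rot"],s["ft_force"]@B,s["moment"])
print("moved yb",(s["tcp_pos"]-[.5386,.202,.127])@B*1000)
snap("side","s27"); snap("wrist","w27")
a=cv2.imread("pics/s27.png")[145:203,170:235]
b=cv2.imread("pics/w27.png")[110:260,130:430]
cv2.imwrite("pics/crop_R.png",cv2.resize(a,None,fx=10,fy=10,interpolation=2))
cv2.imwrite("pics/crop_S.png",cv2.resize(b,None,fx=2.6,fy=2.6,interpolation=2))
E
```

```text
clock: 27.9
tcp_pos: [0.5099, 0.2463, 0.1285]
tcp_rot: [3.121, 0.06, 0.621]
ft_force: [-8.6, -1.8, 10.1]
grip_width: 0.0181
[3.12 0.06 0.62] [-3.02  3.51 12.55] [-0.02  3.7   0.04]
moved yb [ 2.88 52.69  0.26]
clock: 28.1
tcp_pos: [0.509, 0.2478, 0.1293]
tcp_rot: [3.118, 0.062, 0.62]
ft_force: [-2.0, -7.6, 2.3]
grip_width: 0.0177
[3.12 0.06 0.62] [-4.56 -5.    4.63] [-2.81  0.71 -0.24]
moved yb [ 3.35 54.48  1.  ]
```

View pics/crop_R.png

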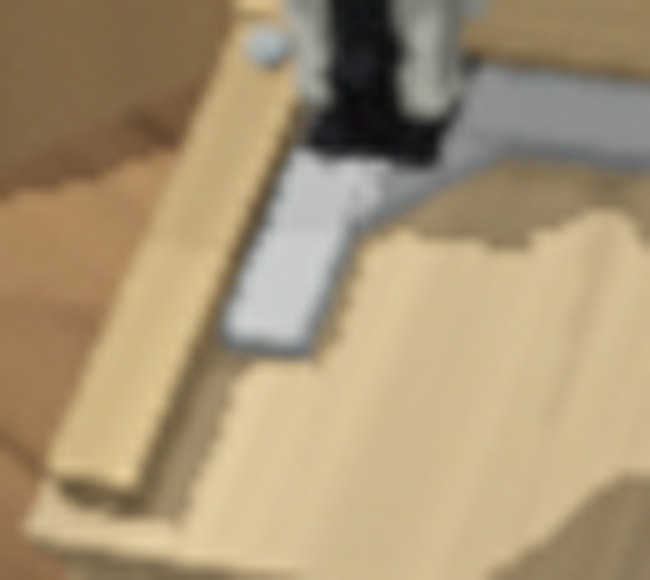

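View pics/crop_S.png

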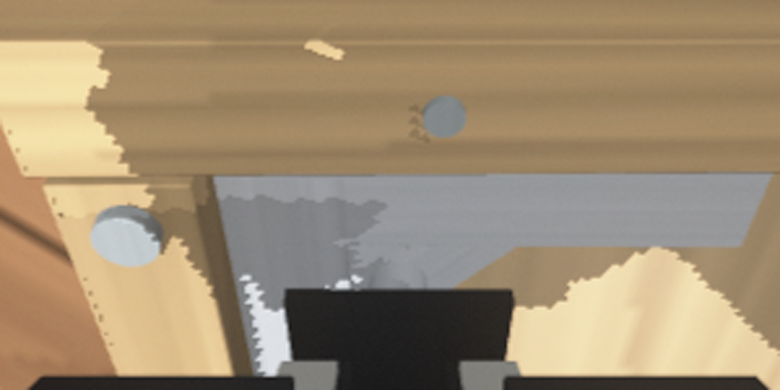

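```bash
python3 -m inch '{"delta_pos":[[0.5,-3,0.5],[0.5,-3,0.5]],"roll":[0,0],"jaw":[-1,-1]}' 25; python3 - <<'E'
from fitb import *
np.set_printoptions(precision=2,suppress=True)
s=state();print(s["tcp_rot"],s["ft_force"]@B,s["moment"])
print("moved yb",(s["tcp_pos"]-[.5386,.202,.127])@B*1000)
E
python3 -m inch '{"delta_pos":[[1,-3,0.8],[1,-3,0.8]],"roll":[0,0],"jaw":[-1,-1]}' 25; python3 - <<'E'
from fitb import *
np.set_printoptions(precision=2,suppress=True)
s=state();print(s["tcp_rot"],s["ft_force"]@B,s["moment"])
print("moved yb",(s["tcp_pos"]-[.5386,.202,.127])@B*1000)
snap("side","s28"); snap("wrist","w28")
a=cv2.imread("pics/s28.png")[145:203,170:235]
b=cv2.imread("pics/w28.png")[110:260,130:430]
cv2.imwrite("pics/crop_T.png",cv2.resize(a,None,fx=10,fy=10,interpolation=2))
cv2.imwrite("pics/crop_U.png",cv2.resize(b,None,fx=2.6,fy=2.6,interpolation=2))
E
```

```text
clock: 28.4
tcp_pos: [0.5073, 0.2498, 0.1296]
tcp_rot: [3.114, 0.063, 0.619]
ft_force: [2.6, -12.2, 2.7]
grip_width: 0.0177
[3.11 0.06 0.62] [ -3.42 -11.42   4.59] [-4.08 -1.2  -0.12]
moved yb [ 3.27 57.03  1.31]
clock: 28.6
tcp_pos: [0.5072, 0.2497, 0.1299]
tcp_rot: [3.106, 0.067, 0.617]
ft_force: [1.4, -12.2, 4.8]
grip_width: 0.0176
[3.11 0.07 0.62] [ -3.39 -10.76   6.88] [-4.48 -0.39 -0.22]
moved yb [ 3.31 57.08  1.6 ]
```

View pics/crop_T.png

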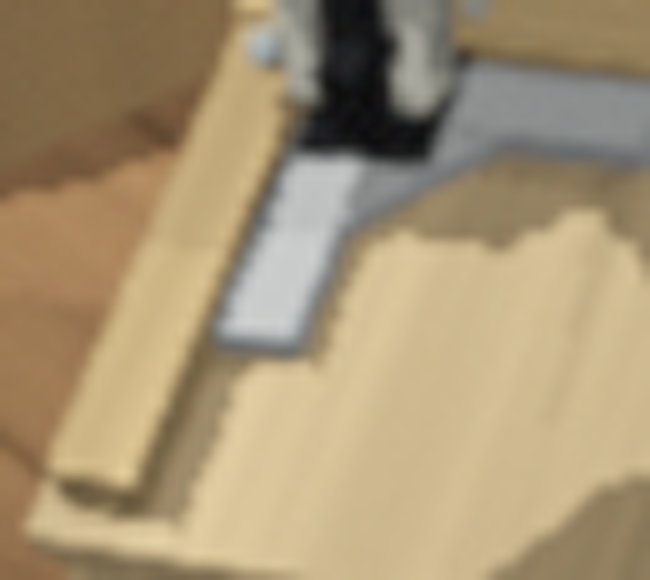

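View pics/crop_U.png

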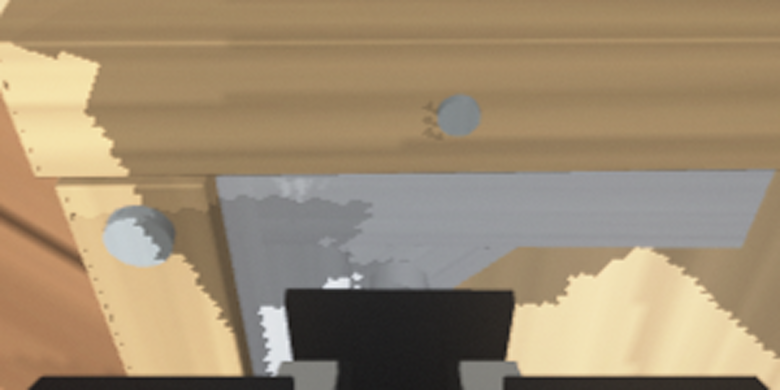

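```bash
python3 -m inch '{"delta_pos":[[0.5,-0.5,2],[1.5,-1.5,3]],"roll":[0,0],"jaw":[-1,-1]}' 12; python3 - <<'E'
from fitb import *
np.set_printoptions(precision=2,suppress=True)
s=state();print(s["tcp_rot"],s["ft_force"]@B,s["moment"],s["grip_width"])
print("moved yb",(s["tcp_pos"]-[.5386,.202,.127])@B*1000)
snap("side","s29"); snap("wrist","w29")
s=state();print(s["tcp_rot"],s["ft_force"]@B,s["clock"])
a=cv2.imread("pics/s29.png")[140:198,180:245]
b=cv2.imread("pics/w29.png")[110:260,130:430]
cv2.imwrite("pics/crop_V.png",cv2.resize(a,None,fx=10,fy=10,interpolation=2))
cv2.imwrite("pics/crop_W.png",cv2.resize(b,None,fx=2.6,fy=2.6,interpolation=2))
p=load("s29")
f=lambda X:(proj(p,O+B@np.array(X)/1000)+.46-[180,140])*10
for X in [(-120,0,12),(-120,-28,12),(-120,-28,0),(0,-120,12),(-28,-120,12),(-28,-120,0)]: print(X,f(X))
E
```

```text
clock: 28.9
tcp_pos: [0.5085, 0.2484, 0.1284]
tcp_rot: [3.102, 0.068, 0.616]
ft_force: [-10.5, -13.3, 24.0]
grip_width: 0.0186
[3.1  0.07 0.62] [-4.68 -4.69 28.61] [-4.97  3.76 -0.07] 0.01860391119077672
moved yb [ 2.92 55.23  0.2 ]
[3.1  0.07 0.62] [-4.08 -6.09 18.88] 29.0
(-120, 0, 12) [116.78 378.75]
(-120, -28, 12) [196.41 391.08]
(-120, -28, 0) [205.57 412.65]
(0, -120, 12) [572.55 140.73]
(-28, -120, 12) [547.56 206.91]
(-28, -120, 0) [554.38 229.32]
```

View pics/crop_V.png

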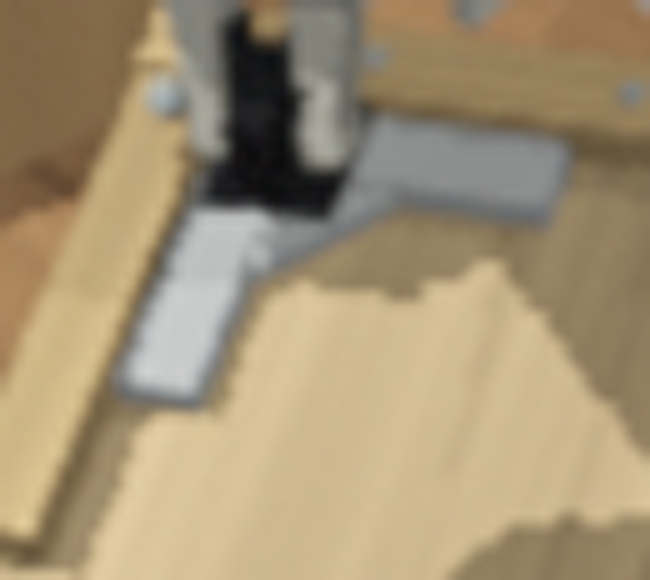

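View pics/crop_W.png

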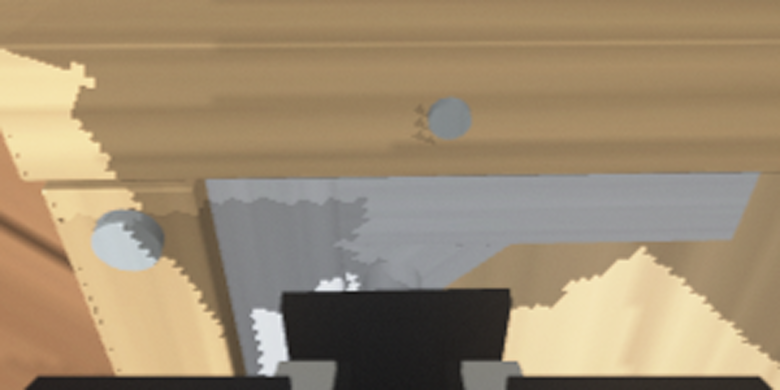

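```bash
python3 -m inch '{"delta_pos":[[1,-2,0.8],[2.5,-3.5,1.5]],"roll":[-0.003,0],"jaw":[-1,-1]}' 15; python3 - <<'E'
from fitb import *
np.set_printoptions(precision=2,suppress=True)
s=state();print(s["tcp_rot"],s["ft_force"]@B,s["moment"],s["grip_width"])
print("moved yb",(s["tcp_pos"]-[.5386,.202,.127])@B*1000)
snap("side","s30"); snap("wrist","w30")
s=state();print(s["tcp_rot"],s["ft_force"]@B,s["clock"])
a=cv2.imread("pics/s30.png")[140:198,180:245]
b=cv2.imread("pics/w30.png")[110:260,130:430]
cv2.imwrite("pics/crop_X.png",np.hstack([cv2.resize(a,(368,328),interpolation=2),cv2.resize(b,(420,328),interpolation=2)]))
cv2.imwrite("pics/crop_Y.png",cv2.resize(a,None,fx=10,fy=10,interpolation=2))
E
```

```text
clock: 29.2
tcp_pos: [0.508, 0.249, 0.1292]
tcp_rot: [3.097, 0.072, 0.618]
ft_force: [-5.6, -20.3, 17.3]
grip_width: 0.0187
[3.1  0.07 0.62] [ -7.53 -13.29  22.61] [-7.57  2.3  -0.12] 0.018657659194662928
moved yb [ 3.23 56.    0.93]
[3.1  0.07 0.62] [-6.74 -9.87 19.51] 29.3
```

View pics/crop_Y.png

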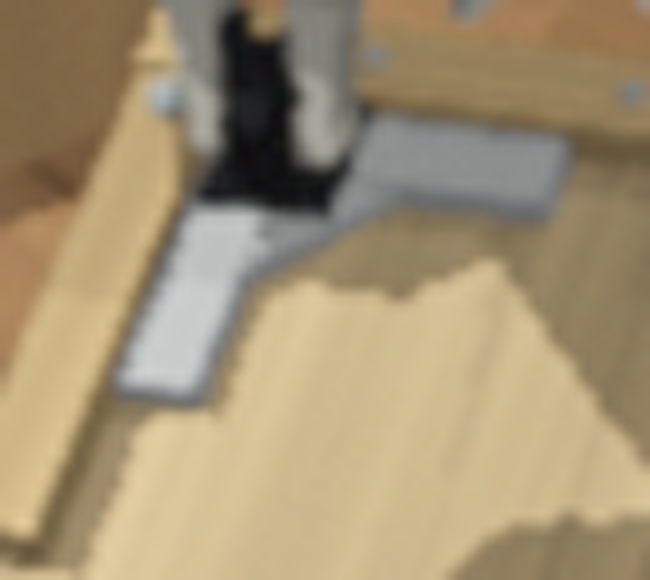

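View pics/crop_X.png

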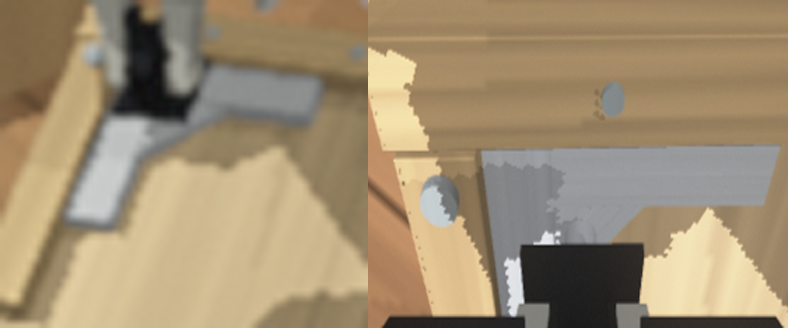

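```bash
python3 -m inch '{"delta_pos":[[4,-1,-1.2],[5,-1,-1.2]],"roll":[0,0],"jaw":[-1,-1]}' 25; python3 - <<'E'
from fitb import *
np.set_printoptions(precision=2,suppress=True)
s=state();print(s["tcp_rot"],s["ft_force"]@B,s["moment"],s["grip_width"])
print("moved yb",(s["tcp_pos"]-[.5386,.202,.127])@B*1000)
snap("side","s31"); snap("wrist","w31")
a=cv2.imread("pics/s31.png")[140:198,180:245]
b=cv2.imread("pics/w31.png")[110:260,130:430]
cv2.imwrite("pics/crop_Z.png",np.hstack([cv2.resize(a,(368,328),interpolation=2),cv2.resize(b,(420,328),interpolation=2)]))
E
```

```text
clock: 29.5
tcp_pos: [0.5083, 0.2491, 0.1305]
tcp_rot: [3.096, 0.087, 0.614]
ft_force: [-16.1, -9.4, 5.0]
grip_width: 0.0185
[3.1  0.09 0.61] [-14.7    1.77  12.43] [-3.    6.48 -0.46] 0.018459909574562876
moved yb [ 4.09 55.95  1.99]
```

View pics/crop_Z.png

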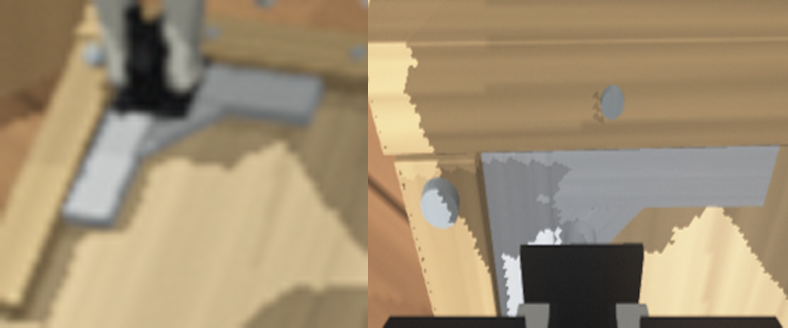

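```bash
python3 -m inch '{"delta_pos":[[0,-1,2],[2,-3,1.5],[3,-4,2]],"roll":[0,-0.004,0],"jaw":[-1,-1,-1]}' 15; python3 - <<'E'
from fitb import *
np.set_printoptions(precision=2,suppress=True)
s=state();print(s["tcp_rot"],s["ft_force"]@B,s["moment"],s["grip_width"])
for i in range(12):
    im=read_camera("side" if i%2 else "wrist")
    if i==11: cv2.imwrite("pics/s32.png",im[:,:,::-1])
    if i==10: cv2.imwrite("pics/w32.png",im[:,:,::-1])
    if i%3==0:
        s=state();print(s["clock"],s["tcp_rot"],s["ft_force"]@B,"moved yb",(s["tcp_pos"]-[.5386,.202,.127])@B*1000)
a=cv2.imread("pics/s32.png")[140:198,180:245]
b=cv2.imread("pics/w32.png")[110:260,130:430]
cv2.imwrite("pics/crop_a1.png",cv2.resize(a,None,fx=10,fy=10,interpolation=2))
cv2.imwrite("pics/crop_a2.png",cv2.resize(b,None,fx=2.6,fy=2.6,interpolation=2))
E
```

```text
clock: 29.9
tcp_pos: [0.5076, 0.2486, 0.1299]
tcp_rot: [3.086, 0.095, 0.616]
ft_force: [-6.4, -24.2, 22.0]
grip_width: 0.0182
[3.09 0.1  0.62] [ -8.25 -15.92  28.07] [-8.41  2.57 -0.15] 0.01823780913342507
29.95 [3.09 0.1  0.62] [ -7.01 -11.95  25.36] moved yb [ 3.03 55.88  1.88]
30.1 [3.09 0.09 0.62] [ -7.27 -12.45  23.14] moved yb [ 3.01 55.93  1.86]
30.25 [3.09 0.09 0.62] [ -6.35 -12.64  23.73] moved yb [ 3.05 55.93  1.86]
30.4 [3.09 0.09 0.62] [ -6.67 -12.65  22.93] moved yb [ 3.   55.91  1.88]
```

View pics/crop_a1.png

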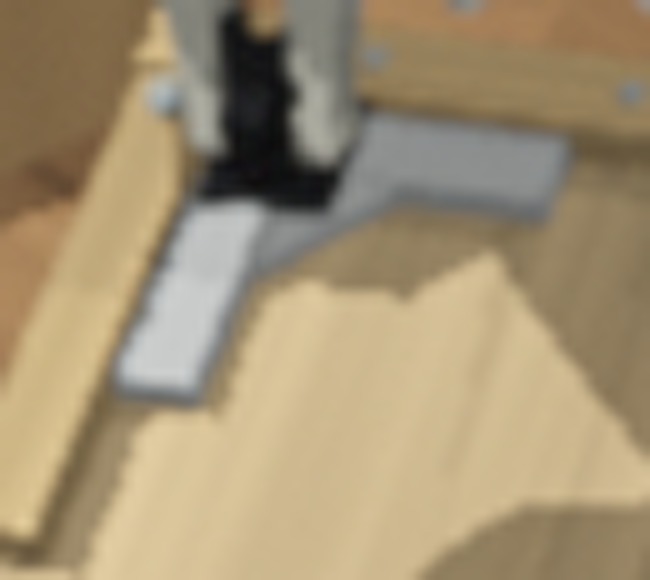

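View pics/crop_a2.png

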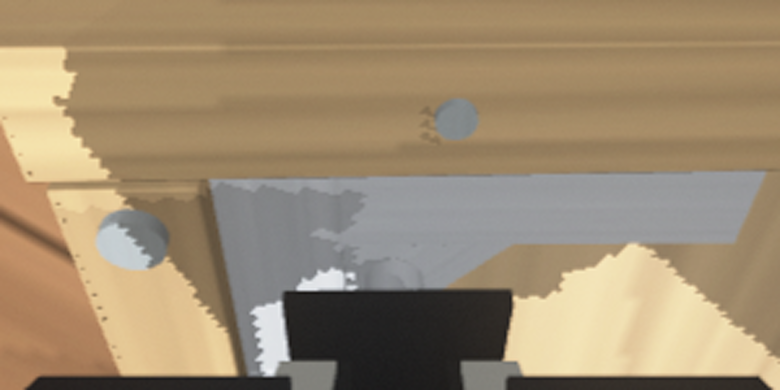

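```bash
python3 - <<'E'
from fitb import *
np.set_printoptions(precision=2,suppress=True)
for i in range(36):
    im=read_camera("side")
    if i%9==0:
        s=state();print(s["clock"],s["tcp_rot"],s["ft_force"]@B,"moved yb",(s["tcp_pos"]-[.5386,.202,.127])@B*1000)
cv2.imwrite("pics/s33.png",im[:,:,::-1])
E
```

```text
30.55 [3.09 0.09 0.62] [ -6.59 -12.34  23.26] moved yb [ 3.02 55.94  1.85]
31.0 [3.09 0.09 0.62] [ -6.48 -11.42  22.99] moved yb [ 3.01 55.91  1.85]
31.45 [3.09 0.09 0.62] [ -7.04 -11.69  23.5 ] moved yb [ 3.06 55.92  1.87]
31.9 [3.09 0.09 0.62] [ -7.5  -11.4   23.16] moved yb [ 3.04 55.92  1.86]
```

```bash
python3 -m inch '{"delta_pos":[[-1,1.5,-1],[-2,2,-3],[-3,2,-6],[-4,2,-10],[-4,2,-12],[-4,0,-12],[-3,0,-10],[-1,0,-5],[0,0,0]],"roll":[0,0,0,0,0,0,0,0,0],"jaw":[-1,-1,-1,-1,-1,-1,-1,-1,-1]}' 20; python3 - <<'E'
from fitb import *
np.set_printoptions(precision=3,suppress=True)
s=state();print(s["tcp_rot"],s["ft_force"],s["grip_width"])
snap("side","s34"); snap("wrist","w34")
a=cv2.imread("pics/s34.png")[100:225,150:290]
cv2.imwrite("pics/crop_b1.png",cv2.resize(a,None,fx=5,fy=4.7,interpolation=2))
E
```

```text
clock: 33.2
tcp_pos: [0.5002, 0.2342, 0.1996]
tcp_rot: [3.087, 0.085, 0.616]
ft_force: [0.0, 0.7, -3.4]
grip_width: 0.0176
[3.087 0.085 0.616] [ 0.002  0.665 -3.39 ] 0.017561825716792916
```

View pics/crop_b1.png

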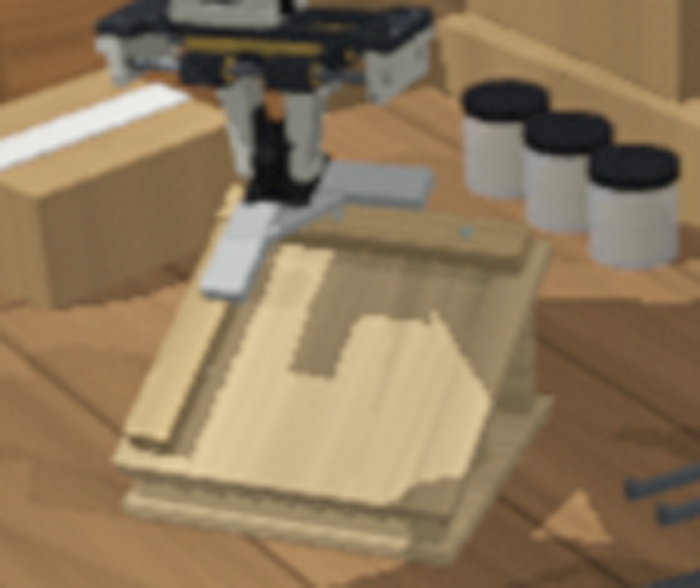

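```bash
python3 -m inch '{"delta_pos":[[0,0,0],[0,0,0]],"roll":[0,0],"jaw":[-1,-1]}' 7; python3 -m inch '{"delta_pos":[[0,0,0],[0,0,0]],"roll":[0,0],"jaw":[-1,-1]}' 5; python3 - <<'E'
from fitb import *
snap("side","s35")
a=cv2.imread("pics/s35.png")[100:225,150:290]
cv2.imwrite("pics/crop_c1.png",cv2.resize(a,None,fx=5,fy=4.7,interpolation=2))
E
```

```text
clock: 33.5
tcp_pos: [0.4994, 0.2337, 0.1974]
tcp_rot: [3.087, 0.089, 0.616]
ft_force: [0.2, -0.1, -2.5]
grip_width: 0.0181
clock: 33.7
tcp_pos: [0.4991, 0.2334, 0.1964]
tcp_rot: [3.087, 0.091, 0.616]
ft_force: [-0.0, -0.8, -2.9]
grip_width: 0.0177
```

View pics/crop_c1.png

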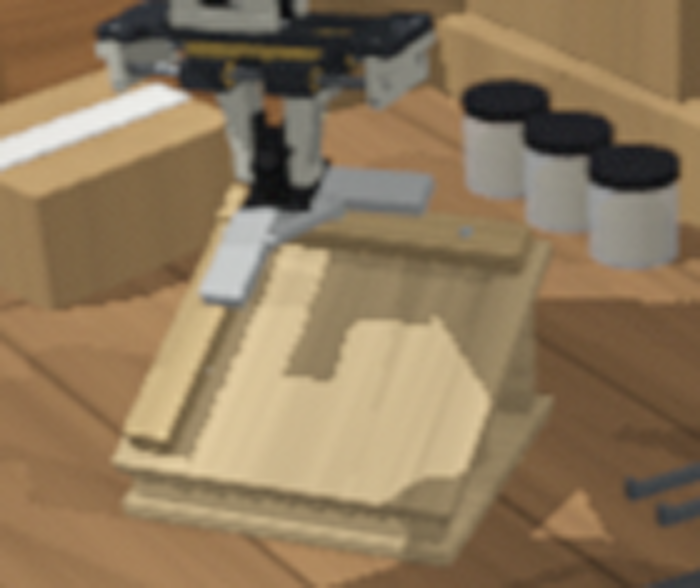

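```bash
python3 -m inch '{"delta_pos":[[0,0,0],[0,0,0]],"roll":[0,0],"jaw":[-1,-1]}' 3; python3 - <<'E'
from fitb import *
snap("side","s36")
a=cv2.imread("pics/s36.png")[100:225,150:290]
cv2.imwrite("pics/crop_d1.png",cv2.resize(a,None,fx=5,fy=4.7,interpolation=2))
E
```

```text
clock: 33.95
tcp_pos: [0.499, 0.2334, 0.1961]
tcp_rot: [3.087, 0.091, 0.616]
ft_force: [-0.2, -0.2, -3.7]
grip_width: 0.0179
```

View pics/crop_d1.png

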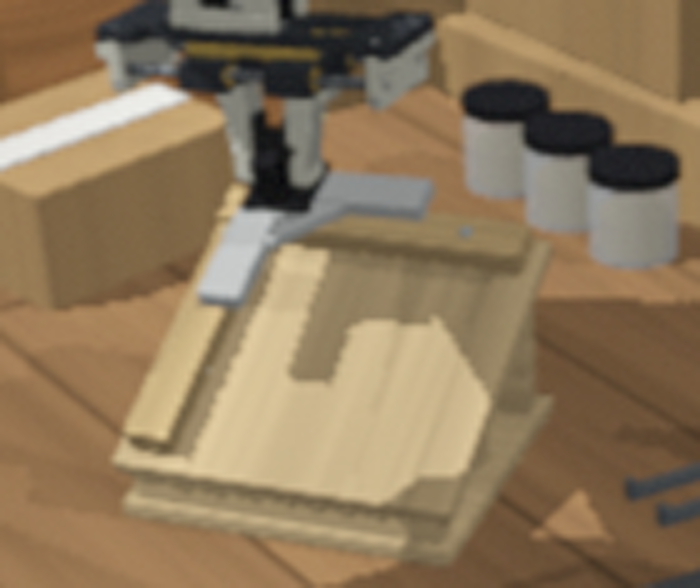

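```bash
python3 -m inch '{"delta_pos":[[-6,0,0],[6,0,0],[-6,0,0],[6,0,0],[0,0,0]],"roll":[0,0,0,0,0],"jaw":[-1,-1,-1,-1,-1]}' 3; python3 - <<'E'
from fitb import *
snap("side","s37"); snap("wrist","w37")
a=cv2.imread("pics/s37.png")[100:225,150:290]
b=cv2.imread("pics/w37.png")[80:360,100:440]
cv2.imwrite("pics/crop_e1.png",np.hstack([cv2.resize(a,(392,350),interpolation=2),cv2.resize(b,(400,350))]))
E
```

```text
clock: 34.5
tcp_pos: [0.4987, 0.2332, 0.1965]
tcp_rot: [3.087, 0.09, 0.616]
ft_force: [0.3, 0.1, -2.7]
grip_width: 0.0181
```

View pics/crop_e1.png

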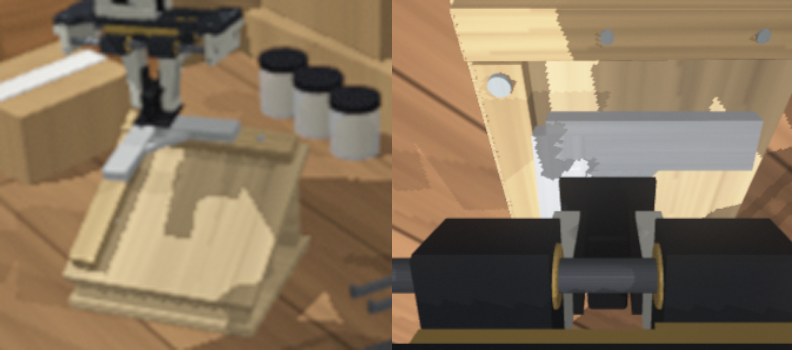

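```bash
python3 -m inch '{"delta_pos":[[-7,0,0],[7,0,0],[-7,0,0],[7,0,0],[0,0,0]],"roll":[0,0,0,0,0],"jaw":[-1,-1,-1,-1,-1]}' 3; python3 - <<'E'
from fitb import *
snap("side","s38"); snap("wrist","w38")
a=cv2.imread("pics/s38.png")[110:175,180:250]
b=cv2.imread("pics/w38.png")[150:260,190:440]
cv2.imwrite("pics/crop_f1.png",cv2.resize(a,None,fx=9,fy=9,interpolation=2))
cv2.imwrite("pics/crop_g1.png",cv2.resize(b,None,fx=3.1,fy=3.1,interpolation=2))
E
```

```text
clock: 35.1
tcp_pos: [0.4975, 0.2322, 0.1966]
tcp_rot: [3.087, 0.091, 0.615]
ft_force: [-0.4, 0.2, -3.5]
grip_width: 0.0182
```

View pics/crop_f1.png

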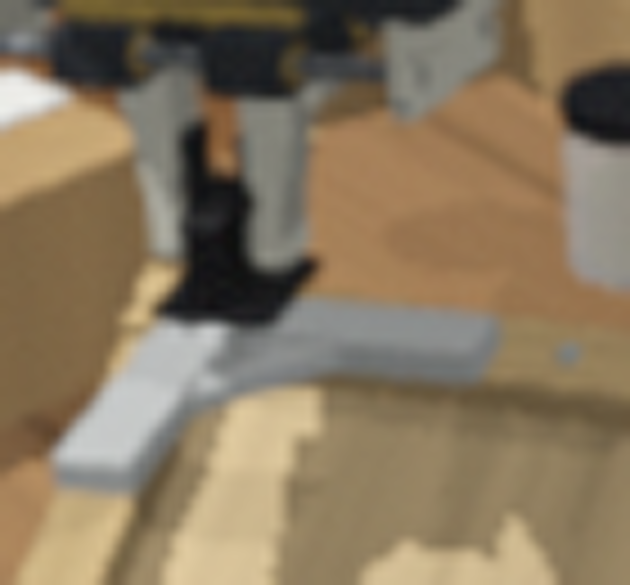

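View pics/crop_g1.png

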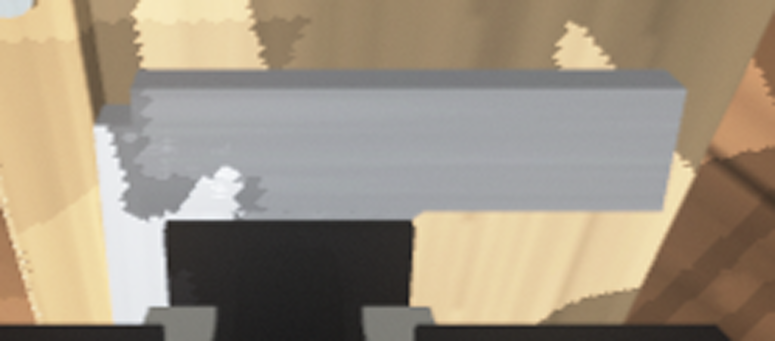

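```bash
python3 - <<'E'
from fitb import *
np.set_printoptions(precision=1,suppress=True)
s=load("s38"); w=load("w38")
kw=lambda c:(c[0]/3.1+190-.34,c[1]/3.1+150-.34); ks=lambda c:(c[0]/9+180-.44,c[1]/9+110-.44)
P=[]
for a,b in [((483,358),(663,210)),((497,318),(685,88))]:
    x=tri((s,ks(a)),(w,kw(b))); P.append(x[0]); print(x[1],x[0]*1000)
d=P[1]-P[0]; print(np.linalg.norm(d)*1000, np.rad2deg(np.arctan2(d[2],np.hypot(d[0],d[1]))))
# predicted level/t tilted low-leg end corner in side image
t=state()["tcp_pos"]; 
Rt=lambda yaw,tl:R(yaw,np.deg2rad(tl))
Pp=t+np.array([0,0,.041])
for tl in (0,5,10,15,25):
    M=Rt(.615,tl); 
    q=[(proj(s,Pp+M@(np.array(X)/1000))+.44-[180,110])*9 for X in [(-80,40,12-64),(-80,12,12-64),(12,-80,12-64),(40,-80,12-64)]]
    print(tl,np.array(q).ravel())
E
```

```text
[np.float64(1.3), np.float64(1.3)] [557.6 172.  184.9]
[np.float64(0.6), np.float64(0.6)] [578.4 190.4 187.7]
27.876598228926625 5.832449173394367
0 [ 38.3 428.6 114.  439.9 465.9 359.1 494.2 325.2]
5 [ 46.6 440.1 121.8 451.4 470.4 350.4 498.1 310.6]
10 [ 55.3 449.5 130.2 460.8 474.6 340.9 501.6 295.4]
15 [ 64.4 456.9 139.  468.2 478.6 330.6 504.7 279.9]
25 [ 83.7 465.4 157.6 476.5 485.8 308.2 509.6 247.9]
```

```bash
python3 -m inch '{"delta_pos":[[-9,0,0],[9,0,0],[-9,0,0],[9,0,0],[-9,0,-4],[0,0,0],[0,0,0]],"roll":[0,0,0,0,0,0,0],"jaw":[-1,-1,-1,-1,-1,-1,-1]}' 3; python3 -m inch '{"delta_pos":[[0,0,0],[0,0,-6],[0,0,-12],[0,0,-12],[0,0,-12],[0,0,-10],[0,0,0],[0,0,0]],"roll":[0,0.12,0.12,0.12,0.12,0.12,0.12,0],"jaw":[-1,-1,-1,-1,-1,-1,-1,-1]}' 20; python3 - <<'E'
from fitb import *
snap("side","s39")
a=cv2.imread("pics/s39.png")[80:175,160:260]
cv2.imwrite("pics/crop_h1.png",cv2.resize(a,None,fx=6,fy=6,interpolation=2))
E
```

```text
clock: 35.9
tcp_pos: [0.4878, 0.2256, 0.202]
tcp_rot: [3.087, 0.092, 0.615]
ft_force: [0.5, 0.4, -2.7]
grip_width: 0.0182
clock: 36.7
tcp_pos: [0.49, 0.2308, 0.2547]
tcp_rot: [3.038, 0.032, -0.132]
ft_force: [1.3, -0.5, -3.7]
grip_width: 0.0182
```

View pics/crop_h1.png

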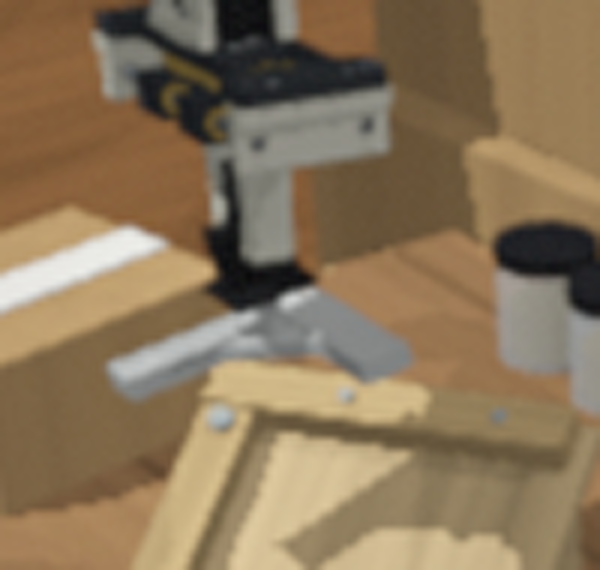

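```bash
python3 -m inch '{"delta_pos":[[2,12,0],[3,24,0],[4,34,0],[4,34,0],[4,34,0],[4,34,4],[4,34,8],[4,34,10],[3,34,10],[2,24,8],[1,12,5],[0,0,0]],"roll":[0,0,0,0,0,0,0,0,0,0,0,0],"jaw":[-1,-1,-1,-1,-1,-1,-1,-1,-1,-1,-1,-1]}' 20; python3 - <<'E'
from fitb import *
s=state(); print(s["tcp_pos"],s["tcp_rot"])
snap("side","s40"); snap("wrist","w40")
a=cv2.imread("pics/s40.png")[150:290,200:350]
cv2.imwrite("pics/crop_i1.png",cv2.resize(a,None,fx=4.2,fy=4.2,interpolation=2))
E
```

```text
clock: 37.95
tcp_pos: [0.4851, -0.1015, 0.2383]
tcp_rot: [3.037, 0.04, -0.089]
ft_force: [-1.4, -0.3, -3.1]
grip_width: 0.0179
[ 0.48505658 -0.10145273  0.23833244] [ 3.03650997  0.03963225 -0.08852164]
```

View pics/crop_i1.png

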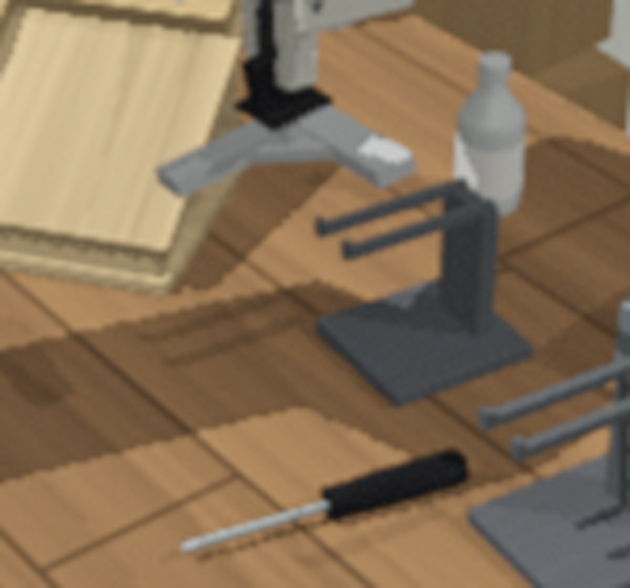

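View pics/w40.png

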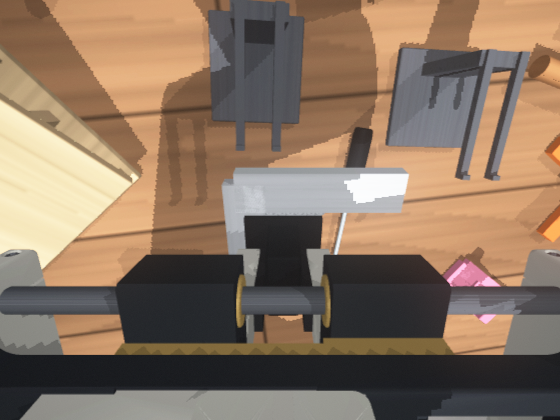

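```bash
python3 - <<'E'
from h import *
b=cv2.imread("pics/w40.png")
cv2.imwrite("pics/crop_j1.png",cv2.resize(b[0:260,200:420],None,fx=3,fy=2.3,interpolation=2))
E
```

```text
(no output)
```

View pics/crop_j1.png

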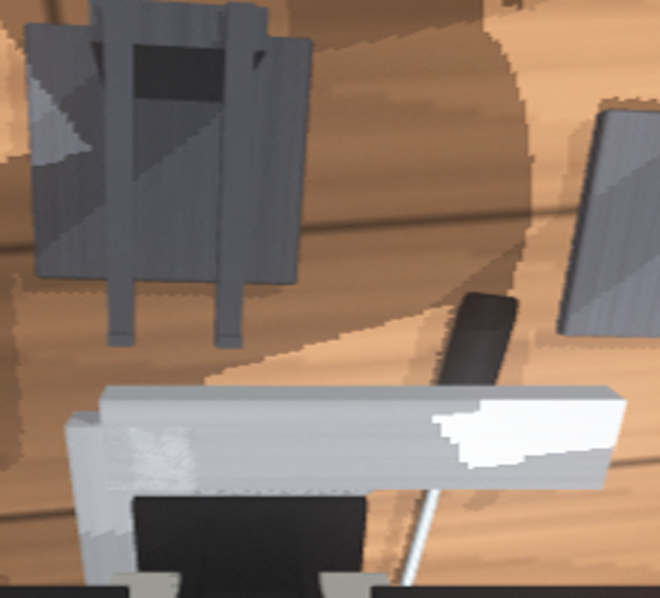

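```bash
python3 - <<'E'
from h import *
from scipy.spatial.transform import Rotation as Ro
np.set_printoptions(precision=4,suppress=True)
w=load("w40"); k=lambda c:(c[0]/3+200-.33,c[1]/2.3-.3)
s=state(); t=s["tcp_pos"]; Rm=Ro.from_euler("xyz",s["tcp_rot"]).as_matrix()
L,Q=onz(w,k((121,347)),.125),onz(w,k((229,348)),.125)
l=[onz(w,k((107,330)),.12),onz(w,k((95,20)),.12)]; r=[onz(w,k((242,330)),.12),onz(w,k((268,20)),.12)]
l2=[onz(w,k((134,330)),.12),onz(w,k((134,20)),.12)]; r2=[onz(w,k((215,330)),.12),onz(w,k((222,20)),.12)]
ys=[np.arctan2(*(q[1]-q[0])[[1,0]]) for q in (l,l2,r2,r)]; print("yaws",ys)
y=np.mean(ys); m=(L+Q)/2; print("tips",L,Q,np.linalg.norm(L-Q),"origin",m[:2]+.035*np.array([np.cos(y),np.sin(y)]),"yaw",y)
# flange front edge: ray at tool-frame plane
fl=[onz(w,k(c),t[2]+.017) for c in ((134,497),(366,495))]; print("flange edge",fl,np.linalg.norm(fl[0]-fl[1]))
d=fl[0]-fl[1]; print("flange yaw",np.arctan2(d[1],d[0])-np.pi/2)
# expected flange top +x edge corners level in x, leaning
tz=Rm[:,2]; P=t-.041*tz
for yv in (.023,-.023):
    X=P+.024*tz+Rm[:,0]*.023+ -Rm[:,1]*yv; print("pred px",proj(w,X),"obs",k((134,497)) if yv>0 else k((366,495)))
E
```

```text
yaws [np.float64(-0.10642510801000772), np.float64(-0.12680571535688953), np.float64(-0.11561282758660975), np.float64(-0.15392392975143887)]
tips [ 0.5339 -0.0767  0.125 ] [ 0.5301 -0.1102  0.125 ] 0.03370592546092278 origin [ 0.5667 -0.0978] yaw -0.12569189517623647
flange edge [array([ 0.5162, -0.0802,  0.2559]), array([ 0.5114, -0.1234,  0.2559])] 0.043474786877877744
flange yaw -0.11195452092453917
pred px [240.8908 222.2364] obs (244.33666666666664, 215.78695652173914)
pred px [322.1165 222.1274] obs (321.67, 214.91739130434783)
```

```bash
python3 - <<'E'
from h import *
from scipy.spatial.transform import Rotation as Ro
np.set_printoptions(precision=1,suppress=True)
w=load("w40"); k=lambda c:(c[0]/3+200-.33,c[1]/2.3-.3)
s=state(); t=s["tcp_pos"]; Rm=Ro.from_euler("xyz",s["tcp_rot"]).as_matrix()
def at(uv,D):
    o,d=ray(w,uv); return o+d*D
for D in (.173,.178,.182):
    print(D,[Rm.T@(at(k(c),D)-t)*1000 for c in ((134,497),(366,495))])
# y-leg outer top edge: ends (100,400),(626,400): length 112 expected
p1,p2=k((100,400)),k((626,400)); print("len px",p2[0]-p1[0], "depth",112*305.5/(p2[0]-p1[0]))
D=112*305.5/(p2[0]-p1[0])/1000
print([Rm.T@(at(q,D)-t)*1000 for q in (p1,p2)])
p3=k((605,488)); print([Rm.T@(at(p3,D+e)-t)*1000 for e in (0,.004,.008)])
E
```

```text
0.173 [array([ 26.5, -21. , -15.9]), array([ 26.9,  22.8, -15.8])]
0.178 [array([ 25. , -21.7, -11.2]), array([ 25.4,  23.4, -11.1])]
0.182 [array([ 23.7, -22.2,  -7.4]), array([24.2, 23.9, -7.2])]
len px 175.33333333333331 depth 195.14828897338404
[array([ 45.4, -31. ,  13.1]), array([45.3, 81. , 13. ])]
[array([22. , 76.5,  5.8]), array([20.8, 78. ,  9.6]), array([19.6, 79.6, 13.4])]
```

```bash
python3 -m inch '{"delta_pos":[[-4,-4,0],[-5,-10,5],[-4,-10,15],[0,-2,18],[0,0,18],[0,0,18],[0,0,18],[0,0,10],[0,0,0]],"roll":[0.037,0,0,0,0,0,0,0,0],"jaw":[-1,-1,-1,-1,-1,-1,-1,-1,-1]}' 20; python3 - <<'E'
from h import *
s=state(); print(s["tcp_pos"],s["tcp_rot"])
h=np.array([.992,-.1254]); st=s["tcp_pos"][:2]+[.0023,0]-np.array([.5667,-.0978]); print("hanger x,y mm",st@h*1000,st@[.1254,.992]*1000)
E
```

```text
clock: 38.95
tcp_pos: [0.4715, -0.0738, 0.132]
tcp_rot: [3.039, 0.031, -0.103]
ft_force: [-0.8, -0.1, -3.0]
grip_width: 0.0177
[ 0.47151948 -0.0737908   0.13201114] [ 3.03882993  0.03093967 -0.10292543]
hanger x,y mm -95.1482299205661 12.169904590504448
```

```bash
python3 -m inch '{"delta_pos":[[0,6,3],[0,6,4],[0,0,2],[0,0,0]],"roll":[0.023,0,0,0],"jaw":[-1,-1,-1,-1]}' 20; python3 - <<'E'
from h import *
s=state(); print(s["tcp_pos"],s["tcp_rot"])
h=np.array([.992,-.1254]); st=s["tcp_pos"][:2]+[.0023,0]-np.array([.5667,-.0978]); print("hanger x,y mm",st@h*1000,st@[.1254,.992]*1000)
snap("side","s41"); snap("wrist","w41")
a=cv2.imread("pics/s41.png")[165:255,240:350]
cv2.imwrite("pics/crop_k1.png",cv2.resize(a,None,fx=6,fy=6,interpolation=2))
E
```

```text
clock: 39.35
tcp_pos: [0.4714, -0.0867, 0.1258]
tcp_rot: [3.039, 0.025, -0.125]
ft_force: [-0.5, 0.0, -2.7]
grip_width: 0.0178
[ 0.47136574 -0.08665009  0.12580599] [ 3.03888314  0.02512496 -0.12526029]
hanger x,y mm -93.68818865985781 -0.6057812735885285
```

View pics/crop_k1.png

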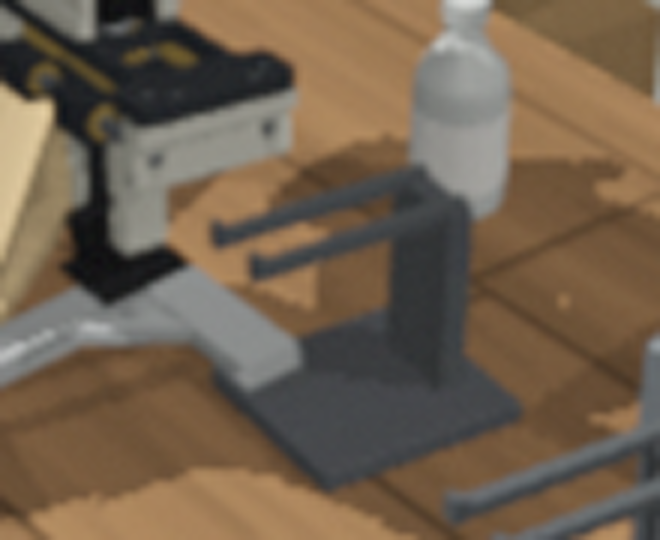

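View pics/w41.png

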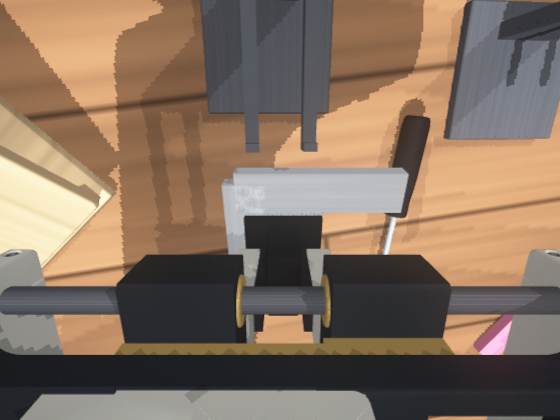

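```bash
python3 - <<'E'
from h import *
np.set_printoptions(precision=1,suppress=True)
s=load("s41"); f=lambda X:(proj(s,np.array(X))+.42-[240,165])*6
for z in (.120,.126,.130,.134,.138): print(z,"(+x,-y)",f((.4936,-.1124,z)),"(-x,-y)",f((.4480,-.1066,z)),"(-x,+y)",f((.4537,-.0610,z)))
print("b tips", f((.5301,-.1102,.125)), f((.5339,-.0767,.125)))
h=np.array([.992,-.1254]);hy=np.array([.1254,.992]); st=np.array([.4737,-.0867])
for z in (.086,.092,.096,.100,.104):
    print("plate top z",z,[f((*(st+h*a/1000+hy*b/1000),z)) for a,b in ((40,-80),(12,-80),(-80,12))])
E
```

```text
0.12 (+x,-y) [193.8 291.1] (-x,-y) [107.5 319.5] (-x,+y) [ 59.7 272. ]
0.126 (+x,-y) [193.8 280.4] (-x,-y) [107.2 308.7] (-x,+y) [ 59.4 261.3]
0.13 (+x,-y) [193.7 273.2] (-x,-y) [107.1 301.5] (-x,+y) [ 59.2 254.1]
0.134 (+x,-y) [193.7 266. ] (-x,-y) [106.9 294.2] (-x,+y) [ 58.9 247. ]
0.138 (+x,-y) [193.7 258.8] (-x,-y) [106.7 286.9] (-x,+y) [ 58.7 239.8]
b tips [252.1 253.8] [214.7 220.9]
plate top z 0.086 [array([288.4, 401.1]), array([236.5, 419.5]), array([-34.8, 378.4])]
plate top z 0.092 [array([288.6, 390.6]), array([236.6, 408.9]), array([-35.4, 367.9])]
plate top z 0.096 [array([288.8, 383.5]), array([236.6, 401.8]), array([-35.8, 360.9])]
plate top z 0.1 [array([288.9, 376.4]), array([236.7, 394.7]), array([-36.2, 353.8])]
plate top z 0.104 [array([289.1, 369.3]), array([236.7, 387.5]), array([-36.6, 346.8])]
```

```bash
python3 -m inch '{"delta_pos":[[4,0,-1],[10,0,-0.3],[12,0,-0.3],[12,0,-0.3],[12,0,-0.3]],"roll":[0,0,0,0,0],"jaw":[-1,-1,-1,-1,-1]}' 20; python3 - <<'E'
from h import *
s=state(); print(s["tcp_pos"],s["tcp_rot"],s["ft_force"])
h=np.array([.992,-.1254]); st=s["tcp_pos"][:2]+[.0023,0]-np.array([.5667,-.0978]); print("hanger x,y mm",st@h*1000,st@[.1254,.992]*1000)
snap("side","s42")
a=cv2.imread("pics/s42.png")[165:255,240:350]
cv2.imwrite("pics/crop_l1.png",cv2.resize(a,None,fx=6,fy=6,interpolation=2))
E
```

```text
clock: 39.95
tcp_pos: [0.5237, -0.0929, 0.1274]
tcp_rot: [3.039, 0.026, -0.125]
ft_force: [0.3, 0.2, -2.7]
grip_width: 0.0178
[ 0.52374324 -0.09292846  0.12735068] [ 3.03909969  0.02572987 -0.12483755] [ 0.28963605  0.19491353 -2.73845547]
hanger x,y mm -40.942392080843746 -0.26579224651091615
```

View pics/crop_l1.png

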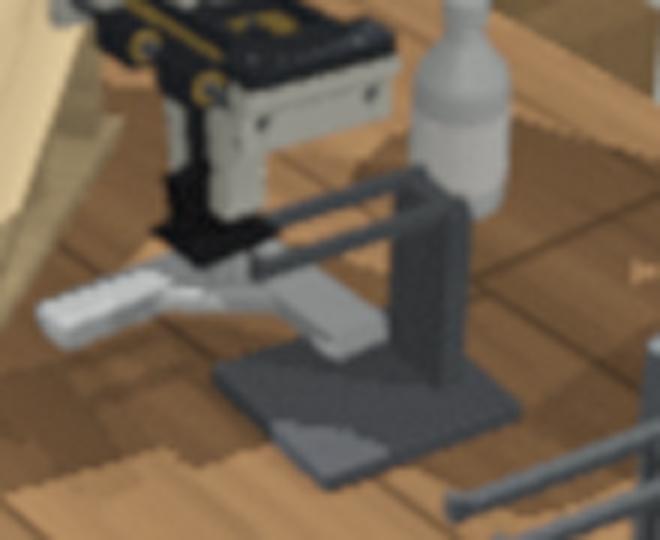

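```bash
python3 -m inch '{"delta_pos":[[8,0,-0.3],[8,0,-0.3]],"roll":[0,0],"jaw":[-1,-1]}' 20; python3 -m inch '{"delta_pos":[[8,0,-0.3],[8,0,-0.3]],"roll":[0,0],"jaw":[-1,-1]}';  python3 -m inch '{"delta_pos":[[7,0,-0.2],[5,0,-0.1],[0,0,0]],"roll":[0,0,0],"jaw":[-1,-1,-1]}'; python3 - <<'E'
from h import *
s=state(); print(s["tcp_pos"],s["tcp_rot"],s["ft_force"])
h=np.array([.992,-.1254]); st=s["tcp_pos"][:2]+[.0023,0]-np.array([.5667,-.0978]); print("hanger x,y mm",st@h*1000,st@[.1254,.992]*1000)
snap("side","s43"); snap("wrist","w43")
a=cv2.imread("pics/s43.png")[165:255,240:350]
cv2.imwrite("pics/crop_m1.png",cv2.resize(a,None,fx=6,fy=6,interpolation=2))
E
```

```text
clock: 40.2
tcp_pos: [0.5437, -0.0952, 0.1272]
tcp_rot: [3.039, 0.025, -0.124]
ft_force: [-0.3, 0.1, -2.9]
grip_width: 0.018
clock: 40.4
tcp_pos: [0.5614, -0.0973, 0.1273]
tcp_rot: [3.039, 0.025, -0.124]
ft_force: [-0.5, 0.3, -2.9]
grip_width: 0.0179
clock: 40.7
tcp_pos: [0.5755, -0.099, 0.1271]
tcp_rot: [3.038, 0.025, -0.124]
ft_force: [0.3, 0.2, -3.6]
grip_width: 0.018
[ 0.57547015 -0.09895383  0.12706358] [ 3.03843552  0.02452146 -0.12436201] [ 0.3470957   0.15422231 -3.64778576]
hanger x,y mm 11.126279426548162 0.24359310344185606
```

View pics/crop_m1.png

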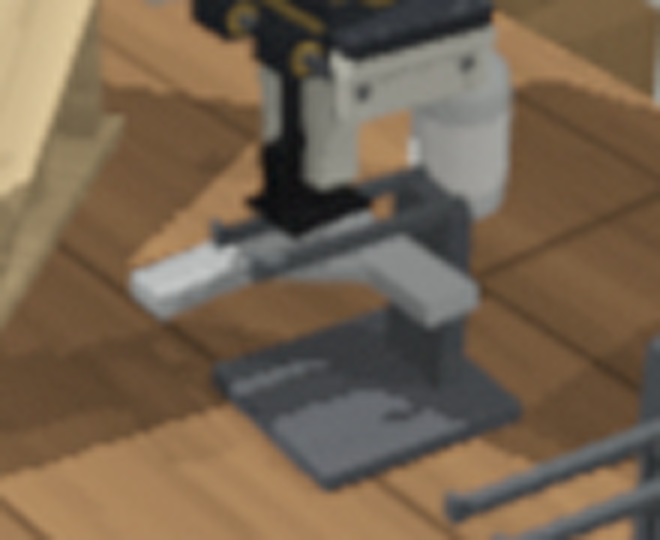

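View pics/w43.png

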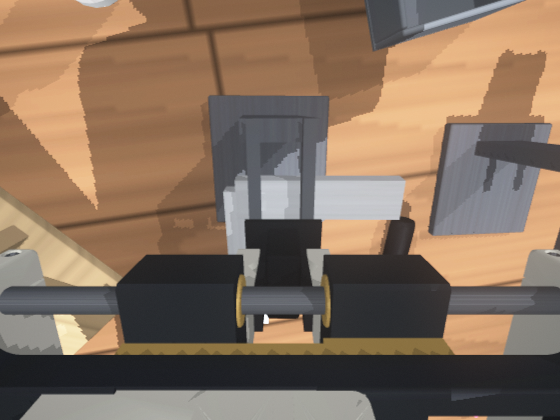

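```bash
python3 -m inch '{"delta_pos":[[-8,0,0],[0,-0.5,3],[0,-0.5,4],[0,0,0]],"roll":[0,0,0,0],"jaw":[-1,-1,-1,-1]}' 10; python3 -m inch '{"delta_pos":[[0,0,2]],"roll":[0],"jaw":[-1]}';python3 -m inch '{"delta_pos":[[0,0,2]],"roll":[0],"jaw":[-1]}' 6;python3 -m inch '{"delta_pos":[[0,0,1.5]],"roll":[0],"jaw":[-1]}'; python3 - <<'E'
from h import *
s=state(); print(s["tcp_pos"],s["tcp_rot"],s["ft_force"])
h=np.array([.992,-.1254]); st=s["tcp_pos"][:2]+[.0023,0]-np.array([.5667,-.0978]); print("hanger x,y mm",st@h*1000,st@[.1254,.992]*1000)
snap("side","s44"); snap("wrist","w44")
a=cv2.imread("pics/s44.png")[165:255,240:350]
cv2.imwrite("pics/crop_n1.png",cv2.resize(a,None,fx=6,fy=6,interpolation=2))
E
```

```text
clock: 41.2
tcp_pos: [0.5649, -0.0973, 0.1202]
tcp_rot: [3.039, 0.024, -0.124]
ft_force: [0.3, -0.2, -3.1]
grip_width: 0.018
clock: 41.3
tcp_pos: [0.5657, -0.0976, 0.119]
tcp_rot: [3.039, 0.022, -0.124]
ft_force: [1.1, -1.1, 5.4]
grip_width: 0.018
clock: 41.4
tcp_pos: [0.5669, -0.0979, 0.1179]
tcp_rot: [3.039, 0.02, -0.123]
ft_force: [2.5, -1.2, 3.4]
grip_width: 0.0181
clock: 41.5
tcp_pos: [0.5674, -0.0985, 0.1173]
tcp_rot: [3.038, 0.019, -0.122]
ft_force: [-2.3, -2.3, 6.1]
grip_width: 0.0181
[ 0.56743991 -0.09849196  0.11727554] [ 3.03805457  0.01862687 -0.12232774] [-2.2628238  -2.29260129  6.08834246]
hanger x,y mm 3.1023609626465025 -0.30521708978473355
```

View pics/crop_n1.png

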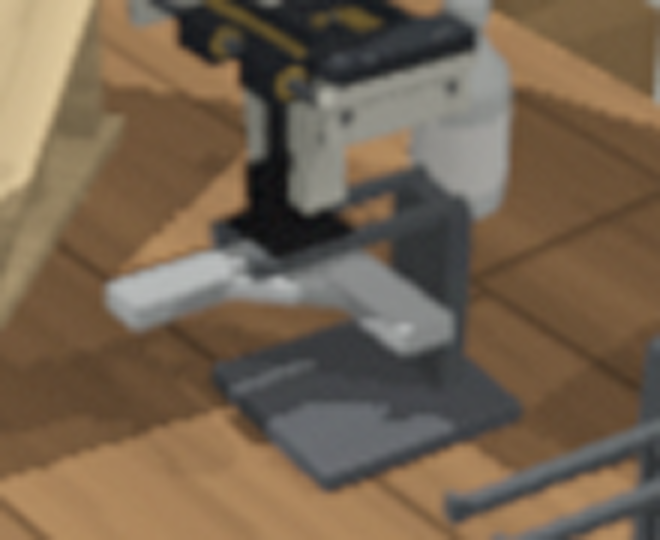

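```bash
python3 -m inch '{"delta_pos":[[0,0,1.5],[0,0,1],[0,0,0]],"roll":[0,0,0],"jaw":[-1,-1,-1]}' 3; python3 -m inch '{"delta_pos":[[0,0,0],[0,0,0],[0,0,0],[0,0,0]],"roll":[0,0,0,0],"jaw":[-0.52,-0.45,-0.4,-0.3]}' ; python3 - <<'E'
from h import *
s=state(); print(s["tcp_pos"],s["tcp_rot"],s["ft_force"])
snap("side","s45"); snap("wrist","w45")
a=cv2.imread("pics/s45.png")[165:255,240:350]
b=cv2.imread("pics/w45.png")[80:360,140:440]
cv2.imwrite("pics/crop_o1.png",np.hstack([cv2.resize(a,(428,350),interpolation=2),cv2.resize(b,(370,350))]))
E
```

```text
clock: 41.9
tcp_pos: [0.5672, -0.1002, 0.1156]
tcp_rot: [3.036, 0.018, -0.123]
ft_force: [0.3, -1.5, 1.3]
grip_width: 0.0195
clock: 42.3
tcp_pos: [0.5666, -0.0991, 0.114]
tcp_rot: [3.038, 0.02, -0.123]
ft_force: [-0.8, 0.6, -0.1]
grip_width: 0.0291
[ 0.56659386 -0.09910903  0.1139688 ] [ 3.03793184  0.02011263 -0.12330854] [-0.8021543   0.5660622  -0.07221339]
```

View pics/crop_o1.png

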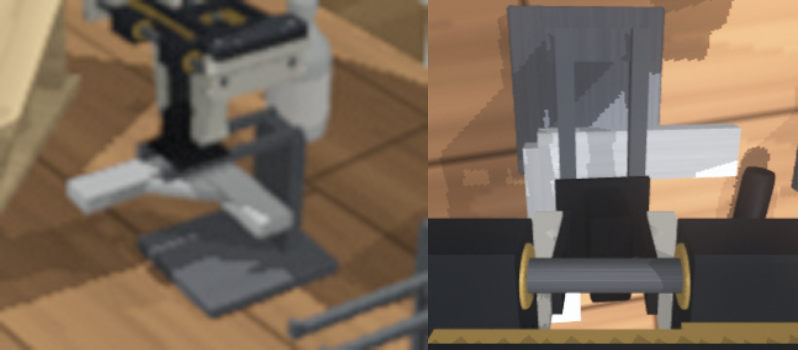

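```bash
python3 -m inch '{"delta_pos":[[0,0,0],[0,0,0],[0,0.5,-5],[0,1,-10],[0,2,-15],[0,2,-20],[0,2,-25],[0,2,-25],[0,0,-10],[0,0,0]],"roll":[0,0,0,0,0,0,0,0,0,0],"jaw":[-0.1,0,0,0,0,0,0,0,0,0]}'; python3 - <<'E'
from h import *
s=state(); print(s["tcp_pos"],s["tcp_rot"],s["ft_force"])
snap("side","s46"); snap("wrist","w46"); snap("top","t46")
a=cv2.imread("pics/s46.png")[165:255,240:350]
cv2.imwrite("pics/crop_p1.png",cv2.resize(a,None,fx=6,fy=6,interpolation=2))
E
```

```text
clock: 43.4
tcp_pos: [0.5693, -0.0975, 0.2333]
tcp_rot: [3.038, 0.018, -0.123]
ft_force: [0.2, 0.4, -0.3]
grip_width: 0.0438
[ 0.56929552 -0.09748356  0.23331123] [ 3.0383638   0.01800447 -0.12301032] [ 0.23494755  0.42264826 -0.34567498]
```

View pics/crop_p1.png

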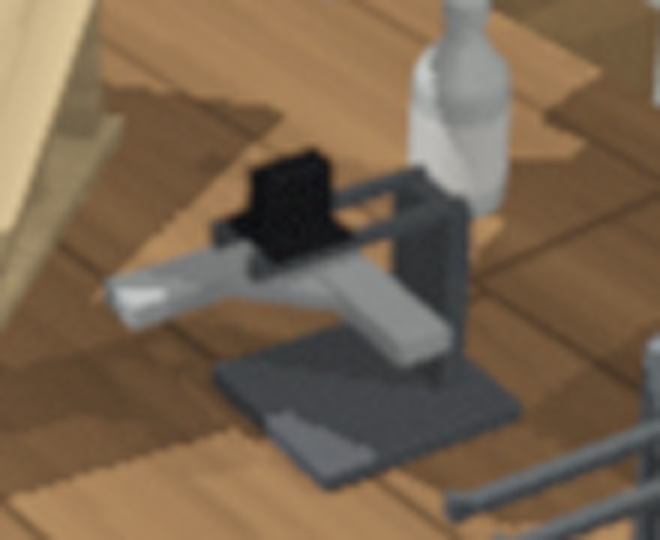

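View pics/w46.png

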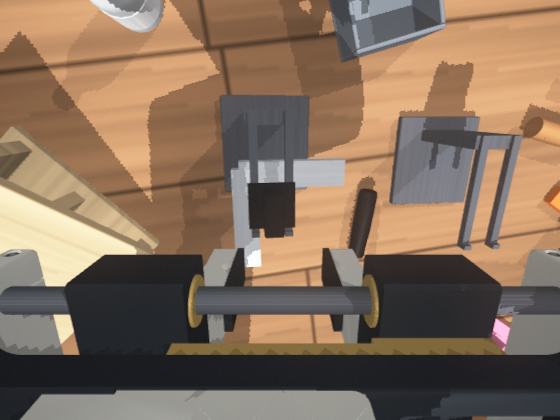

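View pics/s46.png

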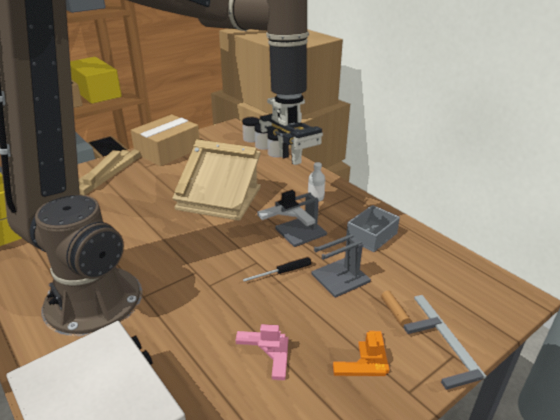

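```bash
python3 - <<'E'
from fitb import *
np.set_printoptions(precision=1,suppress=True)
s=load("s46"); a=cv2.imread("pics/s46.png")[138:213,170:260]
cv2.imwrite("pics/crop_q1.png",cv2.resize(a,None,fx=8,fy=8,interpolation=2))
f=lambda X:(proj(s,O+B@np.array(X)/1000)+.44-[170,138])*8
for an in (0,.02,.05):
    c,n=np.cos(an),np.sin(an)
    print(an,[f((x*c,x*n if 1 else 0,22)) for x in (-20,-100,-188)])
E
```

```text
0 [array([248. , 112.6]), array([183.4, 265. ]), array([108.7, 441.4])]
0.02 [array([248.9, 112.7]), array([188. , 265.7]), array([117.4, 442.7])]
0.05 [array([250.3, 112.9]), array([194.8, 266.5]), array([130.7, 444.5])]
```

View pics/crop_q1.png

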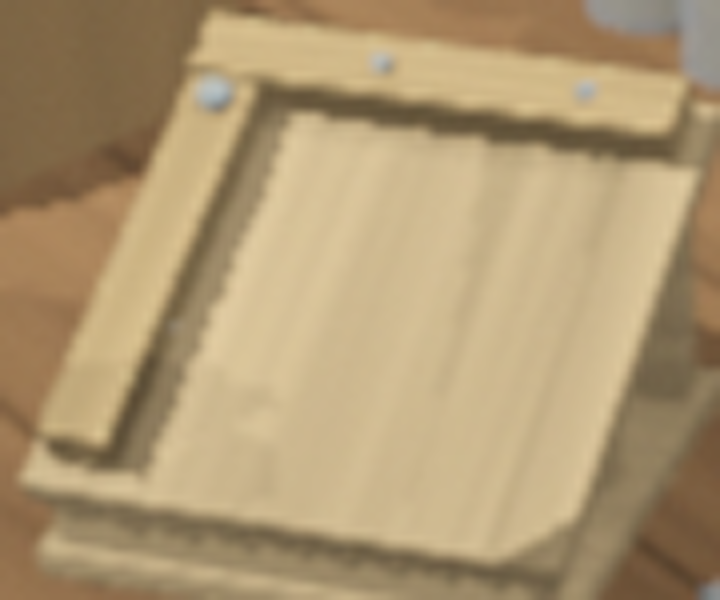

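The side rail's low inner corner is at about (107,445) in the crop. A square rail (angle 0) would put it at (109,441), so it is square to within the measurement. The square hangs level on hanger_b, so I'm handing in.

```bash
python3 -c "
from bench import *
print(hand_in()); print(state()['clock'])"
```

```text
the job is handed in; nothing more can be done
None
the job is handed in; nothing more can be done
```

The side rail is pushed out square, and the aluminium square now hangs on hanger_b. I handed the job in at about 43.6 s.

**What I did:** I took the square off hanger_a by its black grip, laid it on the sloping board and pushed it home against both rails. I held it there for about 2.3 s with steady forces: about 7 N towards the back rail, 12 N towards the side rail and 23 N into the board. Then I hung it on hanger_b, let go and raised the gripper clear.

**Last checks:**
- **Side rail:** its low inner corner is within about 0.5 image pixel of where a square rail would put it, so the angle is 0 to within about 0.01 rad.
- **Square on the board:** while pressed, its visible corners were within about 1 pixel (2 mm) of the home position. I could not see a gap below about 1 mm, so "flush" rests on those pixel fits and the stall under force.
- **Square on hanger_b:** it hangs level, with the flange on the prongs behind the lips. The gripper is clear and reads no load.
- **Bystanders:** the glue bottle, bin and screwdriver look to be where they were.

**What went wrong or disagreed:**
- **First grasp missed:** the jaws shut in the air above the bar, because the real fingertips sit about 30 mm further back than the tool description says. I felt my way down and gripped again.
- **First press not flat:** the arm's tilt drifted under sideways force and lifted the square's right-hand leg. I dragged it back across the board to undo the tilt and pressed again.
- **Force peak:** while first laying the square on the board, one move pressed it down briefly with about 62 N at the wrist. The limit is 120 N at the wrist.
- **Slip in the grip:** the square slid about 7 mm down while I shook it level, and I allowed for that when hanging it.

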